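# Put the sharpened plane irons away

### The job

Put the sharpened plane irons away in the wooden storage tray: slide the keeper bar fully back, lay every plane iron flat in a bed of its own, down between the ribs with its notch over the bed's pin, then slide the keeper fully home over their ends. The three plywood guard panels must also be taken from the grooved block and pushed squarely and fully down into the spring-clip slots at the front of the tray, one in each; leave the other things on the bench where they are.

Things in the scene. Friction and masses are not known exactly. Their poses are not given: they have to be found in the camera images.
- tray: Wooden storage tray fixed to the bench, 212 mm along its x, 246 mm along its y. Origin on the bench under the middle bed's centre; x points roughly away from the robot, z up. From low to high x: a row of three spring-clip slots, three beds side by side along y (66 mm apart), the keeper. Floor of beds and slots 8 mm above the bench.
- bed1 (a point): Bed of the tray, axes as the tray: where an iron's centre point is when seated (10 mm above the bed's floor). 126 mm long (x), 54 mm wide, between ribs 4 mm high; closed at -x by a slot wall 20 mm high. A steel pin, 8 mm across, 12 mm high, stands on its centre line 45 mm from this point towards +x, so the iron's notch goes to +x.
- bed2 (a point): Bed of the tray, axes as the tray: where an iron's centre point is when seated (10 mm above the bed's floor). 126 mm long (x), 54 mm wide, between ribs 4 mm high; closed at -x by a slot wall 20 mm high. A steel pin, 8 mm across, 12 mm high, stands on its centre line 45 mm from this point towards +x, so the iron's notch goes to +x.
- bed3 (a point): Bed of the tray, axes as the tray: where an iron's centre point is when seated (10 mm above the bed's floor). 126 mm long (x), 54 mm wide, between ribs 4 mm high; closed at -x by a slot wall 20 mm high. A steel pin, 8 mm across, 12 mm high, stands on its centre line 45 mm from this point towards +x, so the iron's notch goes to +x.
- slot1 (a point): Spring-clip slot in front of bed 1: where a guard's centre point is when fully home (35 mm above the slot's floor). Axes as the tray; panel thickness along x, width along y. 16 mm wide between walls 50 mm long, 20 mm high; two round sprung nubs (top 29 mm above the floor), 7 mm apart, spread at a downward push of roughly 10 to 15 N.
- slot2 (a point): Spring-clip slot in front of bed 2: where a guard's centre point is when fully home (35 mm above the slot's floor). Axes as the tray; panel thickness along x, width along y. 16 mm wide between walls 50 mm long, 20 mm high; two round sprung nubs (top 29 mm above the floor), 7 mm apart, spread at a downward push of roughly 10 to 15 N.
- slot3 (a point): Spring-clip slot in front of bed 3: where a guard's centre point is when fully home (35 mm above the slot's floor). Axes as the tray; panel thickness along x, width along y. 16 mm wide between walls 50 mm long, 20 mm high; two round sprung nubs (top 29 mm above the floor), 7 mm apart, spread at a downward push of roughly 10 to 15 N.
- keeper (a joint): Keeper: aluminium bar 232 mm long across the tray, 22 mm wide, underside 24 mm and top 32 mm above the bench, sliding along the tray's x with about 2 N friction and staying where it is left. Value in m: 0 = fully home, over the butt ends of the irons and the pins; 0.05 = slid fully back towards the tray's +x, beds clear.
- keeper_grip (a point): Centre of the upright black fin in the middle of the keeper bar: 12 mm thick along the tray's x, 44 mm along y, 36 mm high (32 to 68 mm above the bench); moves with the keeper. Axes as the tray.
- iron_a_mid (a point): Plane iron lying flat, may be absent: steel plate 120 x 48 x 5 mm along its x, y, z. Point: its centre, 10 mm above its underside. The butt end, +x, has an open U notch 14 mm wide, 22 mm deep, on the centre line; the cutting edge is at -x. On the plate a cap iron 70 x 28 mm, 15 mm high (x from -42 to 28 mm), good to grip across its 28 mm; 20 mm high in all. 0.2 to 0.45 kg.
- iron_b_mid (a point): Plane iron lying flat, may be absent: steel plate 120 x 48 x 5 mm along its x, y, z. Point: its centre, 10 mm above its underside. The butt end, +x, has an open U notch 14 mm wide, 22 mm deep, on the centre line; the cutting edge is at -x. On the plate a cap iron 70 x 28 mm, 15 mm high (x from -42 to 28 mm), good to grip across its 28 mm; 20 mm high in all. 0.2 to 0.45 kg.
- iron_c_mid (a point): Plane iron lying flat, may be absent: steel plate 120 x 48 x 5 mm along its x, y, z. Point: its centre, 10 mm above its underside. The butt end, +x, has an open U notch 14 mm wide, 22 mm deep, on the centre line; the cutting edge is at -x. On the plate a cap iron 70 x 28 mm, 15 mm high (x from -42 to 28 mm), good to grip across its 28 mm; 20 mm high in all. 0.2 to 0.45 kg.
- guard_a_mid (a point): Plywood guard panel standing upright in a groove of the wooden block: 10 mm thick along its x, 56 mm wide along y, 70 mm high. The point is its centre, half-way up. About 50 g.
- guard_b_mid (a point): Plywood guard panel standing upright in a groove of the wooden block: 10 mm thick along its x, 56 mm wide along y, 70 mm high. The point is its centre, half-way up. About 50 g.
- guard_c_mid (a point): Plywood guard panel standing upright in a groove of the wooden block: 10 mm thick along its x, 56 mm wide along y, 70 mm high. The point is its centre, half-way up. About 50 g.
- block: Wooden block fixed to the bench, 170 x 80 mm and 30 mm high, origin on the bench under its centre; three grooves along its y, 55 mm apart, 14 mm wide with floor 8 mm above the bench, hold the guard panels at the start.
- bowl: Bystander: stainless steel parts bowl, 120 mm across, 40 mm high; origin at its underside.
- multimeter: Bystander: blue multimeter casing lying flat, 160 x 85 x 36 mm; origin at its underside.
- screwdriver: Bystander: screwdriver with black handle lying on the bench; origin at its underside.
- heat_sink: Bystander: finned aluminium heat sink 80 x 60 x 30 mm; origin at its underside.
- whetstone: Bystander: grey whetstone 150 x 50 x 25 mm lying flat; origin at its underside.
- oil: Bystander: white honing oil bottle standing, 56 mm across, 120 mm high; origin at its underside.
Things that resemble listed ones, but are neither listed nor needed, are in the scene too. What is shaped like the part that bears guard_b_mid but red is not meant.

How it is judged:
By the outcome, as a careful person would: the job done as asked, in the order asked, and still so for the second after the job is handed in, with the robot touching nothing.
Of iron_a, iron_b, iron_c only 1 to 3 are there at a start; the rules pass over those that are not, and their reading is None.
At some moment in a run one of iron_a, iron_b, iron_c may be knocked a few centimetres aside while the robot is not near it.
It also fails if it takes over 210 s, if anything falls off the work surface, if the arm or the gripper's body presses on something with over 40 N, if the wrist force passes 120 N, or if a joint passes its speed limit or range.

### The arm

A 7-joint arm with a two-finger parallel gripper is mounted at the origin on the work surface. World frame = base frame: x ahead of the robot, y to its left, z up, the work surface at z = 0. Lengths are in m, angles in rad, forces in N, time in s.
With the tool pointing down it reaches from about 0.4 to 0.85 m from the base axis. Payload 4.5 kg.
Tool frame: the origin (TCP) lies at the very end of the fingers, on their centre line; the grasp point (between the pads) lies 19 mm behind it; z points along the fingers, x is the direction in which the jaws open and shut, and the axes are right-handed (so a half turn about z gives the same grasp; the last joint's range is limited). The gripper opens to 85 mm and grips with 20 to 120 N. Pads are 22 mm wide; open, the fingers measure 114 mm over their backs; the gripper's body (76 mm by 85 mm) begins 54 mm behind the grasp point. The pads swing forward as they close: fully open they stand 13 mm farther back than shut.
Start: joints at [-1.093, 0.689, -0.195, 1.565, 0.157, 0.902, -0.215], TCP at [0.268, 0.564, 0.231] pointing down, gripper open.
Joint ranges: [-3.01, 3.01], [-0.46, 2.08], [-1.47, 1.51], [0.13, 2.56], [-1, 4.14], [0.04, 2.09], [-2.66, 2.66]. Speed limits (rad/s): [2.57, 2.57, 3.14, 3.14, 3.14, 3.14, 3.14].

### API

Orientations are given as a rotation vector (axis times angle).
In Python, from bench import manip gives the robot as it stands.
- The arm moves only by the tool jog_arm, never from a script. Its argument "increments" is a list of rows, each an object of numbers: "wx", "wy", "wz": the turn, a rotation vector about the tool's x, y, z in units of 5 degrees (1.0 is 5 degrees); "tx", "ty", "tz": the shift along the tool's x, y, z in units of 25 mm (1.0 is 25 mm); "jaw": the opening, from -1 (shut) to 1 (fully open), so that 0 is half open. In form: [{"wx": .., "wy": .., "wz": .., "tx": .., "ty": .., "tz": .., "jaw": ..}, ...]. A call has 1 to 5 rows; each row shifts and turns the pose as measured when the row begins, along the tool's axes as they then stand; what a row does not reach is not made up. A row lasts 1/12 s, in which the tool goes at most 41.7 mm and 7.16 degrees, less where a joint would pass 70% of its speed; a pose out of reach is approached as far as the arm can. A call is refused whole if a number of a shift passes 1 or a number of a turn 1, either way. A call with a gripper value outside its range is refused whole. The fingers move at their own pace and stop on an object; "grip_force" is the grip in N (left out, the last holds). Time passes only in rows, so rows that do not move let the fingers close. It gives the time, the measured TCP pose, the force and the opening at its end, in the units of the state.
- manip.sense(): the state, without advancing time (a new reading comes with each control period).
- manip.read_camera(name): name is "scene" or "top" or "wrist"; returns a dict with "img" (400x640x3 uint8, blue, green, red), "range_z" (400x640 float32, m along the optical axis (not along the pixel's ray), 0 where there is no reading), "fx", "fy", "cx", "cy" (pixels), "k1" (the pictures are not rectified: a ray, as slopes to the right and down, at radius r is drawn at 1 + k1 r^2 times it, then the intrinsics apply), "pose" (4x4, takes a point from camera to world coordinates). Camera axes: x right, y down, z forward; pixel columns grow to the right and rows downward; lengths in m; the calibration is good to about 2 mm. A picture is of the moment at which its call begins.
- manip.job_done(): hands the job in, once; it reports no verdict.
The state is a dict: "t": time; "qpos": joint angles; "joint_vel": joint speeds; "joint_torque": joint torques, N m; "tool_pos": TCP position; "ee_rot": TCP orientation; "contact_force": force on the tool from outside, world axes, zero at the start; "ft_torque": the same for the moment, N m; "finger_gap": finger opening in m.
Only numpy, scipy, OpenCV 4.12 (cv2) and the standard library are available. Lean on these libraries where they do the work, as an engineer would, in place of code of your own. Each camera call takes 0.05 s, during which the arm holds its last target.

## Working session

There is one attempt and no reset: what is moved stays moved. The work goes in short steps, Python scripts to look and compute and a tool call to move; the robot and the scene stay as the last step left them, time stands still between calls to the robot, and variables do not carry over. Pictures are saved under pics/ and viewed, and the job is handed in when it is done.

Besides the shell and the picture viewer there is one more tool, called after ">>>" as name(argument=value, ...) on one line, values as JSON. jog_arm: Moves the arm, as the interface text tells. Its arguments: {"type":"object","properties":{"increments":{"type":"array"},"grip_force":{"type":"number"}},"required":["increments"]}

```bash
mkdir -p pics; ls
python3 - <<'E'
from bench import manip
import cv2
s=manip.sense();print({k:s[k] for k in ('t','tool_pos','ee_rot','finger_gap','contact_force')})
for n in('scene','top','wrist'):
    c=manip.read_camera(n);cv2.imwrite(f'pics/{n}0.png',c['img']);print(n,c['fx'],c['cx'],c['cy'],c['k1'],c['pose'].round(3).tolist())
E
```

```text
pics
{'t': 0.0, 'tool_pos': array([0.26816943, 0.56377856, 0.23043415]), 'ee_rot': array([ 2.65486196e+00,  1.67741715e+00, -2.46411783e-03]), 'finger_gap': 0.08553562926110213, 'contact_force': array([ 0.13670954, -0.0959578 ,  0.98331913])}
scene 431.86328100336584 319.94933440245353 197.86543770434136 0.01775528981315056 [[0.409, 0.497, -0.766, 1.459], [0.913, -0.228, 0.34, -0.426], [-0.006, -0.838, -0.546, 0.721], [0.0, 0.0, 0.0, 1.0]]
top 424.72371662686965 330.49496494664317 204.70978105352856 -0.08939991820926545 [[0.012, -0.991, 0.135, 0.426], [-1.0, -0.012, 0.002, -0.024], [-0.0, -0.135, -0.991, 1.094], [0.0, 0.0, 0.0, 1.0]]
wrist 307.0643974051643 316.89953560439193 200.24953927809452 -0.058304738261198856 [[0.43, 0.856, 0.287, 0.195], [0.903, -0.407, -0.139, 0.599], [-0.002, 0.319, -0.948, 0.373], [0.0, 0.0, 0.0, 1.0]]
```

View pics/scene0.png

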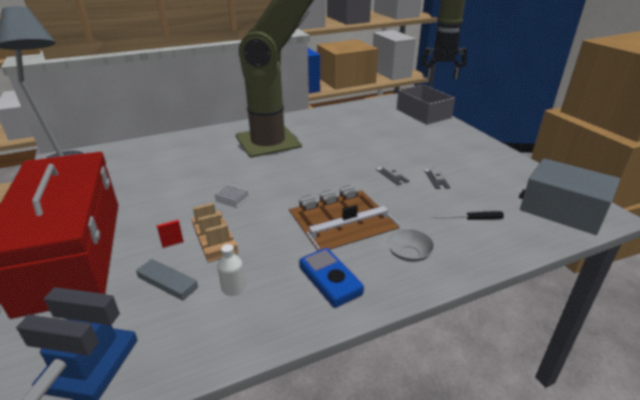

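View pics/top0.png

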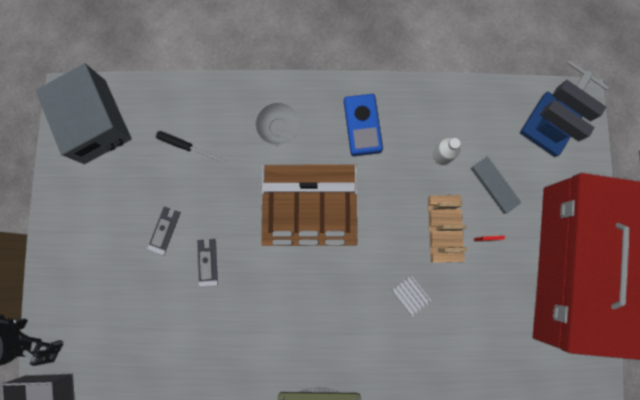

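View pics/wrist0.png

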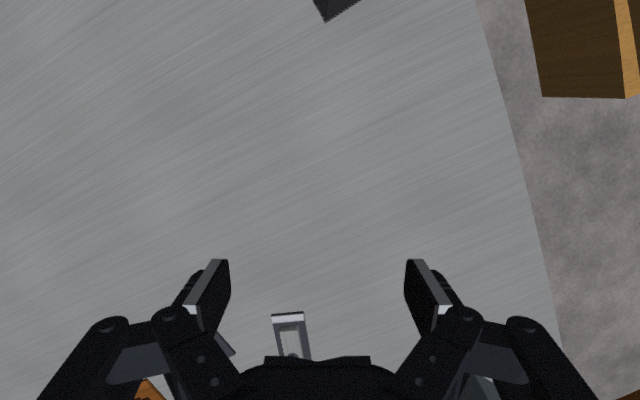

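The scene view shows the tray in the middle with two irons near it. The top view puts the irons at about (165,230) and (207,262), the tray at about (310,205), the block at about (446,228), and a red lookalike panel at (489,238). Next I'll take enlarged crops.

```bash
cat > h.py <<'E'
from bench import manip
import cv2,numpy as np
from scipy.spatial.transform import Rotation as R
def K(c): return np.array([[c['fx'],0,c['cx']],[0,c['fy'],c['cy']],[0,0,1.]])
def rays(c,px):
    px=np.asarray(px,float).reshape(-1,1,2)
    n=cv2.undistortPoints(px,K(c),np.array([c['k1'],0,0,0.])).reshape(-1,2)
    return np.c_[n,np.ones(len(n))]
def onz(c,px,z):
    T=c['pose'];d=rays(c,px)@T[:3,:3].T;o=T[:3,3]
    z=np.broadcast_to(z,len(d));return o+d*((z-o[2])/d[:,2])[:,None]
def dep(c,px):
    px=np.asarray(px,float).reshape(-1,2);r=rays(c,px);i=np.round(px).astype(int)
    z=c['range_z'][i[:,1],i[:,0]];return (r*z[:,None])@c['pose'][:3,:3].T+c['pose'][:3,3]
def proj(c,P):
    P=np.asarray(P,float).reshape(-1,3);T=np.linalg.inv(c['pose'])
    return cv2.projectPoints(P,cv2.Rodrigues(T[:3,:3])[0],T[:3,3],K(c),np.array([c['k1'],0,0,0.]))[0].reshape(-1,2)
def crop(c,x0,y0,x1,y1,s,fn,marks=None):
    im=cv2.resize(c['img'][y0:y1,x0:x1],None,fx=s,fy=s,interpolation=cv2.INTER_CUBIC)
    if marks is not None:
        for u,v in marks: cv2.circle(im,(int((u-x0+.5)*s),int((v-y0+.5)*s)),3,(0,255,0),1)
    cv2.imwrite('pics/'+fn,im)
def cloud(c):
    h,w=c['range_z'].shape;v,u=np.mgrid[:h,:w];px=np.c_[u.ravel(),v.ravel()]
    P=dep(c,px).reshape(h,w,3);P[c['range_z']==0]=np.nan;return P
def rect(P):
    # min-area rectangle of xy points -> centre, size, yaw of long side
    (x,y),(w,h),a=cv2.minAreaRect((P[:,:2]*1000).astype(np.float32))
    a=np.deg2rad(a)
    if w<h: w,h,a=h,w,a+np.pi/2
    return np.array([x,y])/1000,(w,h),np.rad2deg((a+np.pi/2)%np.pi-np.pi/2)
def st():
    s=manip.sense();M=R.from_rotvec(s['ee_rot']).as_matrix()
    print('t',round(s['t'],2),'pos',s['tool_pos'].round(4),'X',M[:,0].round(3),'Z',M[:,2].round(3),'gap',round(s['finger_gap'],4),'F',s['contact_force'].round(1));return s,M
E
python3 - <<'E'
from h import *
c=manip.read_camera('top')
crop(c,140,195,240,295,7,'a1.png'); crop(c,250,150,370,260,6,'a2.png'); crop(c,400,180,520,280,6,'a3.png')
P=cloud(c)
z=P[...,2]
print('bench z',np.nanmedian(z[300:380,100:250]))
for n,(x0,y0,x1,y1),lo,hi in(('ironL',(140,200,190,262),.003,.03),('ironLcap',(140,200,190,262),.012,.03),('ironR',(190,230,225,295),.003,.03),('ironRcap',(190,230,225,295),.012,.03),('tray',(250,150,370,260),.006,.1),('keeper',(250,170,370,200),.025,.04),('fin',(250,170,370,200),.05,.1),('block',(420,185,470,270),.02,.04),('guards',(420,185,470,270),.06,.1)):
    sub=P[y0:y1,x0:x1].reshape(-1,3);m=(sub[:,2]>lo)&(sub[:,2]<hi);print(n,m.sum(),np.median(sub[m],0).round(4),rect(sub[m]) if m.sum()>4 else '')
E
```

```text
bench z 0.000154682748147561
ironL 890 [0.4976 0.4101 0.0064] (array([0.50209238, 0.41114734]), (162.36595153808594, 132.65170288085938), np.float64(3.0193846225738565))
ironLcap 302 [0.4929 0.4133 0.0195] (array([0.49385312, 0.41446436]), (70.32445526123047, 29.865724563598633), np.float64(-17.223297119140607))
ironR 851 [0.4166 0.2902 0.0068] (array([0.42214423, 0.29377161]), (165.72442626953125, 89.40579223632812), np.float64(2.478651523590082))
ironRcap 315 [0.4139 0.2922 0.0196] (array([0.41452045, 0.29344519]), (68.13324737548828, 29.701814651489258), np.float64(4.632923603057859))
tray 6864 [0.5751 0.033  0.0095] (array([0.57948407, 0.02639532]), (299.4710693359375, 272.2137145996094), np.float64(-89.24369353055954))
keeper 687 [0.6146 0.0357 0.0316] (array([0.61606799, 0.03454031]), (231.78204345703125, 22.914480209350586), np.float64(-88.99048936367036))
fin 105 [0.6148 0.034  0.0671] (array([0.61548651, 0.0351084 ]), (42.18310546875, 11.426012992858887), np.float64(-89.63707327842711))
block 1672 [ 0.5055 -0.314   0.0294] (array([ 0.51456494, -0.31640619]), (170.62376403808594, 82.88630676269531), np.float64(2.2425439357757555))
guards 321 [ 0.5153 -0.3175  0.077 ] (array([ 0.51444751, -0.31927139]), (123.64698028564453, 59.10622787475586), np.float64(5.1900105476379395))
```

View pics/a1.png

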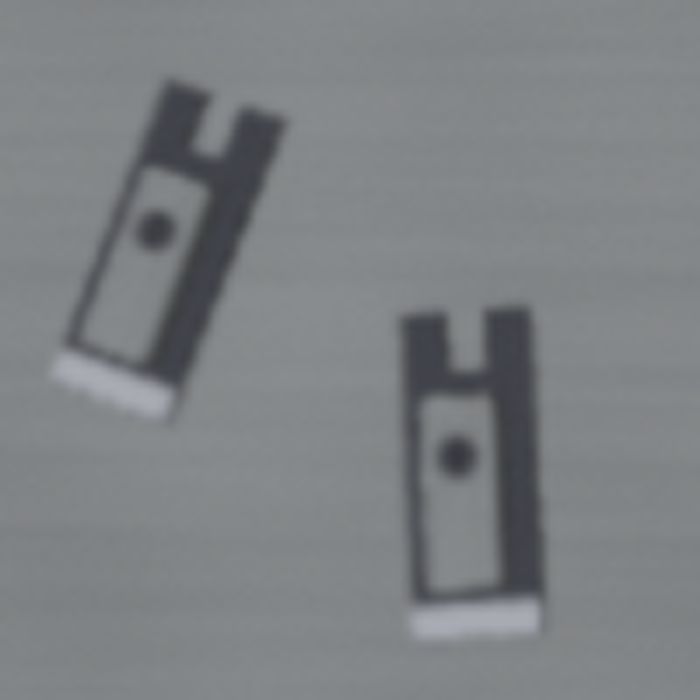

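View pics/a2.png

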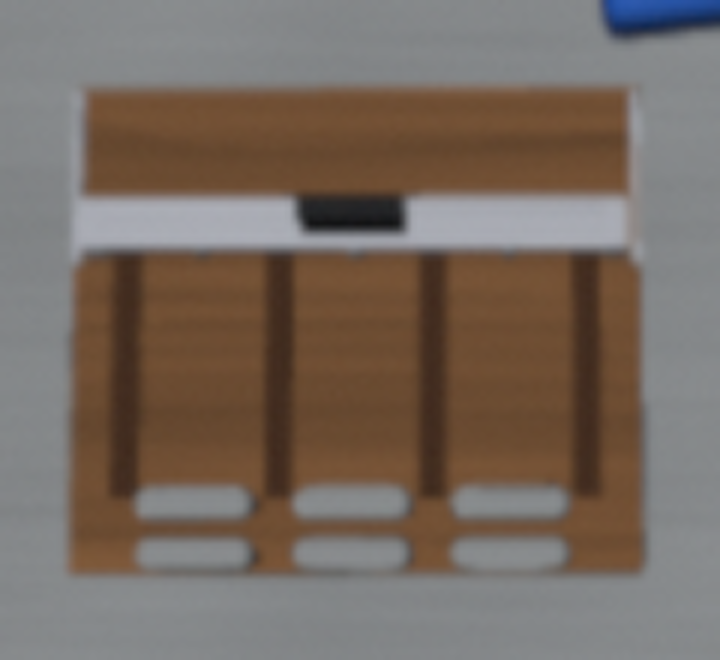

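View pics/a3.png

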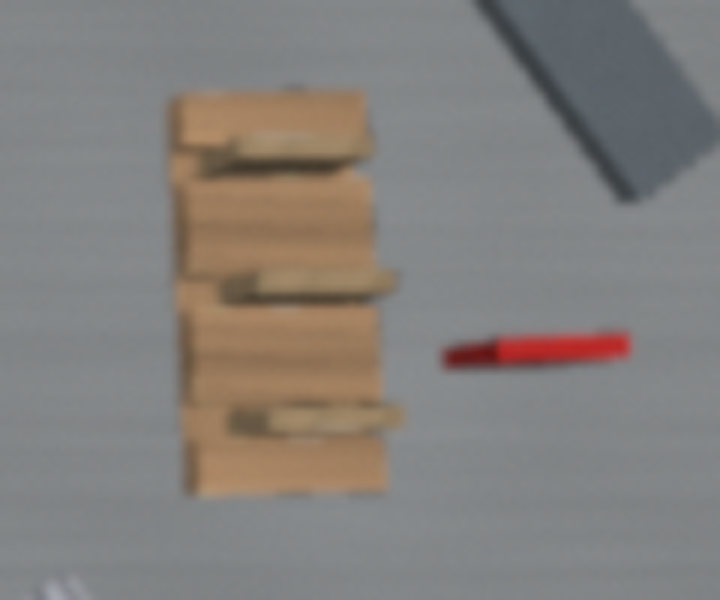

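The crops show two irons with their notches pointing away from the robot (+x). The keeper is home, with its fin at top-camera pixel (308,185). The plywood guards are in the block at x-pixel about 446, rows 204, 227 and 250. The red panel at (489,238) is a decoy. First I'll swing round toward the tray.

>>> jog_arm(increments=[{"ty": 1, "wz": 0.5, "jaw": 1}, {"ty": 1, "wz": 0.5, "jaw": 1}, {"ty": 1, "wz": 0.5, "jaw": 1}, {"ty": 1, "wz": 0.5, "jaw": 1}, {"ty": 1, "wz": 0.5, "jaw": 1}])

```text
schema error: expected keys wx, wy, wz, tx, ty, tz, jaw
```

>>> jog_arm(increments=[{"ty": 1, "wz": 0.5, "jaw": 1}, {"ty": 1, "wz": 0.5, "jaw": 1}, {"ty": 1, "wz": 0.5, "jaw": 1}, {"ty": 1, "wz": 0.5, "jaw": 1}, {"ty": 1, "wz": 0.5, "jaw": 1}])

```text
schema error: expected keys wx, wy, wz, tx, ty, tz, jaw
```

>>> jog_arm(increments=[{"wx": 0, "wy": 0, "wz": 0.5, "tx": 0, "ty": 1, "tz": 0, "jaw": 1}, {"wx": 0, "wy": 0, "wz": 0.5, "tx": 0, "ty": 1, "tz": 0, "jaw": 1}, {"wx": 0, "wy": 0, "wz": 0.5, "tx": 0, "ty": 1, "tz": 0, "jaw": 1}, {"wx": 0, "wy": 0, "wz": 0.5, "tx": 0, "ty": 1, "tz": 0, "jaw": 1}, {"wx": 0, "wy": 0, "wz": 0.5, "tx": 0, "ty": 1, "tz": 0, "jaw": 1}])

```text
t: 0.62
tool_pos: [0.3699, 0.5047, 0.229]
ee_rot: [-2.813, -1.387, 0.01]
contact_force: [0.3, 0.7, 0.1]
finger_gap: 0.0855
```

>>> jog_arm(increments=[{"wx": 0, "wy": 0, "wz": 0.5, "tx": 0, "ty": 1, "tz": 0, "jaw": 1}, {"wx": 0, "wy": 0, "wz": 0.5, "tx": 0, "ty": 1, "tz": 0, "jaw": 1}, {"wx": 0, "wy": 0, "wz": 0.5, "tx": 0, "ty": 1, "tz": 0, "jaw": 1}, {"wx": 0, "wy": 0, "wz": 0.5, "tx": 0, "ty": 1, "tz": 0, "jaw": 1}, {"wx": 0, "wy": 0, "wz": 0.5, "tx": 0, "ty": 1, "tz": 0, "jaw": 1}])

```text
t: 1.03
tool_pos: [0.4658, 0.4161, 0.2268]
ee_rot: [-2.954, -1.057, 0.013]
contact_force: [-0.2, 0.3, -0.4]
finger_gap: 0.0856
```

>>> jog_arm(increments=[{"wx": 0, "wy": 0, "wz": 0.5, "tx": 0, "ty": 1, "tz": 0, "jaw": 1}, {"wx": 0, "wy": 0, "wz": 0.5, "tx": 0, "ty": 1, "tz": 0, "jaw": 1}, {"wx": 0, "wy": 0, "wz": 0.5, "tx": 0, "ty": 1, "tz": 0, "jaw": 1}, {"wx": 0, "wy": 0, "wz": 0.5, "tx": 0, "ty": 1, "tz": 0, "jaw": 1}, {"wx": 0, "wy": 0, "wz": 0.5, "tx": 0, "ty": 1, "tz": 0, "jaw": 1}])

```text
t: 1.45
tool_pos: [0.5394, 0.3077, 0.2248]
ee_rot: [-3.056, -0.713, 0.015]
contact_force: [0.4, 0.1, -0.1]
finger_gap: 0.0854
```

>>> jog_arm(increments=[{"wx": 0, "wy": 0, "wz": 0.5, "tx": 0, "ty": 1, "tz": 0, "jaw": 1}, {"wx": 0, "wy": 0, "wz": 0.5, "tx": 0, "ty": 1, "tz": 0, "jaw": 1}, {"wx": 0, "wy": 0, "wz": 0.5, "tx": 0, "ty": 1, "tz": 0, "jaw": 1}, {"wx": 0, "wy": 0, "wz": 0.5, "tx": 0, "ty": 1, "tz": 0, "jaw": 1}, {"wx": 0, "wy": 0, "wz": 0.5, "tx": 0, "ty": 1, "tz": 0, "jaw": 1}])

```text
t: 1.87
tool_pos: [0.5865, 0.1855, 0.223]
ee_rot: [-3.119, -0.359, 0.017]
contact_force: [0.4, -0.3, 0.3]
finger_gap: 0.0855
```

>>> jog_arm(increments=[{"wx": 0, "wy": 0, "wz": 0.5, "tx": 0, "ty": 1, "tz": 0, "jaw": 1}, {"wx": 0, "wy": 0, "wz": 0.5, "tx": 0, "ty": 1, "tz": 0, "jaw": 1}, {"wx": 0, "wy": 0, "wz": 0.5, "tx": 0, "ty": 1, "tz": 0, "jaw": 1}, {"wx": 0, "wy": 0, "wz": 0.5, "tx": 0, "ty": 1, "tz": 0, "jaw": 1}])

```text
t: 2.2
tool_pos: [0.6034, 0.0821, 0.2218]
ee_rot: [-3.139, -0.072, 0.018]
contact_force: [-0.3, 0.4, -0.7]
finger_gap: 0.0852
```

Run:
```python
from h import *
c=manip.read_camera('wrist');cv2.imwrite('pics/w1.png',c['img']);st();np.savez('w1.npz',**c)
print(c['pose'].round(3))
c=manip.read_camera('top');P=cloud(c)
print(P.shape)
```

```text
t 2.25 pos [0.6038 0.0735 0.2219] X [ 0.999  0.035 -0.012] Z [-0.011 -0.006 -1.   ] gap 0.0855 F [-0.3 -4.9  0.6]
[[ 0.999  0.046  0.004  0.602]
 [ 0.045 -0.947 -0.317  0.163]
 [-0.011  0.317 -0.948  0.365]
 [ 0.     0.     0.     1.   ]]
(400, 640, 3)
```

View pics/w1.png

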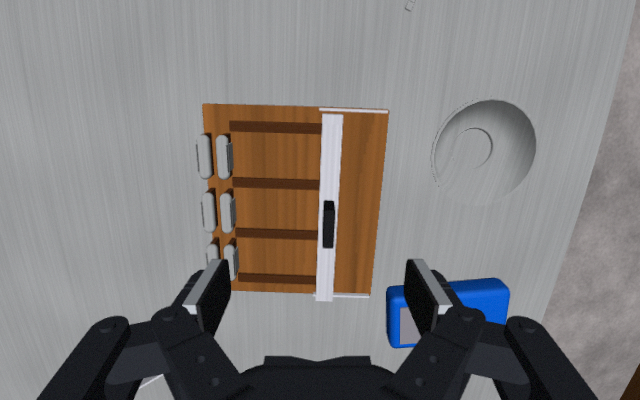

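The wrist view shows the tray with its ribs, the paired nubs at left (columns 205–230), the keeper bar at column 328 and the fin at (328,224). Next I'll get the tray's geometry from the depth image.

Run:
```python
from h import *
c=dict(np.load('w1.npz'))
P=cloud(c);im=c['img'].astype(int)
def sel(lo,hi,x0=190,y0=95,x1=400,y1=310):
    s=P[y0:y1,x0:x1].reshape(-1,3);m=(s[:,2]>lo)&(s[:,2]<hi);return s[m]
for n,lo,hi,b in(('bar',.028,.037,(300,100,350,305)),('fin',.06,.08,(300,190,350,255)),('tray',.004,.02,(190,95,400,310)),('nubs',.033,.042,(190,125,240,255))):
    q=sel(lo,hi,*b);print(n,len(q),np.median(q,0).round(4),rect(q))
# tray edges by pixels
px=[(203,104),(388,109),(371,297),(209,291)]
for p,d in zip(px,onz(c,px,.012)):print(p,d.round(4))
# ribs dark : centroid lines
for name,(x0,y0,x1,y1) in {'r1':(235,118,315,136),'r2':(237,174,315,192),'r3':(239,226,314,242),'r4':(240,271,312,287)}.items():
    s=P[y0:y1,x0:x1].reshape(-1,3);I=im[y0:y1,x0:x1].sum(2).ravel();m=I<np.percentile(I,45)
    q=s[m];print(name,m.sum(),np.median(q[:,2]).round(4),np.polyfit(q[:,0]-.55,q[:,1],1).round(4))
# nubs clusters
lab=((P[...,2]>.033)&(P[...,2]<.045)).astype(np.uint8);lab[:,:190]=0;lab[:,245:]=0;lab[265:]=0
k,L,s,ce=cv2.connectedComponentsWithStats(lab)
for i in range(1,k):
    if s[i,4]>60:
        q=P[L==i];print('nub',ce[i].round(),s[i,4],((q.min(0)+q.max(0))/2).round(4),(q.max(0)-q.min(0)).round(4))
crop(c,190,95,400,310,3,'w1c.png')
```

```text
bar 3006 [0.6153 0.0671 0.032 ] (array([0.61600659, 0.03218114]), (232.22097778320312, 22.069568634033203), np.float64(-89.31368404626848))
fin 461 [0.6158 0.0345 0.0677] (array([0.61598248, 0.03209541]), (44.488197326660156, 11.972890853881836), np.float64(-89.23250824213028))
tray 26106 [0.5728 0.0538 0.0082] (array([0.59374463, 0.02192478]), (266.79876708984375, 250.2086639404297), np.float64(-89.30314701795578))
nubs 1988 [0.4821 0.053  0.0361] (array([0.48648279, 0.0496454 ]), (142.88400268554688, 36.19526672363281), np.float64(-89.17138332128523))
(203, 104) [0.4713 0.1525 0.012 ]
(388, 109) [0.677  0.1559 0.012 ]
(371, 297) [ 0.683  -0.0894  0.012 ]
(209, 291) [ 0.4616 -0.0923  0.012 ]
 ** On entry to DLASCL parameter number  4 had an illegal value
 ** On entry to DLASCL parameter number  4 had an illegal value
 ** On entry to DLASCL parameter number  4 had an illegal value
 ** On entry to DLASCL parameter number  4 had an illegal value
 ** On entry to DLASCL parameter number  5 had an illegal value
 ** On entry to DLASCL parameter number  4 had an illegal valueTraceback (most recent call last):
  File "<stdin>", line 14, in <module>
    c, resids, rank, s = lstsq(lhs, rhs, rcond)
                         ~~~~~^^^^^^^^^^^^^^^^^
    x, resids, rank, s = _umath_linalg.lstsq(a, b, rcond,
                         ~~~~~~~~~~~~~~~~~~~^^^^^^^^^^^^^
                                             signature=signature)
                                             ^^^^^^^^^^^^^^^^^^^^
    raise LinAlgError("SVD did not converge in Linear Least Squares")
numpy.linalg.LinAlgError: SVD did not converge in Linear Least Squares
```

>>> jog_arm(increments=[{"wx": 0.07, "wy": 0.13, "wz": 0.25, "tx": 0.5, "ty": 1, "tz": 0, "jaw": 1}, {"wx": 0, "wy": 0, "wz": 0, "tx": 0, "ty": 0.5, "tz": 0, "jaw": 1}, {"wx": 0, "wy": 0, "wz": 0, "tx": 0, "ty": 0, "tz": 0, "jaw": 1}])

```text
t: 2.55
tool_pos: [0.6171, 0.0397, 0.2212]
ee_rot: [-3.137, -0.029, 0.002]
contact_force: [-0.2, -0.2, 0.6]
finger_gap: 0.0856
```

Run:
```python
from h import *
c=manip.read_camera('wrist');s,M=st();np.savez('w2.npz',**c)
P=cloud(c);im=c['img'].astype(int)
ok=np.isfinite(P[...,2])
def sel(lo,hi):
    m=ok&(P[...,2]>lo)&(P[...,2]<hi)&(P[...,0]>.43)&(P[...,0]<.72)&(P[...,1]>-.12)&(P[...,1]<.18);return m
for n,lo,hi in(('bar',.028,.037),('fin',.06,.08)):
    q=P[sel(lo,hi)];print(n,len(q),np.median(q,0).round(4),rect(q))
lab=sel(.033,.045).astype(np.uint8)
k,L,S,ce=cv2.connectedComponentsWithStats(lab)
for i in range(1,k):
    if S[i,4]>60:
        q=P[L==i];print('nub',ce[i].round(),S[i,4],((q.min(0)+q.max(0))/2).round(4),(q.max(0)-q.min(0)).round(4))
crop(c,190,20,400,260,3,'w2c.png')
```

```text
t 2.6 pos [0.6173 0.0405 0.2213] X [ 1.     0.019 -0.001] Z [-0.001  0.005 -1.   ] gap 0.0852 F [ 0.6 -0.4  0.4]
bar 6524 [0.6082 0.043  0.0326] (array([0.59358868, 0.01243806]), (270.77508544921875, 247.97242736816406), np.float64(-88.5942394733429))
fin 507 [0.616  0.0336 0.0678] (array([0.6161051 , 0.03242915]), (43.45242691040039, 11.321545600891113), np.float64(-88.8368272781372))
nub [183. 121.] 556 [0.4753 0.0963 0.0361] [0.0141 0.0468 0.0062]
nub [204. 120.] 517 [0.4971 0.0969 0.0365] [0.0144 0.0477 0.0069]
nub [191. 181.] 491 [0.4765 0.0305 0.0363] [0.0147 0.0477 0.0065]
nub [210. 182.] 454 [0.4978 0.0309 0.0364] [0.0141 0.0477 0.0067]
nub [197. 235.] 375 [ 0.4769 -0.0351  0.0363] [0.0127 0.0475 0.0067]
nub [216. 235.] 373 [ 0.4985 -0.0344  0.0365] [0.0138 0.0463 0.0069]
nub [392. 283.] 351 [ 0.7125 -0.0972  0.0359] [0.0149 0.0455 0.0057]
```

View pics/w2c.png

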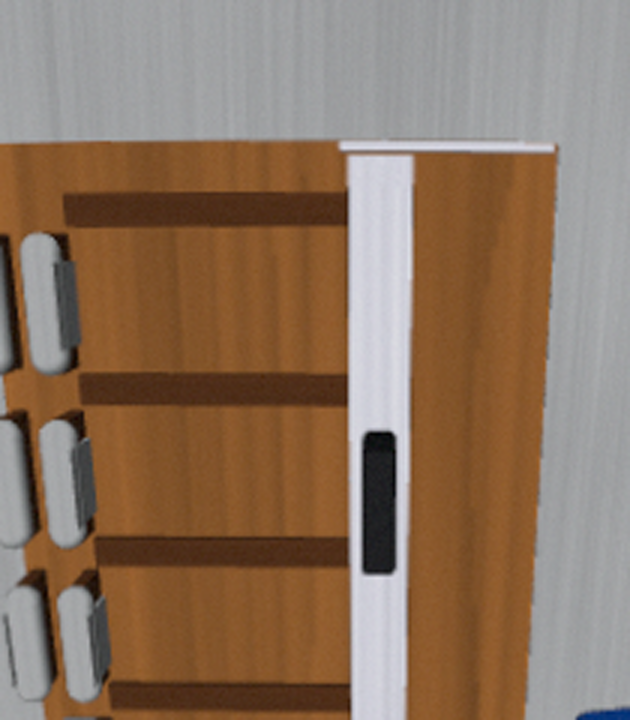

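The crop shows the fin at full-image pixel (316,188). The three nub pairs fit a 66 mm spacing and a yaw of 0.7°. Now I'll descend on the fin.

>>> jog_arm(increments=[{"wx": 0, "wy": 0, "wz": 0.1, "tx": -0.05, "ty": 0.25, "tz": 1, "jaw": 1}, {"wx": 0, "wy": 0, "wz": 0, "tx": 0, "ty": 0, "tz": 1, "jaw": 1}, {"wx": 0, "wy": 0, "wz": 0, "tx": 0, "ty": 0, "tz": 1, "jaw": 1}, {"wx": 0, "wy": 0, "wz": 0, "tx": 0, "ty": 0, "tz": 1, "jaw": 1}, {"wx": 0, "wy": 0, "wz": 0, "tx": 0, "ty": 0, "tz": 1, "jaw": 1}])

```text
t: 3.02
tool_pos: [0.6218, 0.0454, 0.0989]
ee_rot: [-3.128, -0.03, -0.023]
contact_force: [0.2, -0.3, -0.3]
finger_gap: 0.0853
```

>>> jog_arm(increments=[{"wx": 0, "wy": 0, "wz": 0, "tx": 0, "ty": 0, "tz": 1, "jaw": 0.2}, {"wx": 0, "wy": 0, "wz": 0, "tx": 0, "ty": 0, "tz": 0.8, "jaw": 0}, {"wx": 0, "wy": 0, "wz": 0, "tx": 0, "ty": 0, "tz": 0, "jaw": 0}])

```text
t: 3.27
tool_pos: [0.618, 0.0537, 0.047]
ee_rot: [-3.124, -0.042, -0.009]
contact_force: [-1.0, 0.3, -0.4]
finger_gap: 0.0514
```

```bash
python3 -c "
from h import *
st()"
```

```text
t 3.27 pos [0.618  0.0537 0.047 ] X [1.    0.027 0.006] Z [ 0.005  0.017 -1.   ] gap 0.0514 F [-1.   0.3 -0.4]
```

```bash
cat >> h.py <<'E'
def need(x,y,z,yaw):
    """units remaining to reach TCP (x,y,z), tool x at yaw deg, pointing down"""
    s,M=st();a=np.deg2rad(yaw)
    G=np.array([[np.cos(a),np.sin(a),0],[np.sin(a),-np.cos(a),0],[0,0,-1]]).T.copy()
    G=np.column_stack([[np.cos(a),np.sin(a),0],[np.sin(a),-np.cos(a),0],[0,0,-1]])
    w=np.rad2deg(R.from_matrix(M.T@G).as_rotvec())/5
    d=np.array([x,y,z])-s['tool_pos']
    print('NEED w',w.round(2),'t(first)',(M.T@d/.025).round(2),'t(after turn)',(G.T@d/.025).round(2))
if __name__=='__main__':
    import sys;need(*map(float,sys.argv[1:]))
E
python3 h.py .616 .034 .044 .7
```

```text
t 3.27 pos [0.618  0.0537 0.047 ] X [1.    0.027 0.006] Z [ 0.005  0.017 -1.   ] gap 0.0514 F [-1.   0.3 -0.4]
NEED w [-0.2  -0.07  0.17] t(first) [-0.1   0.79  0.11] t(after turn) [-0.09  0.79  0.12]
```

>>> jog_arm(increments=[{"wx": -0.2, "wy": -0.07, "wz": 0.17, "tx": -0.1, "ty": 0.4, "tz": 0.1, "jaw": 0}, {"wx": 0, "wy": 0, "wz": 0, "tx": 0, "ty": 0.4, "tz": 0, "jaw": 0}, {"wx": 0, "wy": 0, "wz": 0, "tx": 0, "ty": 0, "tz": 0, "jaw": 0}])

```text
t: 3.52
tool_pos: [0.6156, 0.0365, 0.0451]
ee_rot: [-3.141, -0.025, 0.002]
contact_force: [0.3, -0.2, 0.0]
finger_gap: 0.0428
```

```bash
python3 h.py .616 .034 .044 .7
```

```text
t 3.52 pos [0.6156 0.0365 0.0451] X [ 1.     0.016 -0.001] Z [-0.001  0.    -1.   ] gap 0.0428 F [ 0.3 -0.2  0. ]
NEED w [-0.    0.02  0.05] t(first) [0.01 0.1  0.04] t(after turn) [0.01 0.1  0.04]
```

Now I'll close on the fin at modest force, then slide back 50 mm.

>>> jog_arm(increments=[{"wx": 0, "wy": 0, "wz": 0, "tx": 0, "ty": 0, "tz": 0, "jaw": -1}, {"wx": 0, "wy": 0, "wz": 0, "tx": 0, "ty": 0, "tz": 0, "jaw": -1}, {"wx": 0, "wy": 0, "wz": 0, "tx": 0, "ty": 0, "tz": 0, "jaw": -1}, {"wx": 0, "wy": 0, "wz": 0, "tx": 0, "ty": 0, "tz": 0, "jaw": -1}, {"wx": 0, "wy": 0, "wz": 0, "tx": 0, "ty": 0, "tz": 0, "jaw": -1}], grip_force=40)

```text
t: 3.93
tool_pos: [0.6174, 0.0358, 0.0483]
ee_rot: [-3.141, -0.022, -0.006]
contact_force: [0.6, 0.4, -4.0]
finger_gap: 0.011
```

>>> jog_arm(increments=[{"wx": 0, "wy": 0, "wz": 0, "tx": 0.4, "ty": 0, "tz": 0, "jaw": -1}, {"wx": 0, "wy": 0, "wz": 0, "tx": 0.4, "ty": 0, "tz": 0, "jaw": -1}, {"wx": 0, "wy": 0, "wz": 0, "tx": 0.4, "ty": 0, "tz": 0, "jaw": -1}, {"wx": 0, "wy": 0, "wz": 0, "tx": 0.4, "ty": 0, "tz": 0, "jaw": -1}, {"wx": 0, "wy": 0, "wz": 0, "tx": 0.3, "ty": 0, "tz": 0, "jaw": -1}])

```text
t: 4.35
tool_pos: [0.6584, 0.0364, 0.0483]
ee_rot: [-3.141, -0.023, 0.018]
contact_force: [-3.2, -0.3, -1.5]
finger_gap: 0.011
```

```bash
python3 h.py .666 .034 .044 .7
```

```text
t 4.35 pos [0.6584 0.0364 0.0483] X [ 1.     0.014 -0.011] Z [-0.011  0.    -1.   ] gap 0.011 F [-3.2 -0.3 -1.5]
NEED w [-0.01  0.13  0.03] t(first) [0.3  0.1  0.17] t(after turn) [0.3  0.1  0.17]
```

>>> jog_arm(increments=[{"wx": 0, "wy": 0.13, "wz": 0, "tx": 0.3, "ty": 0, "tz": 0, "jaw": -1}, {"wx": 0, "wy": 0, "wz": 0, "tx": 0.3, "ty": 0, "tz": 0, "jaw": -1}, {"wx": 0, "wy": 0, "wz": 0, "tx": 0.2, "ty": 0, "tz": 0, "jaw": -1}])

```text
t: 4.6
tool_pos: [0.6621, 0.0364, 0.0483]
ee_rot: [3.141, 0.022, -0.058]
contact_force: [-9.2, -0.7, 5.9]
finger_gap: 0.0109
```

```bash
python3 h.py .666 .034 .044 .7
```

```text
t 4.6 pos [0.6621 0.0364 0.0483] X [ 0.999  0.014 -0.037] Z [-0.037 -0.001 -0.999] gap 0.0109 F [-9.2 -0.7  5.9]
NEED w [0.   0.42 0.02] t(first) [0.16 0.1  0.17] t(after turn) [0.16 0.1  0.17]
```

>>> jog_arm(increments=[{"wx": 0, "wy": 0, "wz": 0, "tx": 0, "ty": 0, "tz": 0, "jaw": 0}, {"wx": 0, "wy": 0, "wz": 0, "tx": 0, "ty": 0, "tz": 0, "jaw": 0}, {"wx": 0, "wy": 0.4, "wz": 0, "tx": 0, "ty": 0, "tz": -0.8, "jaw": 0}, {"wx": 0, "wy": 0, "wz": 0, "tx": 0, "ty": 0, "tz": -1, "jaw": 0}, {"wx": 0, "wy": 0, "wz": 0, "tx": 0, "ty": 0, "tz": -1, "jaw": 0.5}])

```text
t: 5.02
tool_pos: [0.6597, 0.0366, 0.1156]
ee_rot: [3.141, 0.023, -0.013]
contact_force: [0.4, 0.0, 0.0]
finger_gap: 0.0533
```

>>> jog_arm(increments=[{"wx": 0, "wy": 0, "wz": 0, "tx": -0.4, "ty": 0, "tz": -1, "jaw": 1}, {"wx": 0, "wy": 0, "wz": 0, "tx": -1, "ty": 0, "tz": -1, "jaw": 1}, {"wx": 0, "wy": 0, "wz": 0, "tx": -1, "ty": 0, "tz": -1, "jaw": 1}, {"wx": 0, "wy": 0, "wz": 0, "tx": -1, "ty": 0, "tz": -1, "jaw": 1}, {"wx": 0, "wy": 0, "wz": 0, "tx": 0, "ty": 0, "tz": 0, "jaw": 1}])

```text
t: 5.43
tool_pos: [0.5796, 0.0356, 0.2262]
ee_rot: [-3.14, -0.022, -0.022]
contact_force: [-0.8, 0.1, -0.3]
finger_gap: 0.0853
```

```bash
cat > look.py <<'E'
from h import *
import sys
c=manip.read_camera('wrist');s,M=st();cv2.imwrite('pics/'+sys.argv[1],c['img'])
P=cloud(c);ok=np.isfinite(P[...,2])
g=ok&(P[...,0]>.43)&(P[...,0]<.74)&(P[...,1]>-.12)&(P[...,1]<.18)
g[330:]=0
q=P[g&(P[...,2]>.06)&(P[...,2]<.075)&(P[...,0]>.58)];print('fin',len(q),rect(q) if len(q)>5 else '')
np.savez('last.npz',**c)
E
python3 look.py w3.png
```

```text
t 5.48 pos [0.5814 0.0357 0.2248] X [1.    0.014 0.015] Z [ 0.015  0.001 -1.   ] gap 0.0853 F [ 0.8 -0.5  0.4]
fin 543 (array([0.66267499, 0.03316008]), (43.45209503173828, 12.931960105895996), np.float64(-89.23458570241928))
```

View pics/w3.png

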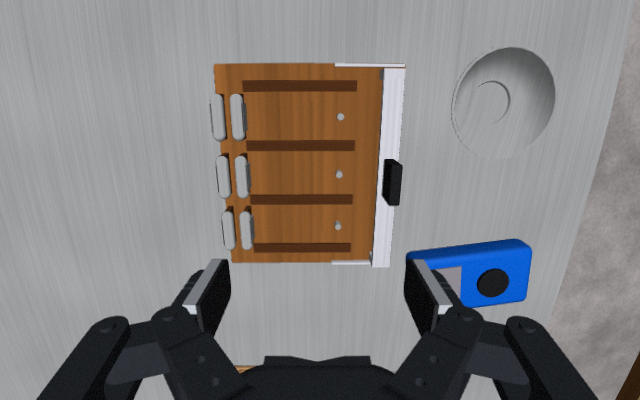

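The wrist view shows the keeper back at column 392, with the fin at (392,182). The pins are now exposed at (340,117), (339,174) and (337,226). The keeper's travel reads 47 mm, so I'll check its stop and measure the pins.

Run:
```python
from h import *
c=dict(np.load('last.npz'))
crop(c,205,55,415,275,3.6,'w3c.png')
g=cv2.cvtColor(c['img'],cv2.COLOR_BGR2HSV)
P=cloud(c)
for p in((340,117),(339,174),(337,226)):
    x,y=p;w=g[y-8:y+9,x-8:x+9,1];m=w<70
    v,u=np.nonzero(m);q=(u.mean()+x-8,v.mean()+y-8);print(q,m.sum(),onz(c,[q],.019).round(4),dep(c,[q]).round(4))
# depth of tray rear end & bar
for r in(100,150,200,250):
    row=P[r,330:420];print(r,[(330+i,*row[i].round(3)[[0,2]]) for i in range(40,85,3)])
```

```text
(np.float64(339.90909090909093), np.float64(116.20454545454545)) 44 [[0.6077 0.0983 0.019 ]] [[0.6075 0.0984 0.021 ]]
(np.float64(338.69565217391306), np.float64(173.7391304347826)) 46 [[0.6086 0.0329 0.019 ]] [[0.6086 0.033  0.0195]]
(np.float64(337.36170212765956), np.float64(225.19148936170214)) 47 [[ 0.6093 -0.0323  0.019 ]] [[ 0.6091 -0.0316  0.0208]]
100 [(370, np.float64(0.642), np.float64(0.008)), (373, np.float64(0.646), np.float64(0.008)), (376, np.float64(0.649), np.float64(0.007)), (379, np.float64(0.652), np.float64(0.008)), (382, np.float64(0.651), np.float64(0.029)), (385, np.float64(0.654), np.float64(0.031)), (388, np.float64(0.657), np.float64(0.033)), (391, np.float64(0.66), np.float64(0.032)), (394, np.float64(0.663), np.float64(0.032)), (397, np.float64(0.666), np.float64(0.033)), (400, np.float64(0.67), np.float64(0.031)), (403, np.float64(0.682), np.float64(-0.0)), (406, np.float64(0.685), np.float64(0.001)), (409, np.float64(0.689), np.float64(-0.001)), (412, np.float64(0.693), np.float64(-0.002))]
150 [(370, np.float64(0.646), np.float64(0.007)), (373, np.flo
[... 1259 characters left out ...]
0.706), np.float64(0.0))]
250 [(370, np.float64(0.655), np.float64(0.008)), (373, np.float64(0.653), np.float64(0.032)), (376, np.float64(0.657), np.float64(0.033)), (379, np.float64(0.661), np.float64(0.031)), (382, np.float64(0.664), np.float64(0.033)), (385, np.float64(0.668), np.float64(0.032)), (388, np.float64(0.672), np.float64(0.031)), (391, np.float64(0.685), np.float64(0.001)), (394, np.float64(0.689), np.float64(-0.001)), (397, np.float64(0.693), np.float64(0.0)), (400, np.float64(0.697), np.float64(0.0)), (403, np.float64(0.702), np.float64(-0.0)), (406, np.float64(0.706), np.float64(-0.001)), (409, np.float64(0.71), np.float64(0.0)), (412, np.float64(0.714), np.float64(-0.001))]
```

View pics/w3c.png

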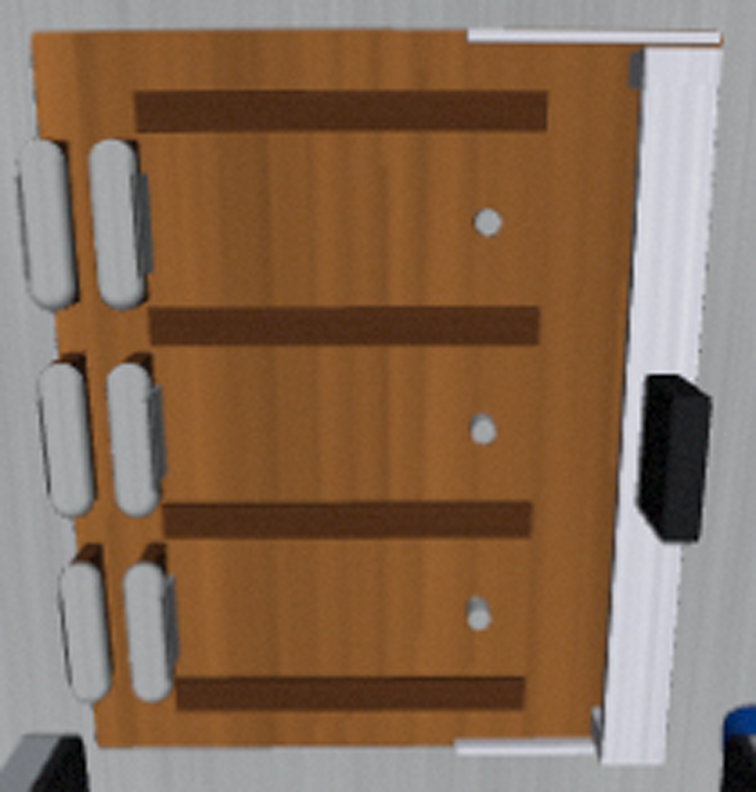

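The pins sit at x≈0.6085, spaced 66 mm, so the beds' centres are at x≈0.5636. I'll push the fin once more from the front to make sure the keeper is fully back.

>>> jog_arm(increments=[{"wx": 0, "wy": -0.1, "wz": 0, "tx": 0.6, "ty": 0, "tz": 1, "jaw": -1}, {"wx": 0, "wy": 0, "wz": 0, "tx": 0.6, "ty": 0, "tz": 1, "jaw": -1}, {"wx": 0, "wy": 0, "wz": 0, "tx": 0.5, "ty": 0, "tz": 1, "jaw": -1}, {"wx": 0, "wy": 0, "wz": 0, "tx": 0.2, "ty": 0, "tz": 1, "jaw": -1}, {"wx": 0, "wy": 0, "wz": 0, "tx": 0, "ty": 0, "tz": 0, "jaw": -1}])

```text
t: 5.9
tool_pos: [0.6396, 0.0375, 0.1237]
ee_rot: [-3.138, -0.024, -0.035]
contact_force: [-1.4, -0.1, -0.4]
finger_gap: 0.0259
```

```bash
python3 h.py .635 .034 .052 .7
```

```text
t 5.9 pos [0.6396 0.0375 0.1237] X [1.    0.015 0.023] Z [ 0.023  0.003 -1.   ] gap 0.0259 F [-1.4 -0.1 -0.4]
NEED w [-0.03 -0.26  0.03] t(first) [-0.25  0.14  2.86] t(after turn) [-0.19  0.14  2.87]
```

>>> jog_arm(increments=[{"wx": 0, "wy": -0.26, "wz": 0, "tx": -0.2, "ty": 0.1, "tz": 0.9, "jaw": -1}, {"wx": 0, "wy": 0, "wz": 0, "tx": 0, "ty": 0, "tz": 1, "jaw": -1}, {"wx": 0, "wy": 0, "wz": 0, "tx": 0, "ty": 0, "tz": 0.9, "jaw": -1}, {"wx": 0, "wy": 0, "wz": 0, "tx": 0, "ty": 0, "tz": 0, "jaw": -1}])

```text
t: 6.23
tool_pos: [0.6393, 0.0352, 0.0513]
ee_rot: [-3.138, -0.024, -0.007]
contact_force: [-0.8, 0.2, 0.4]
finger_gap: -0.0005
```

```bash
python3 h.py .645 .034 .052 .7
```

```text
t 6.23 pos [0.6393 0.0352 0.0513] X [1.    0.015 0.004] Z [ 0.004  0.003 -1.   ] gap -0.0005 F [-0.8  0.2  0.4]
NEED w [-0.04 -0.05  0.03] t(first) [ 0.23  0.05 -0.03] t(after turn) [ 0.23  0.05 -0.03]
```

>>> jog_arm(increments=[{"wx": 0, "wy": 0, "wz": 0, "tx": 0.2, "ty": 0, "tz": 0, "jaw": -1}, {"wx": 0, "wy": 0, "wz": 0, "tx": 0.2, "ty": 0, "tz": 0, "jaw": -1}, {"wx": 0, "wy": 0, "wz": 0, "tx": 0.2, "ty": 0, "tz": 0, "jaw": -1}, {"wx": 0, "wy": 0, "wz": 0, "tx": 0.2, "ty": 0, "tz": 0, "jaw": -1}])

```text
t: 6.57
tool_pos: [0.6425, 0.0351, 0.0516]
ee_rot: [-3.139, -0.024, 0.055]
contact_force: [-9.9, 0.3, -0.1]
finger_gap: 0.0001
```

>>> jog_arm(increments=[{"wx": 0, "wy": 0, "wz": 0, "tx": 0.25, "ty": 0, "tz": 0, "jaw": -1}, {"wx": 0, "wy": 0, "wz": 0, "tx": 0.25, "ty": 0, "tz": 0, "jaw": -1}, {"wx": 0, "wy": 0, "wz": 0, "tx": 0.3, "ty": 0, "tz": 0, "jaw": -1}])

```text
t: 6.82
tool_pos: [0.642, 0.0351, 0.0521]
ee_rot: [3.139, 0.025, -0.127]
contact_force: [-17.0, -0.1, 7.5]
finger_gap: 0.0
```

17 N met a firm stop, so the keeper is fully back. Next I'll lift and swing to the nearer iron.

>>> jog_arm(increments=[{"wx": 0, "wy": 0.5, "wz": 0, "tx": -0.5, "ty": 0, "tz": -0.5, "jaw": -1}, {"wx": 0, "wy": 0.4, "wz": 0, "tx": 0, "ty": 0, "tz": -1, "jaw": 0}, {"wx": 0, "wy": 0, "wz": 0, "tx": 0, "ty": 0, "tz": -1, "jaw": 1}, {"wx": 0, "wy": 0, "wz": 0, "tx": 0, "ty": 0, "tz": -1, "jaw": 1}, {"wx": 0, "wy": 0, "wz": 0, "tx": 0, "ty": 0, "tz": -1, "jaw": 1}])

```text
t: 7.23
tool_pos: [0.6281, 0.035, 0.171]
ee_rot: [-3.141, -0.025, 0.015]
contact_force: [0.6, -0.8, -0.5]
finger_gap: 0.0486
```

>>> jog_arm(increments=[{"wx": 0, "wy": 0, "wz": -1, "tx": -0.49, "ty": -0.59, "tz": -0.5, "jaw": 1}, {"wx": 0, "wy": 0, "wz": -1, "tx": -0.44, "ty": -0.63, "tz": -0.5, "jaw": 1}, {"wx": 0, "wy": 0, "wz": -1, "tx": -0.38, "ty": -0.67, "tz": 0, "jaw": 1}, {"wx": 0, "wy": 0, "wz": -1, "tx": -0.33, "ty": -0.7, "tz": 0, "jaw": 1}, {"wx": 0, "wy": 0, "wz": -1, "tx": -0.26, "ty": -0.72, "tz": 0, "jaw": 1}])

```text
t: 7.65
tool_pos: [0.5781, 0.1048, 0.2175]
ee_rot: [3.052, 0.713, 0.046]
contact_force: [-0.5, 0.2, -0.2]
finger_gap: 0.0853
```

>>> jog_arm(increments=[{"wx": 0, "wy": 0, "wz": -1, "tx": -0.2, "ty": -0.74, "tz": 0, "jaw": 1}, {"wx": 0, "wy": 0, "wz": -1, "tx": -0.13, "ty": -0.76, "tz": 0, "jaw": 1}, {"wx": 0, "wy": 0, "wz": -1, "tx": -0.07, "ty": -0.77, "tz": 0, "jaw": 1}, {"wx": 0, "wy": 0, "wz": -1, "tx": 0, "ty": -0.77, "tz": 0, "jaw": 1}, {"wx": 0, "wy": 0, "wz": -1, "tx": 0.07, "ty": -0.77, "tz": 0, "jaw": 1}])

```text
t: 8.07
tool_pos: [0.5183, 0.1807, 0.2285]
ee_rot: [2.8, 1.378, 0.077]
contact_force: [-0.4, 0.0, 1.1]
finger_gap: 0.0855
```

```bash
python3 h.py .41 .293 .2 94.6
```

```text
t 8.07 pos [0.5183 0.1807 0.2285] X [0.609 0.792 0.036] Z [ 0.053  0.004 -0.999] gap 0.0855 F [-0.4  0.   1.1]
NEED w [ 0.58 -0.22 -8.43] t(first) [ 0.88 -6.22  0.92] t(after turn) [ 4.83 -3.96  1.14]
```

>>> jog_arm(increments=[{"wx": 0.5, "wy": -0.2, "wz": -1, "tx": 0.1, "ty": -0.7, "tz": 0.1, "jaw": 1}, {"wx": 0, "wy": 0, "wz": -1, "tx": 0.16, "ty": -0.68, "tz": 0.1, "jaw": 1}, {"wx": 0, "wy": 0, "wz": -1, "tx": 0.22, "ty": -0.66, "tz": 0.1, "jaw": 1}, {"wx": 0, "wy": 0, "wz": -1, "tx": 0.28, "ty": -0.64, "tz": 0.1, "jaw": 1}, {"wx": 0, "wy": 0, "wz": -1, "tx": 0.33, "ty": -0.61, "tz": 0.1, "jaw": 1}])

```text
t: 8.48
tool_pos: [0.4614, 0.2484, 0.2276]
ee_rot: [2.43, 1.988, 0.055]
contact_force: [0.3, 0.4, 0.3]
finger_gap: 0.0853
```

>>> jog_arm(increments=[{"wx": 0, "wy": 0, "wz": -1, "tx": 0.38, "ty": -0.58, "tz": 0, "jaw": 1}, {"wx": 0, "wy": 0, "wz": -1, "tx": 0.43, "ty": -0.54, "tz": 0, "jaw": 1}, {"wx": 0, "wy": 0, "wz": 0, "tx": 0, "ty": 0, "tz": 0, "jaw": 1}])

```text
t: 8.73
tool_pos: [0.4368, 0.2781, 0.2337]
ee_rot: [2.227, 2.205, 0.072]
contact_force: [-0.2, -0.2, 0.1]
finger_gap: 0.0856
```

```bash
python3 h.py .41 .293 .2 94.6
cat > lookiron.py <<'E'
from h import *
import sys
# usage: img x0 x1 y0 y1 world box [zbase]
fn=sys.argv[1];b=list(map(float,sys.argv[2:6]));zb=float(sys.argv[6]) if len(sys.argv)>6 else 0
cam=sys.argv[7] if len(sys.argv)>7 else 'wrist'
c=manip.read_camera(cam);st();cv2.imwrite('pics/'+fn,c['img']);np.savez('last.npz',**c)
P=cloud(c);g=np.isfinite(P[...,2])&(P[...,0]>b[0])&(P[...,0]<b[1])&(P[...,1]>b[2])&(P[...,1]<b[3])
for n,lo,hi in(('cap',.015,.025),('plate+',.0025,.025)):
    m=(g&(P[...,2]>zb+lo)&(P[...,2]<zb+hi)).astype(np.uint8);k,L,S,ce=cv2.connectedComponentsWithStats(m)
    for i in range(1,k):
        if S[i,4]>150:
            q=P[L==i];print(n,ce[i].round(),S[i,4],*[np.round(v,4) for v in rect(q)],'z',np.median(q[:,2]).round(4))
E
python3 lookiron.py w4.png .3 .6 .15 .5
```

```text
t 8.73 pos [0.4368 0.2781 0.2337] X [0.009 1.    0.028] Z [ 0.038  0.027 -0.999] gap 0.0856 F [-0.2 -0.2  0.1]
NEED w [ 0.44 -0.3  -1.03] t(first) [ 0.55 -1.13  1.32] t(after turn) [ 0.68 -1.02  1.35]
t 8.78 pos [0.4385 0.2767 0.2339] X [0.015 1.    0.027] Z [ 0.039  0.026 -0.999] gap 0.0855 F [ 0.1 -0.2 -0.6]
cap [323. 143.] 1447 [0.4153 0.2907] [70.5791 28.1023] 4.8823 z 0.0199
cap [419. 206.] 1142 [0.4961 0.4129] [69.7142 28.7746] -18.7628 z 0.0199
plate+ [322. 143.] 3766 [0.4222 0.2912] [121.0352  48.227 ] 4.8238 z 0.0058
plate+ [415. 204.] 2974 [0.5031 0.4107] [121.1445  49.8173] -18.5225 z 0.006
plate+ [217. 223.] 302 [0.5202 0.1521] [105.2142   4.2889] 0.236 z 0.0075
```

View pics/w4.png

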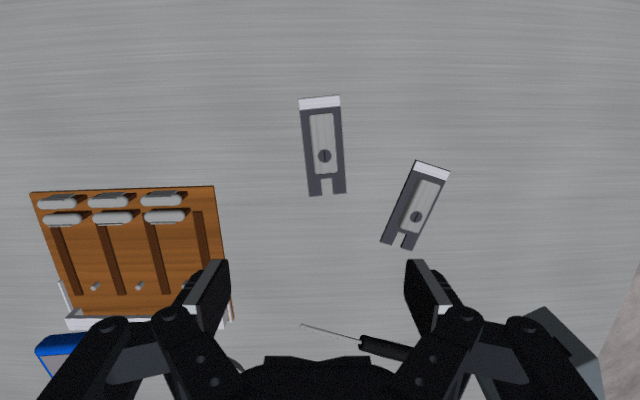

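The wrist view shows iron 1 at (322,143) and iron 2 at (415,204). Both measure 121×48 mm at plate height, with their notches at +x, and no third iron is in view. I'll grip iron 1.

>>> jog_arm(increments=[{"wx": 0.44, "wy": -0.3, "wz": -1, "tx": 0.4, "ty": -0.6, "tz": 1, "jaw": 0.2}, {"wx": 0, "wy": 0, "wz": 0, "tx": 0.2, "ty": -0.2, "tz": 1, "jaw": 0.2}, {"wx": 0, "wy": 0, "wz": 0, "tx": 0, "ty": 0, "tz": 1, "jaw": 0.2}, {"wx": 0, "wy": 0, "wz": 0, "tx": 0, "ty": 0, "tz": 1, "jaw": 0.1}, {"wx": 0, "wy": 0, "wz": 0, "tx": 0, "ty": 0, "tz": 0.8, "jaw": 0.1}])

```text
t: 9.2
tool_pos: [0.4345, 0.2931, 0.1207]
ee_rot: [2.15, 2.27, 0.039]
contact_force: [-0.7, 0.3, 0.0]
finger_gap: 0.0472
```

```bash
python3 h.py .417 .291 .05 94.85
```

```text
t 9.2 pos [0.4345 0.2931 0.1207] X [-0.054  0.999  0.006] Z [ 0.028  0.008 -1.   ] gap 0.0472 F [-0.7  0.3  0. ]
NEED w [ 0.33 -0.06 -0.35] t(first) [-0.06 -0.78  2.81] t(after turn) [-0.02 -0.7   2.83]
```

>>> jog_arm(increments=[{"wx": 0.33, "wy": -0.06, "wz": -0.35, "tx": 0, "ty": -0.7, "tz": 0.8, "jaw": 0}, {"wx": 0, "wy": 0, "wz": 0, "tx": 0, "ty": -0.1, "tz": 1, "jaw": 0}, {"wx": 0, "wy": 0, "wz": 0, "tx": 0, "ty": 0, "tz": 0.9, "jaw": 0}, {"wx": 0, "wy": 0, "wz": 0, "tx": 0, "ty": 0, "tz": 0, "jaw": 0}])

```text
t: 9.53
tool_pos: [0.4238, 0.2882, 0.0506]
ee_rot: [2.137, 2.29, 0.006]
contact_force: [0.4, -0.2, -0.8]
finger_gap: 0.0429
```

```bash
python3 h.py .417 .291 .009 94.85
```

```text
t 9.53 pos [0.4238 0.2882 0.0506] X [-0.069  0.998 -0.004] Z [ 0.01  -0.003 -1.   ] gap 0.0429 F [ 0.4 -0.2 -0.8]
NEED w [ 0.11  0.05 -0.17] t(first) [ 0.14 -0.28  1.66] t(after turn) [ 0.14 -0.26  1.66]
```

>>> jog_arm(increments=[{"wx": 0.11, "wy": 0.05, "wz": -0.17, "tx": 0.14, "ty": -0.28, "tz": 0.5, "jaw": 0}, {"wx": 0, "wy": 0, "wz": 0, "tx": 0, "ty": 0, "tz": 0.5, "jaw": 0}, {"wx": 0, "wy": 0, "wz": 0, "tx": 0, "ty": 0, "tz": 0.45, "jaw": 0}, {"wx": 0, "wy": 0, "wz": 0, "tx": 0, "ty": 0, "tz": 0.2, "jaw": 0}])

```text
t: 9.87
tool_pos: [0.4265, 0.29, 0.0133]
ee_rot: [2.133, 2.293, 0.016]
contact_force: [-0.0, -0.4, 0.5]
finger_gap: 0.0429
```

```bash
python3 h.py .417 .291 .009 94.85
```

```text
t 9.87 pos [0.4265 0.29   0.0133] X [-0.072  0.997 -0.   ] Z [ 0.014  0.001 -1.   ] gap 0.0429 F [-0.  -0.4  0.5]
NEED w [ 0.16  0.   -0.14] t(first) [ 0.07 -0.38  0.17] t(after turn) [ 0.07 -0.37  0.17]
```

>>> jog_arm(increments=[{"wx": 0.16, "wy": 0, "wz": -0.14, "tx": 0.07, "ty": -0.38, "tz": 0.1, "jaw": 0}, {"wx": 0, "wy": 0, "wz": 0, "tx": 0, "ty": 0, "tz": 0.07, "jaw": 0}])

```text
t: 10.03
tool_pos: [0.4194, 0.2908, 0.0104]
ee_rot: [2.127, 2.308, 0.003]
contact_force: [-0.3, -0.2, -0.2]
finger_gap: 0.0428
```

>>> jog_arm(increments=[{"wx": 0, "wy": 0, "wz": 0, "tx": 0, "ty": 0, "tz": 0, "jaw": -1}, {"wx": 0, "wy": 0, "wz": 0, "tx": 0, "ty": 0, "tz": 0, "jaw": -1}, {"wx": 0, "wy": 0, "wz": 0, "tx": 0, "ty": 0, "tz": 0, "jaw": -1}, {"wx": 0, "wy": 0, "wz": 0, "tx": 0, "ty": 0, "tz": 0, "jaw": -1}], grip_force=80)

```text
t: 10.37
tool_pos: [0.421, 0.2912, 0.0131]
ee_rot: [2.129, 2.306, 0.009]
contact_force: [0.8, 0.0, -2.8]
finger_gap: 0.0255
```

```bash
python3 h.py .417 .291 .009 94.85
```

```text
t 10.37 pos [0.421  0.2912 0.0131] X [-0.08   0.997  0.001] Z [ 0.006  0.002 -1.   ] gap 0.0255 F [ 0.8  0.  -2.8]
NEED w [ 0.07 -0.01 -0.05] t(first) [ 0.01 -0.16  0.16] t(after turn) [ 0.01 -0.16  0.17]
```

Iron 1 is gripped with a gap of 25.5 mm. I'll lift and carry it to the middle bed.

>>> jog_arm(increments=[{"wx": 0, "wy": 0, "wz": 0, "tx": 0, "ty": 0, "tz": -0.5, "jaw": -1}, {"wx": 0, "wy": 0, "wz": 0, "tx": 0, "ty": 0, "tz": -0.8, "jaw": -1}, {"wx": 0, "wy": 0, "wz": 0, "tx": 0, "ty": 0, "tz": -1, "jaw": -1}, {"wx": 0, "wy": 0, "wz": 0, "tx": 0, "ty": 0, "tz": -1, "jaw": -1}, {"wx": 0, "wy": 0, "wz": 0, "tx": 0, "ty": 0, "tz": -1, "jaw": -1}])

```text
t: 10.78
tool_pos: [0.4172, 0.288, 0.1199]
ee_rot: [2.128, 2.307, -0.011]
contact_force: [0.3, -0.3, -2.3]
finger_gap: 0.0253
```

```bash
python3 h.py .5625 .0323 .11 90.7
```

```text
t 10.78 pos [0.4172 0.288  0.1199] X [-0.081  0.997 -0.007] Z [-0.003 -0.008 -1.   ] gap 0.0253 F [ 0.3 -0.3 -2.3]
NEED w [-0.03  0.08  0.78] t(first) [-10.66   4.97   0.46] t(after turn) [-10.3    5.69   0.4 ]
```

>>> jog_arm(increments=[{"wx": 0, "wy": 0, "wz": 0.1, "tx": -0.5, "ty": 0.25, "tz": 0, "jaw": -1}, {"wx": 0, "wy": 0, "wz": 0.1, "tx": -0.9, "ty": 0.45, "tz": 0, "jaw": -1}, {"wx": 0, "wy": 0, "wz": 0.1, "tx": -0.9, "ty": 0.45, "tz": 0, "jaw": -1}, {"wx": 0, "wy": 0, "wz": 0.1, "tx": -0.9, "ty": 0.45, "tz": 0, "jaw": -1}, {"wx": 0, "wy": 0, "wz": 0.1, "tx": -0.9, "ty": 0.45, "tz": 0, "jaw": -1}])

```text
t: 11.2
tool_pos: [0.4761, 0.1955, 0.1273]
ee_rot: [-2.167, -2.274, -0.013]
contact_force: [0.5, 0.6, -2.1]
finger_gap: 0.0257
```

>>> jog_arm(increments=[{"wx": 0, "wy": 0, "wz": 0.1, "tx": -0.9, "ty": 0.5, "tz": 0, "jaw": -1}, {"wx": 0, "wy": 0, "wz": 0.1, "tx": -0.9, "ty": 0.5, "tz": 0, "jaw": -1}, {"wx": 0, "wy": 0, "wz": 0.1, "tx": -0.9, "ty": 0.5, "tz": 0, "jaw": -1}, {"wx": 0, "wy": 0, "wz": 0, "tx": -0.9, "ty": 0.5, "tz": 0, "jaw": -1}, {"wx": 0, "wy": 0, "wz": 0, "tx": -0.8, "ty": 0.5, "tz": 0, "jaw": -1}])

```text
t: 11.62
tool_pos: [0.5429, 0.0793, 0.1271]
ee_rot: [-2.199, -2.243, -0.006]
contact_force: [0.7, 0.1, -2.6]
finger_gap: 0.0255
```

```bash
python3 h.py .5625 .0323 .08 90.7
```

```text
t 11.62 pos [0.5429 0.0793 0.1271] X [-0.02   1.     0.003] Z [ 0.002  0.003 -1.   ] gap 0.0255 F [ 0.7  0.1 -2.6]
NEED w [ 0.03 -0.03  0.09] t(first) [-1.9   0.74  1.88] t(after turn) [-1.89  0.76  1.89]
```

>>> jog_arm(increments=[{"wx": 0.03, "wy": -0.03, "wz": 0.09, "tx": -0.7, "ty": 0.3, "tz": 0.5, "jaw": -1}, {"wx": 0, "wy": 0, "wz": 0, "tx": -0.6, "ty": 0.2, "tz": 0.5, "jaw": -1}, {"wx": 0, "wy": 0, "wz": 0, "tx": -0.2, "ty": 0.1, "tz": 0.4, "jaw": -1}, {"wx": 0, "wy": 0, "wz": 0, "tx": 0, "ty": 0, "tz": 0, "jaw": -1}])

```text
t: 11.95
tool_pos: [0.5618, 0.0307, 0.0909]
ee_rot: [2.219, 2.216, -0.004]
contact_force: [-0.2, -0.1, -2.3]
finger_gap: 0.0254
```

```bash
python3 h.py .5625 .0323 .045 90.7; python3 look.py w5.png
```

```text
t 11.95 pos [0.5618 0.0307 0.0909] X [ 0.001  1.    -0.005] Z [ 0.002 -0.005 -1.   ] gap 0.0254 F [-0.2 -0.1 -2.3]
NEED w [ 0.02  0.06 -0.16] t(first) [0.07 0.02 1.83] t(after turn) [0.06 0.03 1.83]
t 12.0 pos [0.5617 0.0313 0.0916] X [ 0.001  1.    -0.005] Z [ 0.002 -0.005 -1.   ] gap 0.0256 F [-0.1 -0.7 -2.9]
fin 0
```

View pics/w5.png

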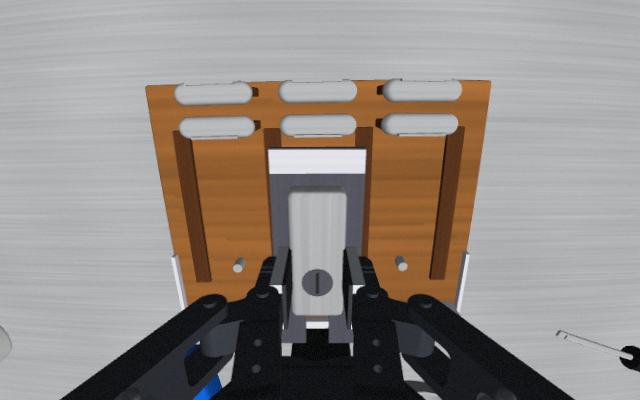

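The iron hangs square over the middle bed, with the cap at (318,250) and its edge at row 160. I'll measure where it sits in the hand.

Run:
```python
from h import *
c=dict(np.load('last.npz'));P=cloud(c)
# visible cutting-edge corners and plate sides
px=[(268,148),(366,148)]
print(dep(c,[(272,152),(362,152),(317,160),(317,200),(317,250)]).round(4))
g=np.isfinite(P[...,2])
m=g&(P[...,2]>.09)&(P[...,2]<.105);m[:180]=0;m[320:]=0;m[:,:285]=0;m[:,350:]=0
q=P[m];print('cap',rect(q),np.median(q[:,2]))
m=g&(P[...,2]>.075)&(P[...,2]<.09);m[:140]=0;m[255:]=0;m[:,:255]=0;m[:,380:]=0
q=P[m];print('plate',rect(q),np.median(q[:,2]),'xmin',np.percentile(q[:,0],1))
```

```text
[[0.5056 0.0087 0.0848]
 [0.5058 0.0524 0.0843]
 [0.5098 0.0305 0.084 ]
 [0.5255 0.0306 0.0989]
 [0.5512 0.0305 0.0992]]
cap (array([0.55592389, 0.03054784]), (69.42084503173828, 32.00508117675781), np.float64(1.0946893692016626)) 0.09883881302443245
plate (array([0.53279633, 0.03021411]), (58.46245574951172, 48.364383697509766), np.float64(-0.07424926757810901)) 0.08417339469822174 xmin 0.5038100956289673
```

>>> jog_arm(increments=[{"wx": 0, "wy": 0.06, "wz": -0.15, "tx": 0.07, "ty": 0, "tz": 0.6, "jaw": -1}, {"wx": 0, "wy": 0, "wz": 0, "tx": 0, "ty": -0.05, "tz": 0.6, "jaw": -1}, {"wx": 0, "wy": 0, "wz": 0, "tx": 0, "ty": -0.05, "tz": 0.5, "jaw": -1}, {"wx": 0, "wy": 0, "wz": 0, "tx": 0, "ty": 0, "tz": 0, "jaw": -1}])

```text
t: 12.33
tool_pos: [0.5589, 0.0405, 0.0503]
ee_rot: [-2.199, -2.243, -0.012]
contact_force: [0.1, 0.7, -3.1]
finger_gap: 0.0253
```

```bash
python3 h.py .5624 .0331 .021 90.7
```

```text
t 12.33 pos [0.5589 0.0405 0.0503] X [-0.02   1.     0.006] Z [ 0.005  0.006 -1.   ] gap 0.0253 F [ 0.1  0.7 -3.1]
NEED w [ 0.06 -0.07  0.09] t(first) [-0.3   0.13  1.17] t(after turn) [-0.3   0.14  1.17]
```

>>> jog_arm(increments=[{"wx": 0.06, "wy": -0.07, "wz": 0.09, "tx": -0.3, "ty": 0.13, "tz": 0.2, "jaw": -1}, {"wx": 0, "wy": 0, "wz": 0, "tx": 0, "ty": 0, "tz": 0.2, "jaw": -1}])

```text
t: 12.5
tool_pos: [0.5628, 0.0361, 0.0417]
ee_rot: [-2.204, -2.239, -0.002]
contact_force: [0.7, -1.2, -3.1]
finger_gap: 0.0252
```

```bash
python3 h.py .5624 .0331 .021 90.7
```

```text
t 12.5 pos [0.5628 0.0361 0.0417] X [-0.016  1.     0.001] Z [ 0.001  0.001 -1.   ] gap 0.0252 F [ 0.7 -1.2 -3.1]
NEED w [ 0.01 -0.01  0.04] t(first) [-0.12 -0.02  0.83] t(after turn) [-0.12 -0.02  0.83]
```

>>> jog_arm(increments=[{"wx": 0, "wy": 0, "wz": 0.04, "tx": -0.12, "ty": 0, "tz": 0.1, "jaw": -1}, {"wx": 0, "wy": 0, "wz": 0, "tx": 0, "ty": 0, "tz": 0.1, "jaw": -1}])

```text
t: 12.67
tool_pos: [0.5637, 0.034, 0.0371]
ee_rot: [2.207, 2.236, 0.005]
contact_force: [-0.5, 0.5, -2.7]
finger_gap: 0.0251
```

```bash
python3 h.py .5624 .0331 .021 90.7
```

```text
t 12.67 pos [0.5637 0.034  0.0371] X [-0.013  1.     0.002] Z [ 0.003  0.002 -1.   ] gap 0.0251 F [-0.5  0.5 -2.7]
NEED w [ 0.03 -0.02  0.01] t(first) [-0.04 -0.05  0.65] t(after turn) [-0.04 -0.05  0.65]
```

>>> jog_arm(increments=[{"wx": 0.03, "wy": -0.02, "wz": 0, "tx": -0.04, "ty": -0.05, "tz": 0.2, "jaw": -1}, {"wx": 0, "wy": 0, "wz": 0, "tx": 0, "ty": 0, "tz": 0.2, "jaw": -1}])

```text
t: 12.83
tool_pos: [0.5634, 0.0331, 0.0276]
ee_rot: [2.207, 2.235, 0.003]
contact_force: [0.2, 0.4, -2.3]
finger_gap: 0.0256
```

```bash
python3 h.py .5624 .0331 .021 90.7
```

```text
t 12.83 pos [0.5634 0.0331 0.0276] X [-0.013  1.     0.001] Z [ 0.002  0.001 -1.   ] gap 0.0256 F [ 0.2  0.4 -2.3]
NEED w [ 0.03 -0.01  0.  ] t(first) [ 0.   -0.04  0.26] t(after turn) [ 0.   -0.04  0.26]
```

>>> jog_arm(increments=[{"wx": 0, "wy": 0, "wz": 0, "tx": 0, "ty": -0.04, "tz": 0.15, "jaw": -1}, {"wx": 0, "wy": 0, "wz": 0, "tx": 0, "ty": 0, "tz": 0.15, "jaw": -1}, {"wx": 0, "wy": 0, "wz": 0, "tx": 0, "ty": 0, "tz": 0.1, "jaw": -1}])

```text
t: 13.08
tool_pos: [0.5624, 0.033, 0.0196]
ee_rot: [2.206, 2.233, 0.003]
contact_force: [-9.9, -0.9, 51.5]
finger_gap: 0.0257
```

```bash
python3 h.py .5624 .0331 .021 90.7
```

```text
t 13.08 pos [0.5624 0.033  0.0196] X [-0.012  1.    -0.001] Z [ 0.003 -0.001 -1.   ] gap 0.0257 F [-9.9 -0.9 51.5]
NEED w [ 0.04  0.01 -0.  ] t(first) [ 0.01  0.   -0.05] t(after turn) [ 0.01  0.   -0.05]
```

It's seated at TCP z=0.0196, and the contact was firm. I'll ease off, release and rise.

>>> jog_arm(increments=[{"wx": 0, "wy": 0, "wz": 0, "tx": 0, "ty": 0, "tz": -0.05, "jaw": -1}, {"wx": 0, "wy": 0, "wz": 0, "tx": 0, "ty": 0, "tz": 0, "jaw": 0}, {"wx": 0, "wy": 0, "wz": 0, "tx": 0, "ty": 0, "tz": 0, "jaw": 0}, {"wx": 0, "wy": 0, "wz": 0, "tx": 0, "ty": 0, "tz": -0.4, "jaw": 0}, {"wx": 0, "wy": 0, "wz": 0, "tx": 0, "ty": 0, "tz": -0.8, "jaw": 0}])

```text
t: 13.5
tool_pos: [0.5608, 0.0333, 0.0506]
ee_rot: [2.206, 2.235, -0.002]
contact_force: [0.5, -0.1, 0.9]
finger_gap: 0.0428
```

>>> jog_arm(increments=[{"wx": 0, "wy": 0, "wz": 0, "tx": 0, "ty": 0, "tz": -1, "jaw": 1}, {"wx": 0, "wy": 0, "wz": 0, "tx": 0, "ty": 0, "tz": -1, "jaw": 1}, {"wx": 0, "wy": 0, "wz": 0, "tx": 0, "ty": 0, "tz": -1, "jaw": 1}, {"wx": 0, "wy": 0, "wz": 0, "tx": 0, "ty": 0, "tz": -1, "jaw": 1}, {"wx": 0, "wy": 0, "wz": 0, "tx": 0, "ty": 0, "tz": -1, "jaw": 1}])

```text
t: 13.92
tool_pos: [0.5585, 0.0332, 0.1803]
ee_rot: [-2.203, -2.235, 0.01]
contact_force: [0.9, 0.4, -0.8]
finger_gap: 0.0852
```

```bash
python3 lookiron.py w6.png .49 .65 0 .065 .008; python3 h.py .5 .41 .2 71.4
```

```text
t 13.97 pos [0.5616 0.034  0.1851] X [-0.014  1.    -0.001] Z [ 0.002 -0.001 -1.   ] gap 0.0853 F [ 0.9 -0.1  2.9]
cap [317. 181.] 1882 [0.5573 0.0323] [69.0248 27.8817] 0.3413 z 0.0279
plate+ [288. 185.] 445 [0.5633 0.0023] [128.8893   6.7631] -1.0335 z 0.0121
plate+ [345. 179.] 801 [0.5638 0.0612] [126.6159   7.6231] 0.013 z 0.012
plate+ [317. 181.] 4848 [0.5636 0.0324] [122.8958  48.137 ] 0.6287 z 0.0139
t 13.97 pos [0.5616 0.034  0.1851] X [-0.014  1.    -0.001] Z [ 0.002 -0.001 -1.   ] gap 0.0853 F [ 0.9 -0.1  2.9]
NEED w [0.03 0.01 3.88] t(first) [15.07 -2.25 -0.61] t(after turn) [13.47 -7.13 -0.59]
```

View pics/w6.png

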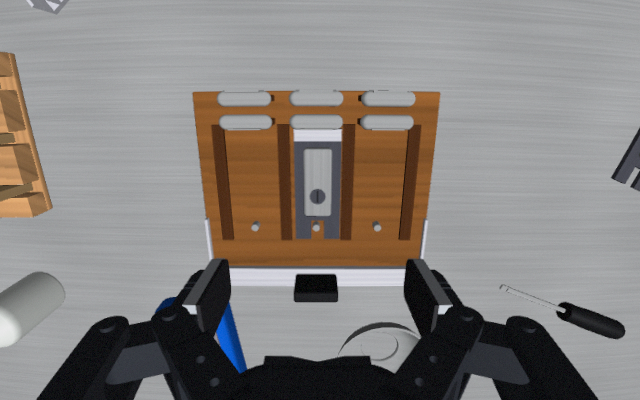

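Iron 1 is seated: cap top at 27.9 mm (28 expected), centred to within 0.1 mm, with the pin visible in the notch at (317,228). Next is iron 2.

>>> jog_arm(increments=[{"wx": 0, "wy": 0, "wz": 0.28, "tx": 0.6, "ty": -0.1, "tz": 0, "jaw": 1}, {"wx": 0, "wy": 0, "wz": 0.28, "tx": 1, "ty": -0.15, "tz": 0, "jaw": 1}, {"wx": 0, "wy": 0, "wz": 0.28, "tx": 1, "ty": -0.18, "tz": 0, "jaw": 1}, {"wx": 0, "wy": 0, "wz": 0.28, "tx": 1, "ty": -0.2, "tz": 0, "jaw": 1}, {"wx": 0, "wy": 0, "wz": 0.28, "tx": 1, "ty": -0.22, "tz": 0, "jaw": 1}])

```text
t: 14.38
tool_pos: [0.5494, 0.1438, 0.1898]
ee_rot: [2.353, 2.064, 0.008]
contact_force: [0.5, 0.9, 0.7]
finger_gap: 0.0848
```

>>> jog_arm(increments=[{"wx": 0, "wy": 0, "wz": 0.28, "tx": 1, "ty": -0.25, "tz": 0, "jaw": 1}, {"wx": 0, "wy": 0, "wz": 0.28, "tx": 1, "ty": -0.27, "tz": 0, "jaw": 1}, {"wx": 0, "wy": 0, "wz": 0.28, "tx": 1, "ty": -0.3, "tz": 0, "jaw": 1}, {"wx": 0, "wy": 0, "wz": 0.28, "tx": 1, "ty": -0.33, "tz": 0, "jaw": 1}, {"wx": 0, "wy": 0, "wz": 0.28, "tx": 1, "ty": -0.35, "tz": 0, "jaw": 1}])

```text
t: 14.8
tool_pos: [0.5338, 0.2787, 0.1902]
ee_rot: [2.482, 1.907, 0.009]
contact_force: [0.8, -0.4, -0.1]
finger_gap: 0.0856
```

>>> jog_arm(increments=[{"wx": 0, "wy": 0, "wz": 0.28, "tx": 1, "ty": -0.38, "tz": 0, "jaw": 1}, {"wx": 0, "wy": 0, "wz": 0.28, "tx": 1, "ty": -0.4, "tz": 0, "jaw": 1}, {"wx": 0, "wy": 0, "wz": 0.28, "tx": 0.8, "ty": -0.35, "tz": 0, "jaw": 1}, {"wx": 0, "wy": 0, "wz": 0, "tx": 0, "ty": 0, "tz": 0, "jaw": 1}])

```text
t: 15.13
tool_pos: [0.522, 0.3659, 0.1907]
ee_rot: [2.552, 1.824, 0.014]
contact_force: [0.2, 1.6, 0.1]
finger_gap: 0.0856
```

```bash
python3 lookiron.py w7.png .35 .65 .2 .55; python3 h.py .5 .41 .08 71.4
```

```text
t 15.18 pos [0.5226 0.3633 0.1905] X [0.324 0.946 0.002] Z [ 0.01  -0.001 -1.   ] gap 0.0855 F [-0.6  0.4  0.1]
cap [351. 137.] 1917 [0.496  0.4128] [69.9976 28.3565] -18.7035 z 0.0198
plate+ [350. 138.] 4857 [0.5032 0.4106] [119.7321  48.3044] -18.8612 z 0.0058
t 15.18 pos [0.5226 0.3633 0.1905] X [0.324 0.946 0.002] Z [ 0.01  -0.001 -1.   ] gap 0.0855 F [-0.6  0.4  0.1]
NEED w [ 0.11 -0.03 -0.06] t(first) [ 1.46 -1.5   4.41] t(after turn) [ 1.48 -1.45  4.42]
```

View pics/w7.png

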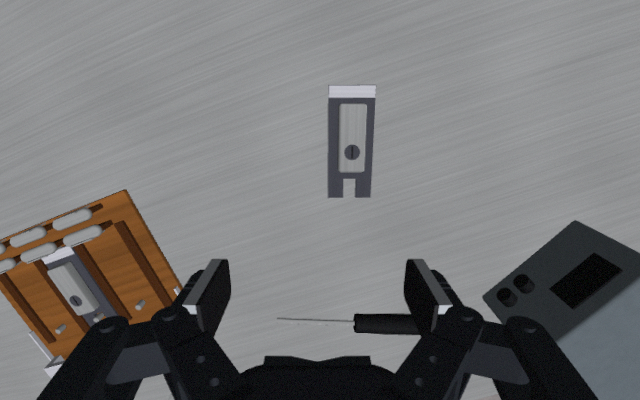

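Iron 2 at (351,138) hasn't moved, with centre (0.5032, 0.4106) and yaw −18.8°. I'll go down to it.

>>> jog_arm(increments=[{"wx": 0.11, "wy": 0, "wz": -0.06, "tx": 0.7, "ty": -0.7, "tz": 0.8, "jaw": 0.2}, {"wx": 0, "wy": 0, "wz": 0, "tx": 0.6, "ty": -0.6, "tz": 1, "jaw": 0.2}, {"wx": 0, "wy": 0, "wz": 0, "tx": 0.2, "ty": -0.2, "tz": 1, "jaw": 0.2}, {"wx": 0, "wy": 0, "wz": 0, "tx": 0, "ty": 0, "tz": 1, "jaw": 0}, {"wx": 0, "wy": 0, "wz": 0, "tx": 0, "ty": 0, "tz": 0.5, "jaw": 0}])

```text
t: 15.6
tool_pos: [0.5051, 0.4085, 0.084]
ee_rot: [2.554, 1.824, 0.016]
contact_force: [0.5, -0.2, 0.4]
finger_gap: 0.0425
```

```bash
python3 h.py .4994 .4119 .011 71.25
```

```text
t 15.6 pos [0.5051 0.4085 0.084 ] X [0.324 0.946 0.007] Z [ 0.01   0.004 -1.   ] gap 0.0425 F [ 0.5 -0.2  0.4]
NEED w [ 0.1  -0.08 -0.03] t(first) [ 0.04 -0.28  2.92] t(after turn) [ 0.06 -0.26  2.92]
```

>>> jog_arm(increments=[{"wx": 0.1, "wy": -0.08, "wz": -0.03, "tx": 0.05, "ty": -0.3, "tz": 0.6, "jaw": 0}, {"wx": 0, "wy": 0, "wz": 0, "tx": 0, "ty": 0, "tz": 0.7, "jaw": 0}, {"wx": 0, "wy": 0, "wz": 0, "tx": 0, "ty": 0, "tz": 0.6, "jaw": 0}, {"wx": 0, "wy": 0, "wz": 0, "tx": 0, "ty": 0, "tz": 0, "jaw": 0}])

```text
t: 15.93
tool_pos: [0.5, 0.4047, 0.0324]
ee_rot: [2.554, 1.821, -0.011]
contact_force: [-1.2, 0.0, 0.0]
finger_gap: 0.0423
```

```bash
python3 h.py .4994 .4119 .011 71.25
```

```text
t 15.93 pos [0.5    0.4047 0.0324] X [ 0.326  0.945 -0.008] Z [-0.003 -0.008 -1.   ] gap 0.0423 F [-1.2  0.   0. ]
NEED w [-0.    0.1  -0.05] t(first) [ 0.27 -0.12  0.85] t(after turn) [ 0.26 -0.11  0.86]
```

>>> jog_arm(increments=[{"wx": 0, "wy": 0.1, "wz": -0.05, "tx": 0.27, "ty": -0.1, "tz": 0.3, "jaw": 0}, {"wx": 0, "wy": 0, "wz": 0, "tx": 0, "ty": 0, "tz": 0.35, "jaw": 0}, {"wx": 0, "wy": 0, "wz": 0, "tx": 0, "ty": 0, "tz": 0.2, "jaw": 0}])

```text
t: 16.18
tool_pos: [0.5032, 0.4106, 0.0125]
ee_rot: [2.556, 1.825, 0.007]
contact_force: [0.3, -1.3, -0.1]
finger_gap: 0.0428
```

```bash
python3 h.py .4994 .4119 .011 71.25
```

```text
t 16.18 pos [0.5032 0.4106 0.0125] X [0.325 0.946 0.003] Z [ 0.004  0.002 -1.   ] gap 0.0428 F [ 0.3 -1.3 -0.1]
NEED w [ 0.04 -0.04 -0.04] t(first) [-0.   -0.16  0.06] t(after turn) [-0.   -0.16  0.06]
```

>>> jog_arm(increments=[{"wx": 0, "wy": 0, "wz": -0.04, "tx": 0, "ty": -0.16, "tz": 0.06, "jaw": 0}, {"wx": 0, "wy": 0, "wz": 0, "tx": 0, "ty": 0, "tz": 0, "jaw": -1}, {"wx": 0, "wy": 0, "wz": 0, "tx": 0, "ty": 0, "tz": 0, "jaw": -1}, {"wx": 0, "wy": 0, "wz": 0, "tx": 0, "ty": 0, "tz": 0, "jaw": -1}, {"wx": 0, "wy": 0, "wz": 0, "tx": 0, "ty": 0, "tz": 0, "jaw": -1}])

```text
t: 16.6
tool_pos: [0.4995, 0.4119, 0.0116]
ee_rot: [2.553, 1.829, 0.008]
contact_force: [0.2, 0.2, -3.0]
finger_gap: 0.025
```

```bash
python3 h.py .4994 .4119 .011 71.25
```

```text
t 16.6 pos [0.4995 0.4119 0.0116] X [0.321 0.947 0.004] Z [ 0.005  0.002 -1.   ] gap 0.025 F [ 0.2  0.2 -3. ]
NEED w [ 0.04 -0.04  0.  ] t(first) [-0.   -0.    0.02] t(after turn) [-0.   -0.    0.02]
```

>>> jog_arm(increments=[{"wx": 0, "wy": 0, "wz": 0, "tx": 0, "ty": 0, "tz": -0.5, "jaw": -1}, {"wx": 0, "wy": 0, "wz": 0, "tx": 0, "ty": 0, "tz": -0.8, "jaw": -1}, {"wx": 0, "wy": 0, "wz": 0, "tx": 0, "ty": 0, "tz": -1, "jaw": -1}, {"wx": 0, "wy": 0, "wz": 0, "tx": 0, "ty": 0, "tz": -1, "jaw": -1}, {"wx": 0, "wy": 0, "wz": 0, "tx": 0, "ty": 0, "tz": -0.8, "jaw": -1}])

```text
t: 17.02
tool_pos: [0.4953, 0.408, 0.1146]
ee_rot: [2.55, 1.83, -0.013]
contact_force: [-0.5, 0.4, -3.3]
finger_gap: 0.0252
```

```bash
python3 h.py .56 .0977 .1 90.7
```

```text
t 17.02 pos [0.4953 0.408  0.1146] X [ 0.32   0.947 -0.009] Z [-0.005 -0.008 -1.   ] gap 0.0252 F [-0.5  0.4 -3.3]
NEED w [-0.04  0.1  -3.88] t(first) [-10.93   6.43   0.67] t(after turn) [-12.44   2.44   0.59]
```

>>> jog_arm(increments=[{"wx": 0, "wy": 0.1, "wz": -0.3, "tx": -0.5, "ty": 0.28, "tz": 0, "jaw": -1}, {"wx": 0, "wy": 0, "wz": -0.3, "tx": -0.86, "ty": 0.47, "tz": 0, "jaw": -1}, {"wx": 0, "wy": 0, "wz": -0.3, "tx": -0.87, "ty": 0.44, "tz": 0, "jaw": -1}, {"wx": 0, "wy": 0, "wz": -0.3, "tx": -0.88, "ty": 0.42, "tz": 0, "jaw": -1}, {"wx": 0, "wy": 0, "wz": -0.3, "tx": -0.89, "ty": 0.4, "tz": 0, "jaw": -1}])

```text
t: 17.43
tool_pos: [0.5182, 0.3084, 0.1261]
ee_rot: [-2.402, -2.01, -0.033]
contact_force: [1.0, 0.0, -3.0]
finger_gap: 0.0253
```

>>> jog_arm(increments=[{"wx": 0, "wy": 0, "wz": -0.3, "tx": -0.9, "ty": 0.37, "tz": 0, "jaw": -1}, {"wx": 0, "wy": 0, "wz": -0.3, "tx": -0.91, "ty": 0.35, "tz": 0, "jaw": -1}, {"wx": 0, "wy": 0, "wz": -0.3, "tx": -0.92, "ty": 0.32, "tz": 0, "jaw": -1}, {"wx": 0, "wy": 0, "wz": -0.3, "tx": -0.93, "ty": 0.3, "tz": 0, "jaw": -1}, {"wx": 0, "wy": 0, "wz": -0.3, "tx": -0.94, "ty": 0.27, "tz": 0, "jaw": -1}])

```text
t: 17.85
tool_pos: [0.5455, 0.1828, 0.1291]
ee_rot: [-2.26, -2.176, -0.038]
contact_force: [0.1, -0.4, -3.2]
finger_gap: 0.0254
```

```bash
python3 h.py .5588 .0982 .085 90.7
```

```text
t 17.85 pos [0.5455 0.1828 0.1291] X [0.038 0.999 0.021] Z [ 0.014  0.02  -1.   ] gap 0.0254 F [ 0.1 -0.4 -3.2]
NEED w [ 0.16 -0.23 -0.58] t(first) [-3.4   0.64  1.7 ] t(after turn) [-3.39  0.49  1.76]
```

>>> jog_arm(increments=[{"wx": 0.16, "wy": -0.23, "wz": -0.4, "tx": -0.9, "ty": 0.2, "tz": 0.4, "jaw": -1}, {"wx": 0, "wy": 0, "wz": -0.1, "tx": -0.9, "ty": 0.15, "tz": 0.4, "jaw": -1}, {"wx": 0, "wy": 0, "wz": 0, "tx": -0.8, "ty": 0.1, "tz": 0.4, "jaw": -1}, {"wx": 0, "wy": 0, "wz": 0, "tx": -0.3, "ty": 0, "tz": 0.4, "jaw": -1}, {"wx": 0, "wy": 0, "wz": 0, "tx": 0, "ty": 0, "tz": 0, "jaw": -1}])

```text
t: 18.27
tool_pos: [0.5596, 0.0969, 0.092]
ee_rot: [2.218, 2.212, -0.002]
contact_force: [-0.8, -0.4, -3.3]
finger_gap: 0.0257
```

```bash
python3 h.py .5588 .0982 .085 90.7
```

```text
t 18.27 pos [0.5596 0.0969 0.092 ] X [ 0.003  1.    -0.008] Z [ 0.006 -0.008 -1.   ] gap 0.0257 F [-0.8 -0.4 -3.3]
NEED w [ 0.06  0.09 -0.17] t(first) [ 0.06 -0.03  0.28] t(after turn) [ 0.05 -0.03  0.28]
```

>>> jog_arm(increments=[{"wx": 0.06, "wy": 0.09, "wz": -0.15, "tx": 0.05, "ty": 0, "tz": 0, "jaw": -1}, {"wx": 0, "wy": 0, "wz": 0, "tx": 0, "ty": 0, "tz": 0, "jaw": -1}])

```text
t: 18.43
tool_pos: [0.5594, 0.0997, 0.0927]
ee_rot: [-2.207, -2.234, -0.002]
contact_force: [0.3, -0.7, -2.5]
finger_gap: 0.0257
```

```bash
python3 look.py w8.png
python3 - <<'E'
from h import *
c=dict(np.load('last.npz'));P=cloud(c)
g=np.isfinite(P[...,2])
m=g&(P[...,2]>.09)&(P[...,2]<.108);m[:180]=0;m[320:]=0;m[:,:285]=0;m[:,350:]=0
q=P[m];print('cap',rect(q),np.median(q[:,2]))
m=g&(P[...,2]>.075)&(P[...,2]<.09);m[:140]=0;m[255:]=0;m[:,:255]=0;m[:,380:]=0
q=P[m];print('plate',rect(q),np.median(q[:,2]),'xmin',np.percentile(q[:,0],1))
E
```

```text
t 18.48 pos [0.5595 0.1006 0.0929] X [-0.013  1.     0.003] Z [ 0.001  0.003 -1.   ] gap 0.0253 F [-0.8  1.1 -2.1]
fin 0 
cap (array([0.55509192, 0.09923209]), (70.49555206298828, 32.21690368652344), np.float64(0.23001205921173265)) 0.10144757461089846
plate (array([0.53061169, 0.0986562 ]), (57.063934326171875, 48.2084846496582), np.float64(0.6568519473075901)) 0.086813356010382 xmin 0.502204179539664
```

View pics/w8.png

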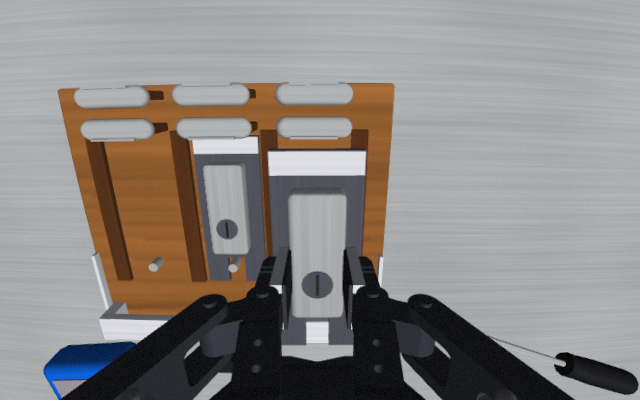

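The iron sits parallel over the +y bed. Going down in steps.

>>> jog_arm(increments=[{"wx": 0, "wy": 0, "wz": 0, "tx": -0.05, "ty": 0, "tz": 0.5, "jaw": -1}, {"wx": 0, "wy": 0, "wz": 0, "tx": 0, "ty": 0, "tz": 0.5, "jaw": -1}, {"wx": 0, "wy": 0, "wz": 0, "tx": 0, "ty": 0, "tz": 0.4, "jaw": -1}, {"wx": 0, "wy": 0, "wz": 0, "tx": 0, "ty": 0, "tz": 0.2, "jaw": -1}])

```text
t: 18.82
tool_pos: [0.5621, 0.1086, 0.0557]
ee_rot: [-2.197, -2.244, -0.022]
contact_force: [-0.7, 0.3, -2.7]
finger_gap: 0.0255
```

```bash
python3 h.py .5602 .0992 .035 90.7
```

```text
t 18.82 pos [0.5621 0.1086 0.0557] X [-0.021  1.     0.011] Z [ 0.009  0.011 -1.   ] gap 0.0255 F [-0.7  0.3 -2.7]
NEED w [ 0.11 -0.12  0.1 ] t(first) [-0.38 -0.09  0.82] t(after turn) [-0.37 -0.08  0.83]
```

>>> jog_arm(increments=[{"wx": 0.11, "wy": -0.12, "wz": 0.1, "tx": -0.38, "ty": -0.09, "tz": 0.2, "jaw": -1}, {"wx": 0, "wy": 0, "wz": 0, "tx": -0.1, "ty": 0, "tz": 0.2, "jaw": -1}, {"wx": 0, "wy": 0, "wz": 0, "tx": 0, "ty": 0, "tz": 0, "jaw": -1}])

```text
t: 19.07
tool_pos: [0.5597, 0.0987, 0.0445]
ee_rot: [-2.203, -2.237, 0.0]
contact_force: [0.5, 0.3, -3.4]
finger_gap: 0.0252
```

```bash
python3 h.py .5602 .0992 .035 90.7
```

```text
t 19.07 pos [0.5597 0.0987 0.0445] X [-0.016  1.     0.001] Z [-0.001  0.001 -1.   ] gap 0.0252 F [ 0.5  0.3 -3.4]
NEED w [-0.01 -0.01  0.04] t(first) [0.02 0.02 0.38] t(after turn) [0.02 0.02 0.38]
```

>>> jog_arm(increments=[{"wx": 0, "wy": 0, "wz": 0.04, "tx": 0, "ty": 0.02, "tz": 0.2, "jaw": -1}, {"wx": 0, "wy": 0, "wz": 0, "tx": 0, "ty": 0, "tz": 0.2, "jaw": -1}, {"wx": 0, "wy": 0, "wz": 0, "tx": 0, "ty": 0, "tz": 0, "jaw": -1}])

```text
t: 19.32
tool_pos: [0.5609, 0.0983, 0.0342]
ee_rot: [-2.209, -2.233, -0.001]
contact_force: [-0.1, 0.7, -2.5]
finger_gap: 0.0257
```

```bash
python3 h.py .5602 .0992 .0195 90.7
```

```text
t 19.32 pos [0.5609 0.0983 0.0342] X [-0.011  1.     0.001] Z [-0.     0.001 -1.   ] gap 0.0257 F [-0.1  0.7 -2.5]
NEED w [-0.   -0.01 -0.02] t(first) [ 0.04 -0.03  0.59] t(after turn) [ 0.04 -0.03  0.59]
```

>>> jog_arm(increments=[{"wx": 0, "wy": 0, "wz": 0, "tx": 0.04, "ty": -0.02, "tz": 0.2, "jaw": -1}, {"wx": 0, "wy": 0, "wz": 0, "tx": 0, "ty": 0, "tz": 0.2, "jaw": -1}, {"wx": 0, "wy": 0, "wz": 0, "tx": 0, "ty": 0, "tz": 0, "jaw": -1}])

```text
t: 19.57
tool_pos: [0.5606, 0.0995, 0.0234]
ee_rot: [-2.209, -2.232, -0.002]
contact_force: [-0.7, -0.7, -2.9]
finger_gap: 0.0254
```

```bash
python3 h.py .5602 .0992 .0195 90.7
```

```text
t 19.57 pos [0.5606 0.0995 0.0234] X [-0.01   1.     0.001] Z [ 0.001  0.001 -1.   ] gap 0.0254 F [-0.7 -0.7 -2.9]
NEED w [ 0.01 -0.02 -0.02] t(first) [-0.01 -0.02  0.16] t(after turn) [-0.01 -0.02  0.16]
```

>>> jog_arm(increments=[{"wx": 0, "wy": 0, "wz": 0, "tx": 0, "ty": 0, "tz": 0.12, "jaw": -1}, {"wx": 0, "wy": 0, "wz": 0, "tx": 0, "ty": 0, "tz": 0.05, "jaw": -1}])

```text
t: 19.73
tool_pos: [0.5606, 0.0996, 0.0191]
ee_rot: [-2.209, -2.233, -0.002]
contact_force: [-3.8, -1.7, 11.3]
finger_gap: 0.0255
```

```bash
python3 h.py .5602 .0992 .0195 90.7
```

```text
t 19.73 pos [0.5606 0.0996 0.0191] X [-0.011  1.     0.001] Z [ 0.001  0.001 -1.   ] gap 0.0255 F [-3.8 -1.7 11.3]
NEED w [ 0.01 -0.02 -0.02] t(first) [-0.02 -0.01 -0.02] t(after turn) [-0.02 -0.01 -0.02]
```

It's seated, with contact at 11 N. I'll release and rise.

>>> jog_arm(increments=[{"wx": 0, "wy": 0, "wz": 0, "tx": 0, "ty": 0, "tz": 0, "jaw": 0}, {"wx": 0, "wy": 0, "wz": 0, "tx": 0, "ty": 0, "tz": 0, "jaw": 0}, {"wx": 0, "wy": 0, "wz": 0, "tx": 0, "ty": 0, "tz": 0, "jaw": 0}, {"wx": 0, "wy": 0, "wz": 0, "tx": 0, "ty": 0, "tz": -0.4, "jaw": 0}, {"wx": 0, "wy": 0, "wz": 0, "tx": 0, "ty": 0, "tz": -0.8, "jaw": 0}])

```text
t: 20.15
tool_pos: [0.5594, 0.0997, 0.0484]
ee_rot: [-2.207, -2.233, 0.002]
contact_force: [1.0, 0.6, 0.1]
finger_gap: 0.0424
```

>>> jog_arm(increments=[{"wx": 0, "wy": 0, "wz": 0, "tx": 0, "ty": 0, "tz": -1, "jaw": 0.5}, {"wx": 0, "wy": 0, "wz": 0, "tx": 0, "ty": 0, "tz": -1, "jaw": 0.5}, {"wx": 0, "wy": 0, "wz": 0, "tx": 0, "ty": 0, "tz": -1, "jaw": 0.5}, {"wx": 0, "wy": 0, "wz": 0, "tx": -0.5, "ty": 0, "tz": -1, "jaw": 0.5}, {"wx": 0, "wy": 0, "wz": 0, "tx": -0.5, "ty": 0, "tz": -1, "jaw": 0.5}])

```text
t: 20.57
tool_pos: [0.5585, 0.0777, 0.1815]
ee_rot: [-2.198, -2.238, 0.001]
contact_force: [1.5, -0.6, -0.1]
finger_gap: 0.0639
```

```bash
python3 lookiron.py w9.png .49 .65 -.005 .135 .008; python3 h.py .64 .033 .18 0.7
```

```text
t 20.62 pos [0.5617 0.0753 0.1863] X [-0.014  1.     0.002] Z [ 0.004  0.002 -1.   ] gap 0.0641 F [ 0.8 -1.   2.6]
cap [272. 180.] 1825 [0.5577 0.0328] [69.6554 27.2283] 0.8713 z 0.0279
cap [338. 180.] 1864 [0.5558 0.0989] [68.959  28.1218] 0.8763 z 0.0279
plate+ [343. 179.] 5951 [0.5584 0.1031] [134.5676  63.8609] 0.0334 z 0.0134
plate+ [243. 182.] 1073 [0.5646 0.0014] [125.9931  15.5724] -1.4011 z 0.0121
plate+ [304. 179.] 1328 [0.5636 0.0639] [125.7172  11.9909] 0.7741 z 0.0121
plate+ [274. 180.] 4741 [0.5644 0.0328] [121.9701  47.3888] 0.7496 z 0.0139
t 20.62 pos [0.5617 0.0753 0.1863] X [-0.014  1.     0.002] Z [ 0.004  0.002 -1.   ] gap 0.0641 F [ 0.8 -1.   2.6]
NEED w [ 0.02 -0.06 18.03] t(first) [-1.74  3.11  0.26] t(after turn) [3.11 1.73 0.25]
```

View pics/w9.png

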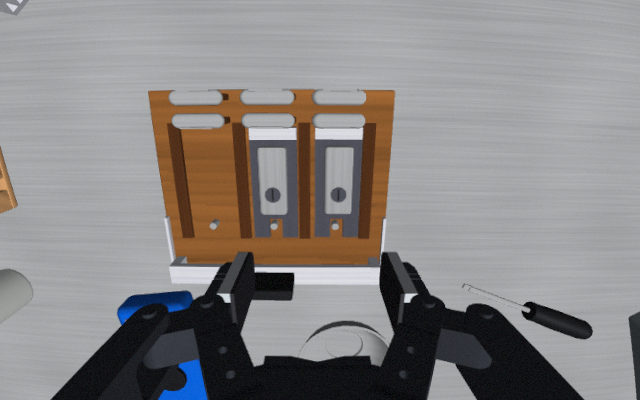

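Both irons lie flat: cap tops read 27.9 mm, and the notches are over the pins at (274,227) and (335,227). Next I'll rotate and go behind the fin to push the keeper home.

>>> jog_arm(increments=[{"wx": 0, "wy": 0, "wz": 1, "tx": -0.1, "ty": 0.31, "tz": 0, "jaw": -1}, {"wx": 0, "wy": 0, "wz": 1, "tx": -0.07, "ty": 0.32, "tz": 0, "jaw": -1}, {"wx": 0, "wy": 0, "wz": 1, "tx": -0.04, "ty": 0.33, "tz": 0, "jaw": -1}, {"wx": 0, "wy": 0, "wz": 1, "tx": 0, "ty": 0.33, "tz": 0, "jaw": -1}, {"wx": 0, "wy": 0, "wz": 1, "tx": 0.02, "ty": 0.33, "tz": 0, "jaw": -1}])

```text
t: 21.03
tool_pos: [0.6033, 0.0621, 0.1959]
ee_rot: [2.65, 1.678, 0.023]
contact_force: [-0.3, 0.5, -0.9]
finger_gap: 0.0033
```

>>> jog_arm(increments=[{"wx": 0, "wy": 0, "wz": 1, "tx": 0.05, "ty": 0.33, "tz": 0, "jaw": -1}, {"wx": 0, "wy": 0, "wz": 1, "tx": 0.07, "ty": 0.32, "tz": 0, "jaw": -1}, {"wx": 0, "wy": 0, "wz": 1, "tx": 0.1, "ty": 0.31, "tz": 0, "jaw": -1}, {"wx": 0, "wy": 0, "wz": 1, "tx": 0.12, "ty": 0.3, "tz": 0, "jaw": -1}, {"wx": 0, "wy": 0, "wz": 1, "tx": 0.15, "ty": 0.29, "tz": 0, "jaw": -1}])

```text
t: 21.45
tool_pos: [0.6437, 0.0493, 0.2012]
ee_rot: [2.966, 1.034, 0.031]
contact_force: [0.1, -0.2, 0.4]
finger_gap: 0.0001
```

>>> jog_arm(increments=[{"wx": 0, "wy": 0, "wz": 1, "tx": 0.17, "ty": 0.28, "tz": 0, "jaw": -1}, {"wx": 0, "wy": 0, "wz": 1, "tx": 0.2, "ty": 0.26, "tz": 0, "jaw": -1}, {"wx": 0, "wy": 0, "wz": 1, "tx": 0.22, "ty": 0.24, "tz": 0, "jaw": -1}, {"wx": 0, "wy": 0, "wz": 1, "tx": 0.24, "ty": 0.22, "tz": 0, "jaw": -1}, {"wx": 0, "wy": 0, "wz": 1, "tx": 0.26, "ty": 0.2, "tz": 0, "jaw": -1}])

```text
t: 21.87
tool_pos: [0.6832, 0.0361, 0.2061]
ee_rot: [-3.116, -0.334, -0.035]
contact_force: [-0.3, 0.8, -0.2]
finger_gap: -0.0
```

```bash
python3 h.py .7 .033 .12 0.7
```

```text
t 21.87 pos [0.6832 0.0361 0.2061] X [0.977 0.212 0.023] Z [ 0.021  0.01  -1.   ] gap -0.0 F [-0.3  0.8 -0.2]
NEED w [-0.08 -0.26  2.31] t(first) [0.55 0.28 3.46] t(after turn) [0.67 0.13 3.45]
```

>>> jog_arm(increments=[{"wx": -0.08, "wy": -0.26, "wz": 1, "tx": 0.3, "ty": 0.1, "tz": 0.5, "jaw": -1}, {"wx": 0, "wy": 0, "wz": 1, "tx": 0.2, "ty": 0, "tz": 0.8, "jaw": -1}, {"wx": 0, "wy": 0, "wz": 0.3, "tx": 0.2, "ty": 0, "tz": 1, "jaw": -1}, {"wx": 0, "wy": 0, "wz": 0, "tx": 0, "ty": 0, "tz": 1, "jaw": -1}, {"wx": 0, "wy": 0, "wz": 0, "tx": 0, "ty": 0, "tz": 0, "jaw": -1}])

```text
t: 22.28
tool_pos: [0.706, 0.0365, 0.1277]
ee_rot: [-3.14, 0.004, -0.015]
contact_force: [-1.6, 0.1, -1.4]
finger_gap: -0.0002
```

```bash
python3 h.py .702 .033 .052 0.7
```

```text
t 22.28 pos [0.706  0.0365 0.1277] X [ 1.    -0.003  0.01 ] Z [ 0.01   0.002 -1.   ] gap -0.0002 F [-1.6  0.1 -1.4]
NEED w [-0.02 -0.11 -0.17] t(first) [-0.19  0.15  3.03] t(after turn) [-0.16  0.14  3.03]
```

>>> jog_arm(increments=[{"wx": 0, "wy": -0.1, "wz": -0.17, "tx": -0.1, "ty": 0.15, "tz": 1, "jaw": -1}, {"wx": 0, "wy": 0, "wz": 0, "tx": 0, "ty": 0, "tz": 1, "jaw": -1}, {"wx": 0, "wy": 0, "wz": 0, "tx": 0, "ty": 0, "tz": 0.9, "jaw": -1}, {"wx": 0, "wy": 0, "wz": 0, "tx": 0, "ty": 0, "tz": 0.1, "jaw": -1}])

```text
t: 22.62
tool_pos: [0.7067, 0.0343, 0.0573]
ee_rot: [-3.137, -0.022, -0.012]
contact_force: [-0.4, -0.5, -1.0]
finger_gap: 0.0004
```

```bash
python3 h.py .702 .033 .05 0.7
```

```text
t 22.62 pos [0.7067 0.0343 0.0573] X [1.    0.014 0.008] Z [ 0.008  0.005 -1.   ] gap 0.0004 F [-0.4 -0.5 -1. ]
NEED w [-0.05 -0.09  0.02] t(first) [-0.19  0.05  0.29] t(after turn) [-0.19  0.05  0.29]
```

>>> jog_arm(increments=[{"wx": 0, "wy": -0.1, "wz": 0, "tx": -0.4, "ty": 0.05, "tz": 0.28, "jaw": -1}, {"wx": 0, "wy": 0, "wz": 0, "tx": -0.5, "ty": 0, "tz": 0, "jaw": -1}, {"wx": 0, "wy": 0, "wz": 0, "tx": -0.4, "ty": 0, "tz": 0, "jaw": -1}, {"wx": 0, "wy": 0, "wz": 0, "tx": -0.4, "ty": 0, "tz": 0, "jaw": -1}, {"wx": 0, "wy": 0, "wz": 0, "tx": -0.4, "ty": 0, "tz": 0, "jaw": -1}])

```text
t: 23.03
tool_pos: [0.662, 0.0335, 0.0595]
ee_rot: [-3.133, -0.023, -0.028]
contact_force: [2.7, -1.0, -0.6]
finger_gap: 0.0004
```

```bash
python3 h.py .636 .033 .05 0.7
```

```text
t 23.03 pos [0.662  0.0335 0.0595] X [1.    0.014 0.018] Z [ 0.018  0.009 -1.   ] gap 0.0004 F [ 2.7 -1.  -0.6]
NEED w [-0.1  -0.2   0.03] t(first) [-1.05  0.01  0.36] t(after turn) [-1.04  0.01  0.38]
```

>>> jog_arm(increments=[{"wx": -0.1, "wy": -0.2, "wz": 0, "tx": -0.4, "ty": 0, "tz": 0.2, "jaw": -1}, {"wx": 0, "wy": 0, "wz": 0, "tx": -0.4, "ty": 0, "tz": 0.1, "jaw": -1}, {"wx": 0, "wy": 0, "wz": 0, "tx": -0.3, "ty": 0, "tz": 0, "jaw": -1}, {"wx": 0, "wy": 0, "wz": 0, "tx": -0.3, "ty": 0, "tz": 0, "jaw": -1}])

```text
t: 23.37
tool_pos: [0.6352, 0.0337, 0.0612]
ee_rot: [-3.14, -0.022, -0.033]
contact_force: [3.2, -0.9, -0.9]
finger_gap: -0.0001
```

```bash
python3 h.py .636 .033 .05 0.7
```

```text
t 23.37 pos [0.6352 0.0337 0.0612] X [1.    0.014 0.021] Z [ 0.021  0.001 -1.   ] gap -0.0001 F [ 3.2 -0.9 -0.9]
NEED w [-0.01 -0.24  0.02] t(first) [0.02 0.03 0.45] t(after turn) [0.03 0.03 0.45]
```

>>> jog_arm(increments=[{"wx": 0, "wy": -0.3, "wz": 0, "tx": -0.2, "ty": 0, "tz": 0.25, "jaw": -1}, {"wx": 0, "wy": 0, "wz": 0, "tx": -0.25, "ty": 0, "tz": 0.1, "jaw": -1}, {"wx": 0, "wy": 0, "wz": 0, "tx": -0.25, "ty": 0, "tz": 0, "jaw": -1}])

```text
t: 23.62
tool_pos: [0.6311, 0.0343, 0.0578]
ee_rot: [-3.139, -0.022, -0.034]
contact_force: [9.7, -0.5, -1.3]
finger_gap: 0.0002
```

```bash
python3 h.py .636 .033 .05 0.7
```

```text
t 23.62 pos [0.6311 0.0343 0.0578] X [1.    0.014 0.022] Z [ 0.022  0.003 -1.   ] gap 0.0002 F [ 9.7 -0.5 -1.3]
NEED w [-0.03 -0.25  0.02] t(first) [0.19 0.05 0.32] t(after turn) [0.19 0.05 0.31]
```

>>> jog_arm(increments=[{"wx": 0, "wy": -0.2, "wz": 0, "tx": -0.35, "ty": 0, "tz": 0, "jaw": -1}, {"wx": 0, "wy": 0, "wz": 0, "tx": -0.35, "ty": 0, "tz": 0, "jaw": -1}, {"wx": 0, "wy": 0, "wz": 0, "tx": -0.35, "ty": 0, "tz": 0, "jaw": -1}])

```text
t: 23.87
tool_pos: [0.6256, 0.0349, 0.0622]
ee_rot: [-3.135, -0.021, -0.069]
contact_force: [-0.5, -0.2, 0.4]
finger_gap: 0.0001
```

>>> jog_arm(increments=[{"wx": 0, "wy": 0, "wz": 0, "tx": 0.4, "ty": 0, "tz": -0.4, "jaw": -1}, {"wx": 0, "wy": 0, "wz": 0, "tx": 0.2, "ty": 0, "tz": -1, "jaw": -1}, {"wx": 0, "wy": 0, "wz": 0, "tx": -0.3, "ty": 0, "tz": -1, "jaw": 0}, {"wx": 0, "wy": 0, "wz": 0, "tx": -0.6, "ty": 0, "tz": -1, "jaw": 0}, {"wx": 0, "wy": 0, "wz": 0, "tx": -0.6, "ty": 0, "tz": -1, "jaw": 0}])

```text
t: 24.28
tool_pos: [0.5941, 0.0343, 0.1679]
ee_rot: [-3.136, -0.022, -0.035]
contact_force: [0.6, -0.1, -0.3]
finger_gap: 0.036
```

>>> jog_arm(increments=[{"wx": 0, "wy": 0, "wz": 0, "tx": -1, "ty": 0.2, "tz": -0.8, "jaw": 0}, {"wx": 0, "wy": 0, "wz": 0, "tx": -0.5, "ty": 0, "tz": -0.6, "jaw": 0}, {"wx": 0, "wy": 0, "wz": 0, "tx": 0, "ty": 0, "tz": 0, "jaw": 0}])

```text
t: 24.53
tool_pos: [0.5509, 0.029, 0.2067]
ee_rot: [-3.136, -0.023, -0.026]
contact_force: [0.3, 0.3, -0.0]
finger_gap: 0.0426
```

```bash
python3 look.py w10.png; python3 h.py .51 -.32 .2 0.7
```

```text
t 24.58 pos [0.5514 0.0288 0.2055] X [1.    0.015 0.016] Z [ 0.016  0.005 -1.   ] gap 0.0426 F [-0.6  0.1 -0.4]
fin 611 (array([0.61230109, 0.03187682]), (44.44171142578125, 12.485566139221191), np.float64(-89.87006832659246))
t 24.58 pos [0.5514 0.0288 0.2055] X [1.    0.015 0.016] Z [ 0.016  0.005 -1.   ] gap 0.0426 F [-0.6  0.1 -0.4]
NEED w [-0.06 -0.19  0.03] t(first) [-1.86 13.93  0.12] t(after turn) [-1.83 13.93  0.22]
```

View pics/w10.png

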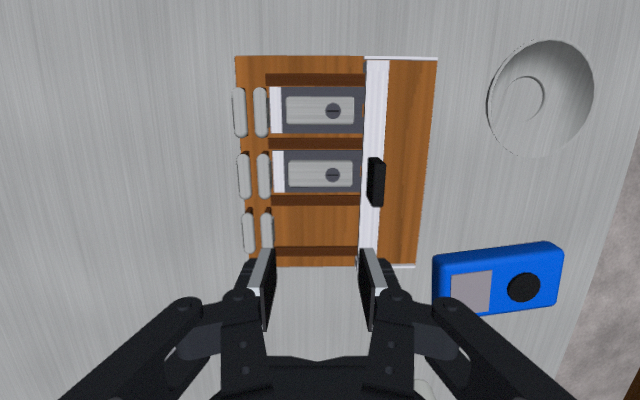

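The keeper fin is now at x=0.6123, a travel of 50.4 mm from the back stop, so it's fully home. In the picture the bar covers the pins and butt ends, with the fin at (376,181). Now for the guards.

>>> jog_arm(increments=[{"wx": -0.06, "wy": -0.2, "wz": 0, "tx": -0.15, "ty": 0.6, "tz": -0.1, "jaw": 0}, {"wx": 0, "wy": 0, "wz": 0, "tx": -0.15, "ty": 1, "tz": 0, "jaw": 0}, {"wx": 0, "wy": 0, "wz": 0, "tx": -0.15, "ty": 1, "tz": 0, "jaw": 0}, {"wx": 0, "wy": 0, "wz": 0, "tx": -0.15, "ty": 1, "tz": 0, "jaw": 0}, {"wx": 0, "wy": 0, "wz": 0, "tx": -0.15, "ty": 1, "tz": 0, "jaw": 0}])

```text
t: 25.0
tool_pos: [0.5358, -0.0802, 0.2026]
ee_rot: [-3.134, -0.049, 0.018]
contact_force: [0.2, -0.8, 0.3]
finger_gap: 0.0426
```

>>> jog_arm(increments=[{"wx": 0, "wy": 0, "wz": 0, "tx": -0.15, "ty": 1, "tz": 0, "jaw": 0}, {"wx": 0, "wy": 0, "wz": 0, "tx": -0.15, "ty": 1, "tz": 0, "jaw": 0}, {"wx": 0, "wy": 0, "wz": 0, "tx": -0.15, "ty": 1, "tz": 0, "jaw": 0}, {"wx": 0, "wy": 0, "wz": 0, "tx": -0.15, "ty": 1, "tz": 0, "jaw": 0}, {"wx": 0, "wy": 0, "wz": 0, "tx": -0.15, "ty": 1, "tz": 0, "jaw": 0}])

```text
t: 25.42
tool_pos: [0.5199, -0.2107, 0.1939]
ee_rot: [-3.129, -0.053, 0.041]
contact_force: [0.7, -0.2, -1.0]
finger_gap: 0.0429
```

>>> jog_arm(increments=[{"wx": 0, "wy": 0, "wz": 0, "tx": -0.15, "ty": 1, "tz": 0, "jaw": 0}, {"wx": 0, "wy": 0, "wz": 0, "tx": 0, "ty": 1, "tz": 0, "jaw": 0}, {"wx": 0, "wy": 0, "wz": 0, "tx": 0, "ty": 0, "tz": 0, "jaw": 0}])

```text
t: 25.67
tool_pos: [0.5151, -0.2704, 0.1882]
ee_rot: [-3.129, -0.04, 0.055]
contact_force: [0.4, -1.3, 0.5]
finger_gap: 0.0427
```

```bash
cat > lookg.py <<'E'
from h import *
import sys
c=manip.read_camera('wrist');st();cv2.imwrite('pics/'+sys.argv[1],c['img']);np.savez('last.npz',**c)
b=list(map(float,sys.argv[2:6]))
P=cloud(c);g=np.isfinite(P[...,2])&(P[...,0]>b[0])&(P[...,0]<b[1])&(P[...,1]>b[2])&(P[...,1]<b[3])
lo,hi=(float(sys.argv[6]),float(sys.argv[7])) if len(sys.argv)>6 else (.07,.085)
m=(g&(P[...,2]>lo)&(P[...,2]<hi)).astype(np.uint8);k,L,S,ce=cv2.connectedComponentsWithStats(m)
for i in range(1,k):
    if S[i,4]>80:
        q=P[L==i];print('g',ce[i].round(),S[i,4],*[np.round(v,4) for v in rect(q)],'z',np.median(q[:,2]).round(4))
E
python3 lookg.py w11.png .4 .65 -.42 -.2
```

```text
t 25.72 pos [ 0.5152 -0.2673  0.1878] X [ 0.999  0.028 -0.036] Z [-0.037  0.014 -0.999] gap 0.0426 F [-1.2 -0.2 -0.8]
g [379. 236.] 466 [ 0.5689 -0.3072] [38.0443 10.1883] -88.9302 z 0.0779
g [259. 237.] 370 [ 0.4596 -0.314 ] [31.639  10.3095] -88.4665 z 0.0777
g [318. 250.] 620 [ 0.5144 -0.3233] [55.2502  9.9865] -88.8457 z 0.0779
```

View pics/w11.png

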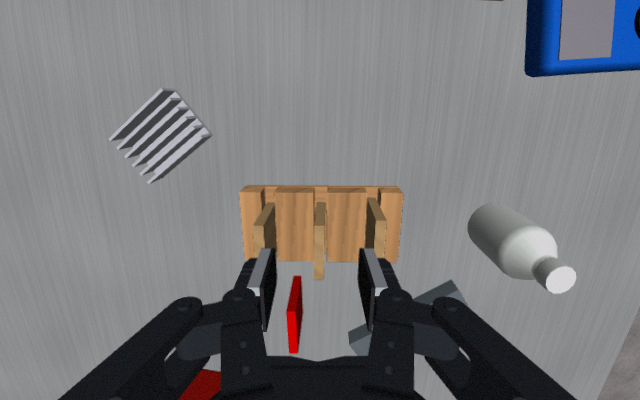

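The wrist view shows three plywood guards at (259,237), (318,250) and (379,236). The middle one reads 55×10 mm at z=0.078, which matches. The red panel at (295,313) is the decoy and stands outside the block. I'll take the middle guard first.

```bash
python3 -c "
from h import *
c=dict(np.load('last.npz'));crop(c,200,160,460,360,3,'w11c.png')"; python3 h.py .5144 -.3233 .1 1.1
```

```text
t 25.72 pos [ 0.5152 -0.2673  0.1878] X [ 0.999  0.028 -0.036] Z [-0.037  0.014 -0.999] gap 0.0426 F [-1.2 -0.2 -0.8]
NEED w [-0.17  0.42  0.1 ] t(first) [0.03 2.29 3.48] t(after turn) [-0.07  2.24  3.51]
```

View pics/w11c.png

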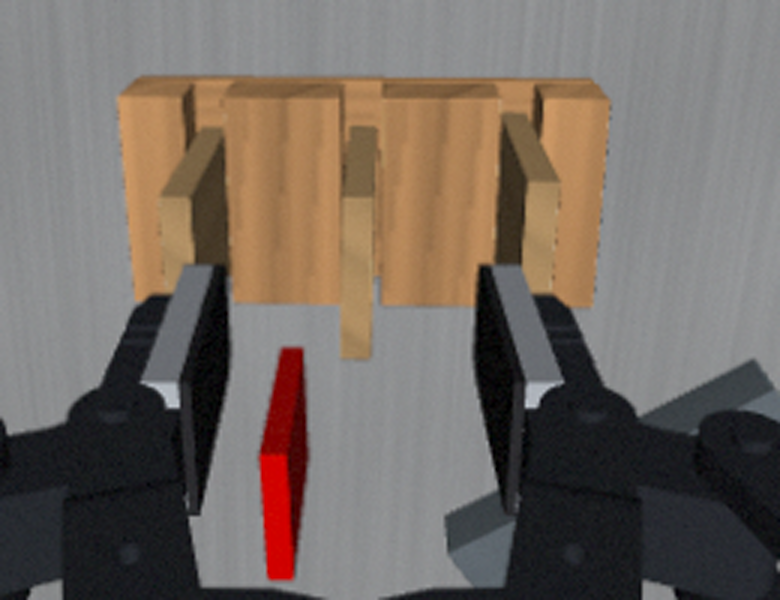

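The crop confirms the plywood-coloured middle guard at full-image (319,238). The red one at (294,313) stays where it is. Approaching now.

>>> jog_arm(increments=[{"wx": -0.17, "wy": 0.42, "wz": 0.1, "tx": 0, "ty": 0.8, "tz": 0.7, "jaw": 0}, {"wx": 0, "wy": 0, "wz": 0, "tx": 0, "ty": 0.8, "tz": 0.7, "jaw": 0}, {"wx": 0, "wy": 0, "wz": 0, "tx": 0, "ty": 0.6, "tz": 0.7, "jaw": 0}, {"wx": 0, "wy": 0, "wz": 0, "tx": 0, "ty": 0, "tz": 0.3, "jaw": 0}, {"wx": 0, "wy": 0, "wz": 0, "tx": 0, "ty": 0, "tz": 0, "jaw": 0}])

```text
t: 26.13
tool_pos: [0.5189, -0.3168, 0.1202]
ee_rot: [-3.132, -0.039, 0.003]
contact_force: [0.2, -0.3, -0.2]
finger_gap: 0.0426
```

```bash
python3 h.py .5144 -.3233 .09 1.1
```

```text
t 26.13 pos [ 0.5189 -0.3168  0.1202] X [ 1.     0.025 -0.002] Z [-0.002  0.009 -1.   ] gap 0.0426 F [ 0.2 -0.3 -0.2]
NEED w [-0.11  0.02  0.06] t(first) [-0.18  0.27  1.2 ] t(after turn) [-0.18  0.26  1.21]
```

>>> jog_arm(increments=[{"wx": -0.11, "wy": 0.02, "wz": 0.06, "tx": -0.18, "ty": 0.3, "tz": 0.6, "jaw": 0}, {"wx": 0, "wy": 0, "wz": 0, "tx": 0, "ty": 0.1, "tz": 0.6, "jaw": 0}, {"wx": 0, "wy": 0, "wz": 0, "tx": 0, "ty": 0, "tz": 0, "jaw": 0}])

```text
t: 26.38
tool_pos: [0.5169, -0.3209, 0.0891]
ee_rot: [-3.137, -0.039, 0.001]
contact_force: [0.3, -0.1, -0.0]
finger_gap: 0.0425
```

```bash
python3 h.py .5144 -.3233 .048 1.1
```

```text
t 26.38 pos [ 0.5169 -0.3209  0.0891] X [ 1.     0.025 -0.   ] Z [-0.001  0.004 -1.   ] gap 0.0425 F [ 0.3 -0.1 -0. ]
NEED w [-0.05  0.01  0.06] t(first) [-0.1   0.1   1.64] t(after turn) [-0.1   0.1   1.64]
```

>>> jog_arm(increments=[{"wx": -0.05, "wy": 0, "wz": 0.06, "tx": -0.12, "ty": 0.12, "tz": 0.6, "jaw": 0}, {"wx": 0, "wy": 0, "wz": 0, "tx": 0, "ty": 0, "tz": 0.6, "jaw": 0}, {"wx": 0, "wy": 0, "wz": 0, "tx": 0, "ty": 0, "tz": 0.4, "jaw": 0}, {"wx": 0, "wy": 0, "wz": 0, "tx": 0, "ty": 0, "tz": 0, "jaw": 0}])

```text
t: 26.72
tool_pos: [0.5186, -0.3171, 0.0511]
ee_rot: [-3.138, -0.042, -0.005]
contact_force: [-1.5, 0.6, -0.2]
finger_gap: 0.0429
```

```bash
python3 h.py .5144 -.3233 .048 1.1
```

```text
t 26.72 pos [ 0.5186 -0.3171  0.0511] X [1.    0.027 0.003] Z [ 0.003  0.003 -1.   ] gap 0.0429 F [-1.5  0.6 -0.2]
NEED w [-0.04 -0.04  0.09] t(first) [-0.17  0.25  0.12] t(after turn) [-0.17  0.25  0.12]
```

>>> jog_arm(increments=[{"wx": -0.04, "wy": -0.04, "wz": 0.09, "tx": -0.17, "ty": 0.25, "tz": 0.12, "jaw": 0}, {"wx": 0, "wy": 0, "wz": 0, "tx": 0, "ty": 0.05, "tz": 0, "jaw": 0}, {"wx": 0, "wy": 0, "wz": 0, "tx": 0, "ty": 0, "tz": 0, "jaw": 0}])

```text
t: 26.97
tool_pos: [0.5164, -0.3233, 0.0499]
ee_rot: [-3.141, -0.033, -0.003]
contact_force: [0.2, -1.1, -0.2]
finger_gap: 0.0427
```

```bash
python3 h.py .5144 -.3233 .048 1.1
```

```text
t 26.97 pos [ 0.5164 -0.3233  0.0499] X [1.    0.021 0.002] Z [ 0.002  0.    -1.   ] gap 0.0427 F [ 0.2 -1.1 -0.2]
NEED w [-0.   -0.02  0.02] t(first) [-0.08 -0.    0.08] t(after turn) [-0.08 -0.    0.08]
```

>>> jog_arm(increments=[{"wx": 0, "wy": 0, "wz": 0, "tx": 0, "ty": 0, "tz": 0, "jaw": -1}, {"wx": 0, "wy": 0, "wz": 0, "tx": 0, "ty": 0, "tz": 0, "jaw": -1}, {"wx": 0, "wy": 0, "wz": 0, "tx": 0, "ty": 0, "tz": 0, "jaw": -1}, {"wx": 0, "wy": 0, "wz": 0, "tx": 0, "ty": 0, "tz": 0, "jaw": -1}, {"wx": 0, "wy": 0, "wz": 0, "tx": 0, "ty": 0, "tz": 0, "jaw": -1}], grip_force=90)

```text
t: 27.38
tool_pos: [0.5165, -0.3245, 0.0521]
ee_rot: [3.14, 0.031, 0.005]
contact_force: [-0.5, 0.3, -0.4]
finger_gap: 0.0085
```

```bash
python3 h.py .5144 -.3233 .048 1.1
```

```text
t 27.38 pos [ 0.5165 -0.3245  0.0521] X [1.    0.02  0.003] Z [ 0.003 -0.002 -1.   ] gap 0.0085 F [-0.5  0.3 -0.4]
NEED w [ 0.02 -0.04  0.01] t(first) [-0.08 -0.05  0.16] t(after turn) [-0.08 -0.05  0.17]
```

The guard is gripped (gap 8.5 mm). I'll lift it and carry it to the +y slot.

>>> jog_arm(increments=[{"wx": 0, "wy": 0, "wz": 0, "tx": 0, "ty": 0, "tz": -0.4, "jaw": -1}, {"wx": 0, "wy": 0, "wz": 0, "tx": 0, "ty": 0, "tz": -0.8, "jaw": -1}, {"wx": 0, "wy": 0, "wz": 0, "tx": 0, "ty": 0, "tz": -1, "jaw": -1}, {"wx": 0, "wy": 0, "wz": 0, "tx": 0, "ty": 0, "tz": -1, "jaw": -1}, {"wx": 0, "wy": 0, "wz": 0, "tx": 0, "ty": 0, "tz": -1, "jaw": -1}])

```text
t: 27.8
tool_pos: [0.5129, -0.3218, 0.1573]
ee_rot: [-3.136, -0.033, 0.011]
contact_force: [1.0, 0.5, -0.2]
finger_gap: 0.0084
```

>>> jog_arm(increments=[{"wx": 0, "wy": 0, "wz": 0, "tx": -0.06, "ty": -0.6, "tz": 0, "jaw": -1}, {"wx": 0, "wy": 0, "wz": 0, "tx": -0.06, "ty": -1, "tz": 0, "jaw": -1}, {"wx": 0, "wy": 0, "wz": 0, "tx": -0.06, "ty": -1, "tz": 0, "jaw": -1}, {"wx": 0, "wy": 0, "wz": 0, "tx": -0.06, "ty": -1, "tz": 0, "jaw": -1}, {"wx": 0, "wy": 0, "wz": 0, "tx": -0.06, "ty": -1, "tz": 0, "jaw": -1}])

```text
t: 28.22
tool_pos: [0.508, -0.2149, 0.1688]
ee_rot: [3.132, 0.011, 0.021]
contact_force: [0.2, -0.3, -0.5]
finger_gap: 0.0084
```

```bash
python3 h.py .4862 .0954 .13 .7
```

```text
t 28.22 pos [ 0.508  -0.2149  0.1688] X [1.    0.007 0.013] Z [ 0.013 -0.01  -1.   ] gap 0.0084 F [ 0.2 -0.3 -0.5]
NEED w [ 0.11 -0.15 -0.06] t(first) [ -0.81 -12.43   1.42] t(after turn) [ -0.72 -12.42   1.55]
```

>>> jog_arm(increments=[{"wx": 0.1, "wy": -0.1, "wz": -0.06, "tx": -0.07, "ty": -1, "tz": 0, "jaw": -1}, {"wx": 0, "wy": 0, "wz": 0, "tx": -0.07, "ty": -1, "tz": 0, "jaw": -1}, {"wx": 0, "wy": 0, "wz": 0, "tx": -0.07, "ty": -1, "tz": 0, "jaw": -1}, {"wx": 0, "wy": 0, "wz": 0, "tx": -0.07, "ty": -1, "tz": 0, "jaw": -1}, {"wx": 0, "wy": 0, "wz": 0, "tx": -0.07, "ty": -1, "tz": 0, "jaw": -1}])

```text
t: 28.63
tool_pos: [0.4983, -0.0841, 0.1728]
ee_rot: [3.14, 0.018, 0.016]
contact_force: [0.4, -0.4, 0.5]
finger_gap: 0.0083
```

>>> jog_arm(increments=[{"wx": 0, "wy": 0, "wz": 0, "tx": -0.07, "ty": -1, "tz": 0, "jaw": -1}, {"wx": 0, "wy": 0, "wz": 0, "tx": -0.07, "ty": -1, "tz": 0, "jaw": -1}, {"wx": 0, "wy": 0, "wz": 0, "tx": -0.07, "ty": -1, "tz": 0, "jaw": -1}, {"wx": 0, "wy": 0, "wz": 0, "tx": -0.07, "ty": -1, "tz": 0, "jaw": -1}, {"wx": 0, "wy": 0, "wz": 0, "tx": -0.07, "ty": -1, "tz": 0, "jaw": -1}])

```text
t: 29.05
tool_pos: [0.4884, 0.0477, 0.1767]
ee_rot: [-3.141, -0.018, -0.026]
contact_force: [0.4, 0.2, -0.8]
finger_gap: 0.0085
```

>>> jog_arm(increments=[{"wx": 0, "wy": 0, "wz": 0, "tx": -0.07, "ty": -1, "tz": 0, "jaw": -1}, {"wx": 0, "wy": 0, "wz": 0, "tx": 0, "ty": -0.5, "tz": 0, "jaw": -1}, {"wx": 0, "wy": 0, "wz": 0, "tx": 0, "ty": 0, "tz": 0, "jaw": -1}])

```text
t: 29.3
tool_pos: [0.486, 0.095, 0.179]
ee_rot: [-3.135, -0.034, -0.031]
contact_force: [-0.8, -0.6, -0.4]
finger_gap: 0.0084
```

```bash
python3 h.py .4862 .0954 .11 .7
```

```text
t 29.3 pos [0.486 0.095 0.179] X [1.    0.022 0.02 ] Z [ 0.02   0.006 -1.   ] gap 0.0084 F [-0.8 -0.6 -0.4]
NEED w [-0.07 -0.23  0.11] t(first) [-0.05  0.    2.76] t(after turn) [ 0.01 -0.02  2.76]
```

>>> jog_arm(increments=[{"wx": -0.07, "wy": -0.23, "wz": 0.11, "tx": -0.05, "ty": 0, "tz": 0.8, "jaw": -1}, {"wx": 0, "wy": 0, "wz": 0, "tx": 0, "ty": 0.1, "tz": 0.8, "jaw": -1}, {"wx": 0, "wy": 0, "wz": 0, "tx": 0, "ty": 0.1, "tz": 0.8, "jaw": -1}, {"wx": 0, "wy": 0, "wz": 0, "tx": 0, "ty": 0, "tz": 0.2, "jaw": -1}, {"wx": 0, "wy": 0, "wz": 0, "tx": 0, "ty": 0, "tz": 0, "jaw": -1}])

```text
t: 29.72
tool_pos: [0.4885, 0.089, 0.1159]
ee_rot: [-3.14, -0.02, -0.012]
contact_force: [0.3, 0.6, -0.9]
finger_gap: 0.008
```

```bash
python3 h.py .4862 .0954 .1 .7;  python3 lookg.py w12.png .42 .55 .0 .2 .1 .16
```

```text
t 29.72 pos [0.4885 0.089  0.1159] X [1.    0.013 0.008] Z [ 0.008  0.001 -1.   ] gap 0.008 F [ 0.3  0.6 -0.9]
NEED w [-0.01 -0.09  0.01] t(first) [-0.09 -0.25  0.64] t(after turn) [-0.09 -0.26  0.64]
t 29.77 pos [0.4886 0.0889 0.1164] X [1.    0.012 0.008] Z [ 0.008  0.001 -1.   ] gap 0.0086 F [-0.5 -0.1 -1.5]
g [317. 273.] 5474 [0.4916 0.0908] [55.3844 35.1624] -67.3841 z 0.1422
```

View pics/w12.png

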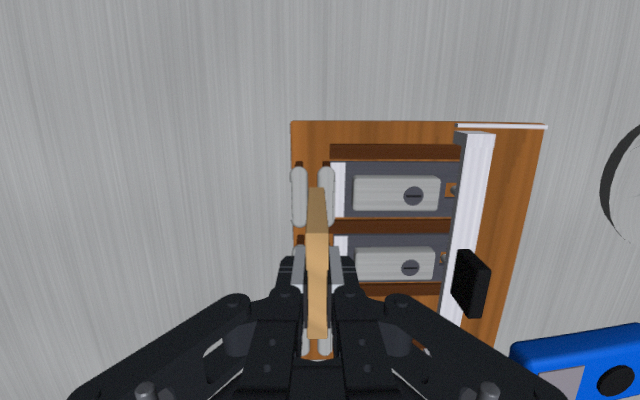

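The guard is held upright over the +y slot, with its top edge from (318,190) to (317,335). I'll measure it in the hand.

```bash
cat > inhand.py <<'E'
from h import *
c=dict(np.load('last.npz'));P=cloud(c);g=np.isfinite(P[...,2])
import sys
zt=float(sys.argv[1])
hsv=cv2.cvtColor(c['img'],cv2.COLOR_BGR2HSV)
m=g&(abs(P[...,2]-zt)<.006)&(hsv[...,1]>60)
m[:,:290]=0;m[:,350:]=0;m=cv2.erode(m.astype(np.uint8),np.ones((2,2)))>0
q=P[m];print(m.sum(),rect(q),np.percentile(q[:,2],[5,50,95]).round(4),'x rng',np.percentile(q[:,0],[2,98]).round(4),'y',np.percentile(q[:,1],[1,99]).round(4))
crop(c,260,170,380,350,4,'ih.png')
E
python3 inhand.py .1425
```

```text
2188 (array([0.48885132, 0.08966443]), (56.13112258911133, 9.746033668518066), np.float64(-89.77449578046797)) [0.1412 0.1422 0.1432] x rng [0.4844 0.4931] y [0.0629 0.1174]
```

View pics/ih.png

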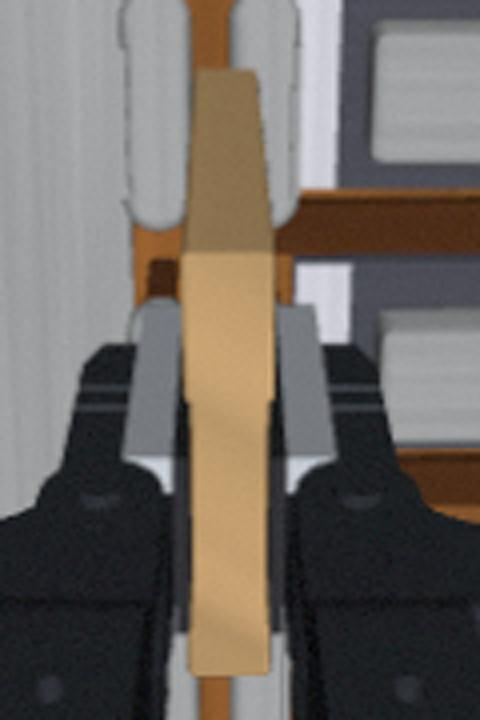

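>>> jog_arm(increments=[{"wx": 0, "wy": -0.09, "wz": 0, "tx": -0.1, "ty": -0.28, "tz": 0.3, "jaw": -1}, {"wx": 0, "wy": 0, "wz": 0, "tx": 0, "ty": 0, "tz": 0.2, "jaw": -1}, {"wx": 0, "wy": 0, "wz": 0, "tx": 0, "ty": 0, "tz": 0, "jaw": -1}])

```text
t: 30.02
tool_pos: [0.4876, 0.0957, 0.1055]
ee_rot: [-3.14, -0.016, -0.006]
contact_force: [0.1, 0.2, -0.5]
finger_gap: 0.0085
```

```bash
python3 h.py .486 .0956 .09 .7
```

```text
t 30.02 pos [0.4876 0.0957 0.1055] X [1.    0.01  0.004] Z [ 0.004  0.002 -1.   ] gap 0.0085 F [ 0.1  0.2 -0.5]
NEED w [-0.02 -0.04 -0.02] t(first) [-0.07  0.01  0.62] t(after turn) [-0.06  0.    0.62]
```

>>> jog_arm(increments=[{"wx": -0.02, "wy": -0.05, "wz": 0, "tx": -0.08, "ty": 0, "tz": 0.3, "jaw": -1}, {"wx": 0, "wy": 0, "wz": 0, "tx": 0, "ty": 0, "tz": 0.3, "jaw": -1}, {"wx": 0, "wy": 0, "wz": 0, "tx": 0, "ty": 0, "tz": 0, "jaw": -1}])

```text
t: 30.27
tool_pos: [0.4863, 0.0965, 0.0902]
ee_rot: [-3.141, -0.017, -0.003]
contact_force: [-0.9, 0.3, -0.8]
finger_gap: 0.0081
```

```bash
python3 h.py .486 .0956 .082 .7
```

```text
t 30.27 pos [0.4863 0.0965 0.0902] X [1.    0.011 0.002] Z [ 0.002  0.001 -1.   ] gap 0.0081 F [-0.9  0.3 -0.8]
NEED w [-0.01 -0.02 -0.01] t(first) [-0.01  0.03  0.33] t(after turn) [-0.01  0.03  0.33]
```

>>> jog_arm(increments=[{"wx": 0, "wy": 0, "wz": 0, "tx": 0, "ty": 0.03, "tz": 0.25, "jaw": -1}, {"wx": 0, "wy": 0, "wz": 0, "tx": 0, "ty": 0, "tz": 0.25, "jaw": -1}, {"wx": 0, "wy": 0, "wz": 0, "tx": 0, "ty": 0, "tz": 0.25, "jaw": -1}])

```text
t: 30.52
tool_pos: [0.4862, 0.0957, 0.0706]
ee_rot: [-3.141, -0.018, -0.003]
contact_force: [-0.8, -0.6, 2.4]
finger_gap: 0.0084
```

```bash
python3 h.py .486 .0956 .0522 .7
```

```text
t 30.52 pos [0.4862 0.0957 0.0706] X [1.    0.011 0.002] Z [ 0.002  0.001 -1.   ] gap 0.0084 F [-0.8 -0.6  2.4]
NEED w [-0.01 -0.02 -0.01] t(first) [-0.01  0.    0.74] t(after turn) [-0.01  0.    0.74]
```

>>> jog_arm(increments=[{"wx": 0, "wy": 0, "wz": 0, "tx": 0, "ty": 0, "tz": 0.25, "jaw": -1}, {"wx": 0, "wy": 0, "wz": 0, "tx": 0, "ty": 0, "tz": 0.25, "jaw": -1}, {"wx": 0, "wy": 0, "wz": 0, "tx": 0, "ty": 0, "tz": 0.15, "jaw": -1}])

```text
t: 30.77
tool_pos: [0.486, 0.0956, 0.0523]
ee_rot: [-3.141, -0.018, -0.002]
contact_force: [0.2, 0.3, 3.5]
finger_gap: 0.0086
```

```bash
python3 h.py .486 .0956 .0522 .7
```

```text
t 30.77 pos [0.486  0.0956 0.0523] X [1.    0.011 0.001] Z [ 0.001  0.001 -1.   ] gap 0.0086 F [0.2 0.3 3.5]
NEED w [-0.01 -0.01 -0.01] t(first) [ 0. -0.  0.] t(after turn) [ 0. -0.  0.]
```

Position reached. I'll push a little further until the floor reacts.

>>> jog_arm(increments=[{"wx": 0, "wy": 0, "wz": 0, "tx": 0, "ty": 0, "tz": 0.1, "jaw": -1}, {"wx": 0, "wy": 0, "wz": 0, "tx": 0, "ty": 0, "tz": 0.08, "jaw": -1}])

```text
t: 30.93
tool_pos: [0.4861, 0.0956, 0.0515]
ee_rot: [-3.141, -0.018, -0.005]
contact_force: [-5.1, 0.3, 36.5]
finger_gap: 0.0087
```

```bash
python3 h.py .486 .0956 .0522 .7
```

```text
t 30.93 pos [0.4861 0.0956 0.0515] X [1.    0.011 0.003] Z [ 0.003  0.001 -1.   ] gap 0.0087 F [-5.1  0.3 36.5]
NEED w [-0.01 -0.03 -0.01] t(first) [-0.    0.   -0.03] t(after turn) [-0.    0.   -0.03]
```

The floor met 36 N, so the guard is home. I'll release, rise and go back to the block.

>>> jog_arm(increments=[{"wx": 0, "wy": 0, "wz": 0, "tx": 0, "ty": 0, "tz": -0.06, "jaw": 0}, {"wx": 0, "wy": 0, "wz": 0, "tx": 0, "ty": 0, "tz": 0, "jaw": 0}, {"wx": 0, "wy": 0, "wz": 0, "tx": 0, "ty": 0, "tz": 0, "jaw": 0}, {"wx": 0, "wy": 0, "wz": 0, "tx": 0, "ty": 0, "tz": -0.5, "jaw": 0}, {"wx": 0, "wy": 0, "wz": 0, "tx": 0, "ty": 0, "tz": -1, "jaw": 0}])

```text
t: 31.35
tool_pos: [0.4846, 0.0953, 0.0878]
ee_rot: [3.141, 0.018, -0.003]
contact_force: [1.4, -0.4, -0.0]
finger_gap: 0.0426
```

>>> jog_arm(increments=[{"wx": 0, "wy": 0, "wz": 0, "tx": 0, "ty": 0, "tz": -1, "jaw": 0}, {"wx": 0, "wy": 0, "wz": 0, "tx": 0, "ty": 0, "tz": -1, "jaw": 0}, {"wx": 0, "wy": 0, "wz": 0, "tx": 0.1, "ty": 0.5, "tz": -1, "jaw": 0}, {"wx": 0, "wy": 0, "wz": 0, "tx": 0.2, "ty": 1, "tz": -1, "jaw": 0}, {"wx": 0, "wy": 0, "wz": 0, "tx": 0.2, "ty": 1, "tz": 0, "jaw": 0}])

```text
t: 31.77
tool_pos: [0.4991, 0.0385, 0.1916]
ee_rot: [-3.138, -0.037, 0.002]
contact_force: [0.6, 0.3, 0.3]
finger_gap: 0.0425
```

>>> jog_arm(increments=[{"wx": 0, "wy": 0, "wz": 0, "tx": 0.2, "ty": 1, "tz": 0, "jaw": 0}, {"wx": 0, "wy": 0, "wz": 0, "tx": 0.2, "ty": 1, "tz": 0, "jaw": 0}, {"wx": 0, "wy": 0, "wz": 0, "tx": 0.2, "ty": 1, "tz": 0, "jaw": 0}, {"wx": 0, "wy": 0, "wz": 0, "tx": 0.2, "ty": 1, "tz": 0, "jaw": 0}, {"wx": 0, "wy": 0, "wz": 0, "tx": 0.2, "ty": 1, "tz": 0, "jaw": 0}])

```text
t: 32.18
tool_pos: [0.5298, -0.0906, 0.1912]
ee_rot: [-3.137, -0.042, -0.004]
contact_force: [0.9, 0.8, 0.9]
finger_gap: 0.0427
```

>>> jog_arm(increments=[{"wx": 0, "wy": 0, "wz": 0, "tx": 0.2, "ty": 1, "tz": 0, "jaw": 0}, {"wx": 0, "wy": 0, "wz": 0, "tx": 0.2, "ty": 1, "tz": 0, "jaw": 0}, {"wx": 0, "wy": 0, "wz": 0, "tx": 0.2, "ty": 1, "tz": 0, "jaw": 0}, {"wx": 0, "wy": 0, "wz": 0, "tx": 0.2, "ty": 1, "tz": 0, "jaw": 0}, {"wx": 0, "wy": 0, "wz": 0, "tx": 0.2, "ty": 1, "tz": 0, "jaw": 0}])

```text
t: 32.6
tool_pos: [0.5582, -0.222, 0.1867]
ee_rot: [-3.136, -0.04, 0.001]
contact_force: [1.1, 0.3, 0.9]
finger_gap: 0.0426
```

```bash
python3 h.py .569 -.316 .12 1.1
```

```text
t 32.6 pos [ 0.5582 -0.222   0.1867] X [ 1.     0.025 -0.001] Z [-0.001  0.006 -1.   ] gap 0.0426 F [1.1 0.3 0.9]
NEED w [-0.07  0.01  0.07] t(first) [0.34 3.79 2.65] t(after turn) [0.36 3.77 2.67]
```

>>> jog_arm(increments=[{"wx": -0.07, "wy": 0, "wz": 0.07, "tx": 0.2, "ty": 1, "tz": 0, "jaw": 0.1}, {"wx": 0, "wy": 0, "wz": 0, "tx": 0.1, "ty": 0.7, "tz": 0, "jaw": 0.1}, {"wx": 0, "wy": 0, "wz": 0, "tx": 0, "ty": 0, "tz": 0, "jaw": 0}])

```text
t: 32.85
tool_pos: [0.5659, -0.2748, 0.1837]
ee_rot: [3.136, 0.015, -0.004]
contact_force: [-0.0, -1.3, -0.5]
finger_gap: 0.0427
```

```bash
python3 lookg.py w13.png .4 .65 -.42 -.2;python3 h.py .569 -.316 .1 1.1
```

```text
t 32.9 pos [ 0.5656 -0.2724  0.1834] X [ 1.     0.011 -0.003] Z [-0.003 -0.003 -1.   ] gap 0.0428 F [-0.2  0.3 -0.3]
g [320. 239.] 664 [ 0.569  -0.3168] [57.0114  9.8197] -89.1471 z 0.0779
g [201. 247.] 748 [ 0.4597 -0.3262] [56.3748 10.6855] -87.7409 z 0.0776
t 32.9 pos [ 0.5656 -0.2724  0.1834] X [ 1.     0.011 -0.003] Z [-0.003 -0.003 -1.   ] gap 0.0428 F [-0.2  0.3 -0.3]
NEED w [ 0.03  0.04 -0.09] t(first) [0.13 1.73 3.34] t(after turn) [0.1  1.74 3.34]
```

View pics/w13.png

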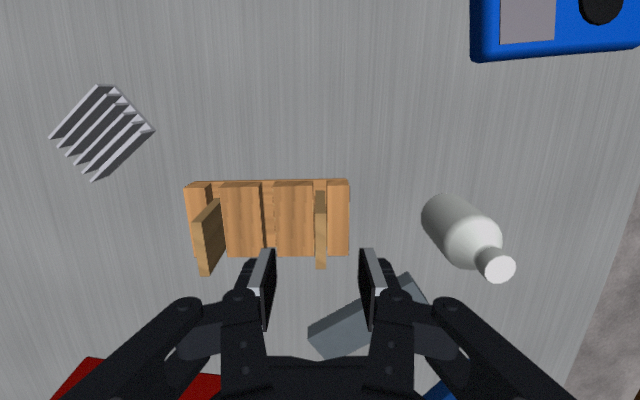

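The wrist view shows guard 2 at (320,239), centre (0.569, −0.3168), and guard 3 at (201,247). Both are plywood and stand in the block's grooves. Taking guard 2.

>>> jog_arm(increments=[{"wx": 0.03, "wy": 0.04, "wz": -0.05, "tx": 0.1, "ty": 0.7, "tz": 0.7, "jaw": 0}, {"wx": 0, "wy": 0, "wz": 0, "tx": 0, "ty": 0.7, "tz": 0.7, "jaw": 0}, {"wx": 0, "wy": 0, "wz": 0, "tx": 0, "ty": 0.5, "tz": 0.7, "jaw": 0}, {"wx": 0, "wy": 0, "wz": 0, "tx": 0, "ty": 0.2, "tz": 0.5, "jaw": 0}, {"wx": 0, "wy": 0, "wz": 0, "tx": 0, "ty": 0, "tz": 0, "jaw": 0}])

```text
t: 33.32
tool_pos: [0.5709, -0.3165, 0.1144]
ee_rot: [-3.133, -0.038, -0.001]
contact_force: [-0.5, -0.2, 0.9]
finger_gap: 0.0429
```

```bash
python3 h.py .569 -.3175 .05 1.0
```

```text
t 33.32 pos [ 0.5709 -0.3165  0.1144] X [1.    0.024 0.001] Z [ 0.001  0.008 -1.   ] gap 0.0429 F [-0.5 -0.2  0.9]
NEED w [-0.09 -0.01  0.08] t(first) [-0.08  0.06  2.57] t(after turn) [-0.08  0.04  2.58]
```

>>> jog_arm(increments=[{"wx": -0.09, "wy": 0, "wz": 0.08, "tx": -0.08, "ty": 0.1, "tz": 0.6, "jaw": 0}, {"wx": 0, "wy": 0, "wz": 0, "tx": 0, "ty": 0.05, "tz": 0.6, "jaw": 0}, {"wx": 0, "wy": 0, "wz": 0, "tx": 0, "ty": 0.05, "tz": 0.6, "jaw": 0}, {"wx": 0, "wy": 0, "wz": 0, "tx": 0, "ty": 0.05, "tz": 0.5, "jaw": 0}, {"wx": 0, "wy": 0, "wz": 0, "tx": 0, "ty": 0, "tz": 0, "jaw": 0}])

```text
t: 33.73
tool_pos: [0.572, -0.3129, 0.0563]
ee_rot: [-3.135, -0.039, -0.005]
contact_force: [-0.1, -0.3, 1.0]
finger_gap: 0.0428
```

```bash
python3 h.py .569 -.3175 .05 1.0
```

```text
t 33.73 pos [ 0.572  -0.3129  0.0563] X [1.    0.025 0.003] Z [ 0.003  0.007 -1.   ] gap 0.0428 F [-0.1 -0.3  1. ]
NEED w [-0.07 -0.03  0.09] t(first) [-0.12  0.18  0.25] t(after turn) [-0.12  0.18  0.25]
```

>>> jog_arm(increments=[{"wx": -0.07, "wy": -0.03, "wz": 0.09, "tx": -0.12, "ty": 0.2, "tz": 0.25, "jaw": 0}, {"wx": 0, "wy": 0, "wz": 0, "tx": 0, "ty": 0.03, "tz": 0, "jaw": 0}, {"wx": 0, "wy": 0, "wz": 0, "tx": 0, "ty": 0, "tz": 0, "jaw": -1}, {"wx": 0, "wy": 0, "wz": 0, "tx": 0, "ty": 0, "tz": 0, "jaw": -1}, {"wx": 0, "wy": 0, "wz": 0, "tx": 0, "ty": 0, "tz": 0, "jaw": -1}])

```text
t: 34.15
tool_pos: [0.571, -0.3167, 0.0522]
ee_rot: [-3.141, -0.03, -0.005]
contact_force: [-1.0, -0.0, -0.4]
finger_gap: 0.0084
```

>>> jog_arm(increments=[{"wx": 0, "wy": 0, "wz": 0, "tx": 0, "ty": 0, "tz": 0, "jaw": -1}, {"wx": 0, "wy": 0, "wz": 0, "tx": 0, "ty": 0, "tz": 0, "jaw": -1}])

```text
t: 34.32
tool_pos: [0.571, -0.317, 0.0531]
ee_rot: [3.141, 0.03, 0.006]
contact_force: [-0.5, 0.3, 0.2]
finger_gap: 0.0087
```

```bash
python3 h.py .569 -.3175 .05 1.0
```

```text
t 34.32 pos [ 0.571  -0.317   0.0531] X [1.    0.019 0.004] Z [ 0.004 -0.    -1.   ] gap 0.0087 F [-0.5  0.3  0.2]
NEED w [ 0.   -0.04  0.02] t(first) [-0.08  0.02  0.12] t(after turn) [-0.08  0.02  0.12]
```

>>> jog_arm(increments=[{"wx": 0, "wy": 0, "wz": 0, "tx": 0, "ty": 0, "tz": -0.4, "jaw": -1}, {"wx": 0, "wy": 0, "wz": 0, "tx": 0, "ty": 0, "tz": -0.8, "jaw": -1}, {"wx": 0, "wy": 0, "wz": 0, "tx": 0, "ty": 0, "tz": -1, "jaw": -1}, {"wx": 0, "wy": 0, "wz": 0, "tx": 0, "ty": 0, "tz": -1, "jaw": -1}, {"wx": 0, "wy": 0, "wz": 0, "tx": 0, "ty": 0, "tz": -1, "jaw": -1}])

```text
t: 34.73
tool_pos: [0.5673, -0.3152, 0.1586]
ee_rot: [-3.136, -0.029, 0.01]
contact_force: [0.7, 0.4, -1.1]
finger_gap: 0.0083
```

>>> jog_arm(increments=[{"wx": 0, "wy": 0, "wz": 0, "tx": -0.1, "ty": -0.5, "tz": 0, "jaw": -1}, {"wx": 0, "wy": 0, "wz": 0, "tx": -0.24, "ty": -1, "tz": 0, "jaw": -1}, {"wx": 0, "wy": 0, "wz": 0, "tx": -0.24, "ty": -1, "tz": 0, "jaw": -1}, {"wx": 0, "wy": 0, "wz": 0, "tx": -0.24, "ty": -1, "tz": 0, "jaw": -1}, {"wx": 0, "wy": 0, "wz": 0, "tx": -0.24, "ty": -1, "tz": 0, "jaw": -1}])

```text
t: 35.15
tool_pos: [0.5447, -0.212, 0.1714]
ee_rot: [3.131, 0.008, 0.028]
contact_force: [-0.6, 0.9, -0.4]
finger_gap: 0.0084
```

>>> jog_arm(increments=[{"wx": 0, "wy": 0, "wz": 0, "tx": -0.24, "ty": -1, "tz": 0, "jaw": -1}, {"wx": 0, "wy": 0, "wz": 0, "tx": -0.24, "ty": -1, "tz": 0, "jaw": -1}, {"wx": 0, "wy": 0, "wz": 0, "tx": -0.24, "ty": -1, "tz": 0, "jaw": -1}, {"wx": 0, "wy": 0, "wz": 0, "tx": -0.24, "ty": -1, "tz": 0, "jaw": -1}, {"wx": 0, "wy": 0, "wz": 0, "tx": -0.24, "ty": -1, "tz": 0, "jaw": -1}])

```text
t: 35.57
tool_pos: [0.5144, -0.0822, 0.1749]
ee_rot: [3.13, 0.004, 0.042]
contact_force: [-0.5, 0.5, 0.2]
finger_gap: 0.0086
```

```bash
python3 h.py .487 .0305 .12 .7
```

```text
t 35.57 pos [ 0.5144 -0.0822  0.1749] X [1.    0.003 0.027] Z [ 0.027 -0.012 -1.   ] gap 0.0086 F [-0.5  0.5  0.2]
NEED w [ 0.14 -0.31 -0.11] t(first) [-1.14 -4.54  2.11] t(after turn) [-1.04 -4.52  2.2 ]
```

>>> jog_arm(increments=[{"wx": 0.14, "wy": -0.31, "wz": -0.1, "tx": -0.3, "ty": -1, "tz": 0, "jaw": -1}, {"wx": 0, "wy": 0, "wz": 0, "tx": -0.25, "ty": -1, "tz": 0, "jaw": -1}, {"wx": 0, "wy": 0, "wz": 0, "tx": -0.25, "ty": -1, "tz": 0.2, "jaw": -1}, {"wx": 0, "wy": 0, "wz": 0, "tx": -0.2, "ty": -0.8, "tz": 0.3, "jaw": -1}, {"wx": 0, "wy": 0, "wz": 0, "tx": 0, "ty": 0, "tz": 0.3, "jaw": -1}])

```text
t: 35.98
tool_pos: [0.4892, 0.0242, 0.1601]
ee_rot: [-3.135, -0.031, -0.015]
contact_force: [-0.2, 1.1, -0.3]
finger_gap: 0.0085
```

```bash
python3 h.py .487 .0305 .112 .7
```

```text
t 35.98 pos [0.4892 0.0242 0.1601] X [1.    0.02  0.009] Z [ 0.009  0.006 -1.   ] gap 0.0085 F [-0.2  1.1 -0.3]
NEED w [-0.07 -0.11  0.09] t(first) [-0.1  -0.24  1.93] t(after turn) [-0.09 -0.25  1.92]
```

>>> jog_arm(increments=[{"wx": -0.07, "wy": -0.1, "wz": 0.09, "tx": -0.1, "ty": -0.2, "tz": 0.7, "jaw": -1}, {"wx": 0, "wy": 0, "wz": 0, "tx": 0, "ty": -0.05, "tz": 0.7, "jaw": -1}, {"wx": 0, "wy": 0, "wz": 0, "tx": 0, "ty": 0, "tz": 0.4, "jaw": -1}, {"wx": 0, "wy": 0, "wz": 0, "tx": 0, "ty": 0, "tz": 0, "jaw": -1}])

```text
t: 36.32
tool_pos: [0.4894, 0.0331, 0.1161]
ee_rot: [-3.14, -0.025, -0.012]
contact_force: [0.8, -0.9, -0.6]
finger_gap: 0.0084
```

```bash
python3 lookg.py w14.png .42 .55 -.1 .2 .1 .16; python3 inhand.py .144;  python3 h.py .487 .0305 .1 .7
```

```text
t 36.37 pos [0.4898 0.0329 0.1169] X [1.    0.016 0.008] Z [ 0.008  0.002 -1.   ] gap 0.0085 F [-0.3  0.4 -0.8]
g [317. 273.] 5434 [0.4868 0.0344] [55.1143 35.0429] 69.8669 z 0.142
2103 (array([0.48994083, 0.03301152]), (57.03927230834961, 9.665266990661621), np.float64(-88.40399885177614)) [0.1411 0.1421 0.1431] x rng [0.4852 0.4939] y [0.0063 0.0609]
t 36.37 pos [0.4898 0.0329 0.1169] X [1.    0.016 0.008] Z [ 0.008  0.002 -1.   ] gap 0.0085 F [-0.3  0.4 -0.8]
NEED w [-0.02 -0.1   0.04] t(first) [-0.12  0.09  0.67] t(after turn) [-0.11  0.09  0.68]
```

View pics/w14.png

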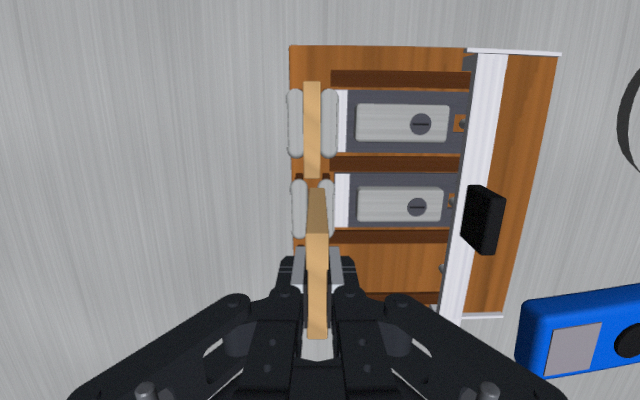

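The picture shows guard 1 standing between its nubs at (312,130), and guard 2 held over the middle slot. Pressing it in now.

>>> jog_arm(increments=[{"wx": 0, "wy": -0.1, "wz": 0.04, "tx": -0.12, "ty": 0.09, "tz": 0.3, "jaw": -1}, {"wx": 0, "wy": 0, "wz": 0, "tx": 0, "ty": 0, "tz": 0.3, "jaw": -1}, {"wx": 0, "wy": 0, "wz": 0, "tx": 0, "ty": 0, "tz": 0.2, "jaw": -1}, {"wx": 0, "wy": 0, "wz": 0, "tx": 0, "ty": 0, "tz": 0, "jaw": -1}])

```text
t: 36.7
tool_pos: [0.489, 0.0288, 0.0978]
ee_rot: [-3.14, -0.014, -0.007]
contact_force: [0.5, -0.4, -1.0]
finger_gap: 0.0082
```

```bash
python3 h.py .487 .0302 .085 .7
```

```text
t 36.7 pos [0.489  0.0288 0.0978] X [1.    0.009 0.005] Z [ 0.004  0.002 -1.   ] gap 0.0082 F [ 0.5 -0.4 -1. ]
NEED w [-0.02 -0.05 -0.04] t(first) [-0.08 -0.05  0.51] t(after turn) [-0.08 -0.06  0.51]
```

>>> jog_arm(increments=[{"wx": -0.02, "wy": -0.06, "wz": -0.04, "tx": -0.1, "ty": -0.05, "tz": 0.25, "jaw": -1}, {"wx": 0, "wy": 0, "wz": 0, "tx": 0, "ty": 0, "tz": 0.2, "jaw": -1}, {"wx": 0, "wy": 0, "wz": 0, "tx": 0, "ty": 0, "tz": 0, "jaw": -1}])

```text
t: 36.95
tool_pos: [0.4868, 0.0297, 0.0858]
ee_rot: [3.141, 0.019, -0.0]
contact_force: [-0.3, -0.6, -0.7]
finger_gap: 0.0087
```

```bash
python3 h.py .487 .0302 .0528 .7
```

```text
t 36.95 pos [0.4868 0.0297 0.0858] X [ 1.     0.012 -0.   ] Z [-0. -0. -1.] gap 0.0087 F [-0.3 -0.6 -0.7]
NEED w [ 0.  0. -0.] t(first) [ 0.01 -0.02  1.32] t(after turn) [ 0.01 -0.02  1.32]
```

>>> jog_arm(increments=[{"wx": 0, "wy": 0, "wz": 0, "tx": 0, "ty": 0, "tz": 0.25, "jaw": -1}, {"wx": 0, "wy": 0, "wz": 0, "tx": 0, "ty": 0, "tz": 0.25, "jaw": -1}, {"wx": 0, "wy": 0, "wz": 0, "tx": 0, "ty": 0, "tz": 0.25, "jaw": -1}])

```text
t: 37.2
tool_pos: [0.4866, 0.0298, 0.0665]
ee_rot: [3.141, 0.019, 0.0]
contact_force: [-1.3, -0.6, 3.7]
finger_gap: 0.0083
```

```bash
python3 h.py .487 .0302 .0528 .7
```

```text
t 37.2 pos [0.4866 0.0298 0.0665] X [1.    0.012 0.   ] Z [ 0. -0. -1.] gap 0.0083 F [-1.3 -0.6  3.7]
NEED w [ 0. -0.  0.] t(first) [ 0.01 -0.01  0.55] t(after turn) [ 0.01 -0.01  0.55]
```

>>> jog_arm(increments=[{"wx": 0, "wy": 0, "wz": 0, "tx": 0, "ty": 0, "tz": 0.25, "jaw": -1}, {"wx": 0, "wy": 0, "wz": 0, "tx": 0, "ty": 0, "tz": 0.2, "jaw": -1}, {"wx": 0, "wy": 0, "wz": 0, "tx": 0, "ty": 0, "tz": 0.15, "jaw": -1}])

```text
t: 37.45
tool_pos: [0.4868, 0.0298, 0.0516]
ee_rot: [3.141, 0.019, 0.002]
contact_force: [-9.7, 0.8, 88.8]
finger_gap: 0.0083
```

```bash
python3 h.py .487 .0302 .0528 .7
```

```text
t 37.45 pos [0.4868 0.0298 0.0516] X [1.    0.012 0.001] Z [ 0.001 -0.    -1.   ] gap 0.0083 F [-9.7  0.8 88.8]
NEED w [ 0.   -0.01  0.  ] t(first) [ 0.01 -0.02 -0.05] t(after turn) [ 0.01 -0.02 -0.05]
```

That push reached 89 N, still under the 120 N limit. I'll ease off now and press the next one more gently.

>>> jog_arm(increments=[{"wx": 0, "wy": 0, "wz": 0, "tx": 0, "ty": 0, "tz": -0.05, "jaw": -1}, {"wx": 0, "wy": 0, "wz": 0, "tx": 0, "ty": 0, "tz": 0, "jaw": 0}, {"wx": 0, "wy": 0, "wz": 0, "tx": 0, "ty": 0, "tz": 0, "jaw": 0}, {"wx": 0, "wy": 0, "wz": 0, "tx": 0, "ty": 0, "tz": -0.5, "jaw": 0}, {"wx": 0, "wy": 0, "wz": 0, "tx": 0, "ty": 0, "tz": -1, "jaw": 0}])

```text
t: 37.87
tool_pos: [0.485, 0.0299, 0.0871]
ee_rot: [3.141, 0.02, -0.008]
contact_force: [0.5, -0.3, -0.7]
finger_gap: 0.0427
```

>>> jog_arm(increments=[{"wx": 0, "wy": 0, "wz": 0, "tx": 0, "ty": 0, "tz": -1, "jaw": 0}, {"wx": 0, "wy": 0, "wz": 0, "tx": 0, "ty": 0, "tz": -1, "jaw": 0}, {"wx": 0, "wy": 0, "wz": 0, "tx": -0.1, "ty": 0.5, "tz": -1, "jaw": 0}, {"wx": 0, "wy": 0, "wz": 0, "tx": -0.1, "ty": 1, "tz": -1, "jaw": 0}, {"wx": 0, "wy": 0, "wz": 0, "tx": -0.1, "ty": 1, "tz": 0, "jaw": 0}])

```text
t: 38.28
tool_pos: [0.4818, -0.0273, 0.1913]
ee_rot: [-3.139, -0.039, 0.001]
contact_force: [1.6, -0.3, -0.6]
finger_gap: 0.0428
```

>>> jog_arm(increments=[{"wx": 0, "wy": 0, "wz": 0, "tx": -0.1, "ty": 1, "tz": 0, "jaw": 0}, {"wx": 0, "wy": 0, "wz": 0, "tx": -0.1, "ty": 1, "tz": 0, "jaw": 0}, {"wx": 0, "wy": 0, "wz": 0, "tx": -0.1, "ty": 1, "tz": 0, "jaw": 0}, {"wx": 0, "wy": 0, "wz": 0, "tx": -0.1, "ty": 1, "tz": 0, "jaw": 0}, {"wx": 0, "wy": 0, "wz": 0, "tx": -0.1, "ty": 1, "tz": 0, "jaw": 0}])

```text
t: 38.7
tool_pos: [0.4743, -0.1574, 0.1916]
ee_rot: [-3.138, -0.045, -0.008]
contact_force: [0.4, -0.2, 0.6]
finger_gap: 0.0427
```

>>> jog_arm(increments=[{"wx": 0, "wy": 0, "wz": 0, "tx": -0.1, "ty": 1, "tz": 0, "jaw": 0}, {"wx": 0, "wy": 0, "wz": 0, "tx": -0.1, "ty": 1, "tz": 0, "jaw": 0}, {"wx": 0, "wy": 0, "wz": 0, "tx": -0.1, "ty": 1, "tz": 0, "jaw": 0}, {"wx": 0, "wy": 0, "wz": 0, "tx": 0, "ty": 0.5, "tz": 0, "jaw": 0}, {"wx": 0, "wy": 0, "wz": 0, "tx": 0, "ty": 0, "tz": 0, "jaw": 0}])

```text
t: 39.12
tool_pos: [0.4669, -0.2571, 0.1885]
ee_rot: [3.141, 0.028, 0.006]
contact_force: [0.9, -0.3, 0.2]
finger_gap: 0.0425
```

```bash
python3 lookg.py w15.png .4 .65 -.42 -.2; python3 h.py .46 -.326 .1 1.1
```

```text
t 39.17 pos [ 0.4667 -0.2556  0.1884] X [1.    0.019 0.003] Z [ 0.003  0.001 -1.   ] gap 0.0426 F [ 0.7 -0.5 -0. ]
g [306. 264.] 589 [ 0.4591 -0.3261] [55.8388 10.0518] -88.1817 z 0.0778
t 39.17 pos [ 0.4667 -0.2556  0.1884] X [1.    0.019 0.003] Z [ 0.003  0.001 -1.   ] gap 0.0426 F [ 0.7 -0.5 -0. ]
NEED w [-0.01 -0.04 -0.  ] t(first) [-0.33  2.81  3.53] t(after turn) [-0.32  2.81  3.54]
```

View pics/w15.png

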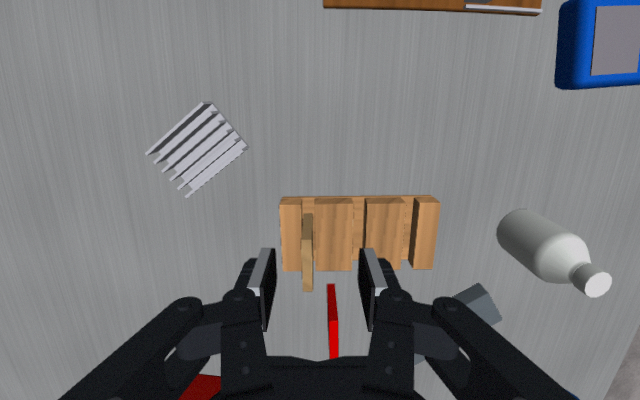

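Guard 3, plywood, is at (306,264), centre (0.459, −0.326). The red panel at (333,320) stands farther out and well clear.

>>> jog_arm(increments=[{"wx": 0, "wy": -0.04, "wz": -0.1, "tx": -0.15, "ty": 0.9, "tz": 0.7, "jaw": 0}, {"wx": 0, "wy": 0, "wz": 0, "tx": -0.1, "ty": 0.9, "tz": 0.7, "jaw": 0}, {"wx": 0, "wy": 0, "wz": 0, "tx": -0.1, "ty": 0.8, "tz": 0.7, "jaw": 0}, {"wx": 0, "wy": 0, "wz": 0, "tx": 0, "ty": 0.4, "tz": 0.6, "jaw": 0}, {"wx": 0, "wy": 0, "wz": 0, "tx": 0, "ty": 0, "tz": 0, "jaw": 0}])

```text
t: 39.58
tool_pos: [0.4642, -0.324, 0.1177]
ee_rot: [-3.135, -0.062, -0.005]
contact_force: [0.5, 0.6, -0.4]
finger_gap: 0.0423
```

```bash
python3 h.py .4593 -.3265 .05 1.5
```

```text
t 39.58 pos [ 0.4642 -0.324   0.1177] X [0.999 0.04  0.003] Z [ 0.003  0.006 -1.   ] gap 0.0423 F [ 0.5  0.6 -0.4]
NEED w [-0.07 -0.04  0.16] t(first) [-0.21  0.11  2.71] t(after turn) [-0.2   0.1   2.71]
```

>>> jog_arm(increments=[{"wx": -0.07, "wy": -0.04, "wz": 0.16, "tx": -0.2, "ty": 0.1, "tz": 0.6, "jaw": 0}, {"wx": 0, "wy": 0, "wz": 0, "tx": -0.05, "ty": 0.05, "tz": 0.6, "jaw": 0}, {"wx": 0, "wy": 0, "wz": 0, "tx": 0, "ty": 0.05, "tz": 0.6, "jaw": 0}, {"wx": 0, "wy": 0, "wz": 0, "tx": 0, "ty": 0.05, "tz": 0.5, "jaw": 0}, {"wx": 0, "wy": 0, "wz": 0, "tx": 0, "ty": 0, "tz": 0, "jaw": 0}])

```text
t: 40.0
tool_pos: [0.4622, -0.3207, 0.0596]
ee_rot: [-3.135, -0.054, -0.004]
contact_force: [0.0, 0.4, -0.2]
finger_gap: 0.043
```

```bash
python3 h.py .4593 -.3265 .05 1.5
```

```text
t 40.0 pos [ 0.4622 -0.3207  0.0596] X [0.999 0.034 0.003] Z [ 0.002  0.006 -1.   ] gap 0.043 F [ 0.   0.4 -0.2]
NEED w [-0.07 -0.03  0.09] t(first) [-0.13  0.23  0.38] t(after turn) [-0.12  0.23  0.38]
```

>>> jog_arm(increments=[{"wx": -0.07, "wy": -0.03, "wz": 0.09, "tx": -0.13, "ty": 0.25, "tz": 0.38, "jaw": 0}, {"wx": 0, "wy": 0, "wz": 0, "tx": 0, "ty": 0.05, "tz": 0.05, "jaw": 0}, {"wx": 0, "wy": 0, "wz": 0, "tx": 0, "ty": 0, "tz": 0, "jaw": -1}, {"wx": 0, "wy": 0, "wz": 0, "tx": 0, "ty": 0, "tz": 0, "jaw": -1}, {"wx": 0, "wy": 0, "wz": 0, "tx": 0, "ty": 0, "tz": 0, "jaw": -1}])

```text
t: 40.42
tool_pos: [0.4615, -0.3261, 0.0501]
ee_rot: [3.141, 0.046, 0.004]
contact_force: [-0.7, -0.3, -0.8]
finger_gap: 0.0082
```

>>> jog_arm(increments=[{"wx": 0, "wy": 0, "wz": 0, "tx": 0, "ty": 0, "tz": 0, "jaw": -1}, {"wx": 0, "wy": 0, "wz": 0, "tx": 0, "ty": 0, "tz": 0, "jaw": -1}])

```text
t: 40.58
tool_pos: [0.4615, -0.3264, 0.0508]
ee_rot: [3.14, 0.046, 0.005]
contact_force: [-0.2, -0.1, -0.9]
finger_gap: 0.0083
```

>>> jog_arm(increments=[{"wx": 0, "wy": 0, "wz": 0, "tx": 0, "ty": 0, "tz": -0.4, "jaw": -1}, {"wx": 0, "wy": 0, "wz": 0, "tx": 0, "ty": 0, "tz": -0.8, "jaw": -1}, {"wx": 0, "wy": 0, "wz": 0, "tx": 0, "ty": 0, "tz": -1, "jaw": -1}, {"wx": 0, "wy": 0, "wz": 0, "tx": 0, "ty": 0, "tz": -1, "jaw": -1}, {"wx": 0, "wy": 0, "wz": 0, "tx": 0, "ty": 0, "tz": -1, "jaw": -1}])

```text
t: 41.0
tool_pos: [0.4582, -0.3243, 0.1576]
ee_rot: [-3.137, -0.046, 0.009]
contact_force: [-0.1, -0.7, -0.3]
finger_gap: 0.0085
```

```bash
python3 h.py .4878 -.0350 .14 .7
```

```text
t 41.0 pos [ 0.4582 -0.3243  0.1576] X [ 1.     0.029 -0.005] Z [-0.006  0.004 -1.   ] gap 0.0085 F [-0.1 -0.7 -0.3]
NEED w [-0.05  0.06  0.2 ] t(first) [  1.53 -11.53   0.75] t(after turn) [  1.33 -11.56   0.7 ]
```

>>> jog_arm(increments=[{"wx": 0, "wy": 0.05, "wz": 0.1, "tx": 0.05, "ty": -0.5, "tz": 0, "jaw": -1}, {"wx": 0, "wy": 0, "wz": 0, "tx": 0.12, "ty": -1, "tz": 0, "jaw": -1}, {"wx": 0, "wy": 0, "wz": 0, "tx": 0.12, "ty": -1, "tz": 0, "jaw": -1}, {"wx": 0, "wy": 0, "wz": 0, "tx": 0.12, "ty": -1, "tz": 0, "jaw": -1}, {"wx": 0, "wy": 0, "wz": 0, "tx": 0.12, "ty": -1, "tz": 0, "jaw": -1}])

```text
t: 41.42
tool_pos: [0.4726, -0.2184, 0.1676]
ee_rot: [3.132, 0.007, 0.026]
contact_force: [0.0, 0.5, 0.2]
finger_gap: 0.0083
```

>>> jog_arm(increments=[{"wx": 0, "wy": 0, "wz": 0, "tx": 0.12, "ty": -1, "tz": 0, "jaw": -1}, {"wx": 0, "wy": 0, "wz": 0, "tx": 0.12, "ty": -1, "tz": 0, "jaw": -1}, {"wx": 0, "wy": 0, "wz": 0, "tx": 0.12, "ty": -1, "tz": 0, "jaw": -1}, {"wx": 0, "wy": 0, "wz": 0, "tx": 0.12, "ty": -1, "tz": 0, "jaw": -1}, {"wx": 0, "wy": 0, "wz": 0, "tx": 0.12, "ty": -1, "tz": 0, "jaw": -1}])

```text
t: 41.83
tool_pos: [0.4867, -0.0858, 0.1693]
ee_rot: [3.132, 0.004, 0.032]
contact_force: [0.3, -0.4, 0.3]
finger_gap: 0.0086
```

```bash
python3 h.py .4878 -.0350 .13 .7
```

```text
t 41.83 pos [ 0.4867 -0.0858  0.1693] X [1.    0.003 0.02 ] Z [ 0.02  -0.009 -1.   ] gap 0.0086 F [ 0.3 -0.4  0.3]
NEED w [ 0.11 -0.23 -0.11] t(first) [ 0.02 -2.05  1.55] t(after turn) [ 0.07 -2.03  1.57]
```

>>> jog_arm(increments=[{"wx": 0.11, "wy": -0.23, "wz": -0.1, "tx": 0, "ty": -0.8, "tz": 0.3, "jaw": -1}, {"wx": 0, "wy": 0, "wz": 0, "tx": 0, "ty": -0.7, "tz": 0.6, "jaw": -1}, {"wx": 0, "wy": 0, "wz": 0, "tx": 0, "ty": -0.4, "tz": 0.7, "jaw": -1}, {"wx": 0, "wy": 0, "wz": 0, "tx": 0, "ty": 0, "tz": 0.5, "jaw": -1}, {"wx": 0, "wy": 0, "wz": 0, "tx": 0, "ty": 0, "tz": 0, "jaw": -1}])

```text
t: 42.25
tool_pos: [0.4886, -0.025, 0.1184]
ee_rot: [-3.135, -0.04, -0.012]
contact_force: [0.4, -0.8, -0.5]
finger_gap: 0.0085
```

```bash
python3 h.py .4878 -.0350 .112 .7; python3 lookg.py w16.png .42 .55 -.1 .2 .07 .085; python3 inhand.py .148
```

```text
t 42.25 pos [ 0.4886 -0.025   0.1184] X [1.    0.025 0.008] Z [ 0.008  0.006 -1.   ] gap 0.0085 F [ 0.4 -0.8 -0.5]
NEED w [-0.07 -0.09  0.15] t(first) [-0.04  0.4   0.25] t(after turn) [-0.04  0.4   0.26]
t 42.3 pos [ 0.4889 -0.0249  0.1192] X [1.    0.025 0.009] Z [ 0.008  0.007 -1.   ] gap 0.0083 F [-0.8  1.5 -0.2]
g [316.  38.] 1371 [0.4863 0.0875] [39.6141  9.5691] -89.8605 z 0.0779
g [314. 143.] 1616 [0.487  0.0302] [56.2727 11.1474] -88.7362 z 0.0795
2216 (array([ 0.48907587, -0.0252452 ]), (56.739810943603516, 9.485705375671387), np.float64(-87.9364218711853)) [0.1454 0.1464 0.1474] x rng [0.4842 0.4933] y [-0.0519  0.0026]
```

View pics/w16.png

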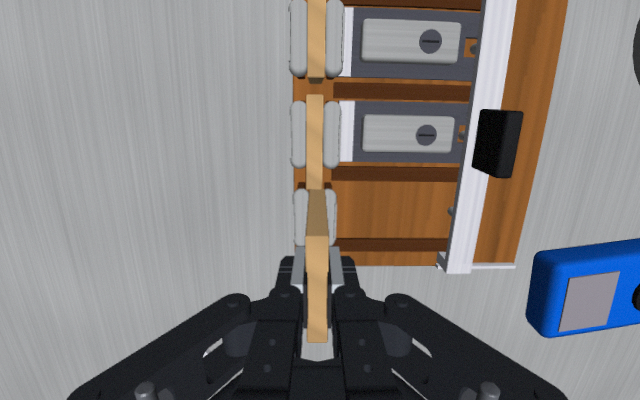

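Guards 1 and 2 stand in their slots at (316,38) and (314,143). Guard 2's top reads 1.5 mm higher than guard 1's, so I'll recheck it later. Now I'll place guard 3.

>>> jog_arm(increments=[{"wx": -0.07, "wy": -0.09, "wz": 0.15, "tx": -0.04, "ty": 0.4, "tz": 0.2, "jaw": -1}, {"wx": 0, "wy": 0, "wz": 0, "tx": 0, "ty": 0.05, "tz": 0.3, "jaw": -1}, {"wx": 0, "wy": 0, "wz": 0, "tx": 0, "ty": 0, "tz": 0.3, "jaw": -1}, {"wx": 0, "wy": 0, "wz": 0, "tx": 0, "ty": 0, "tz": 0, "jaw": -1}])

```text
t: 42.63
tool_pos: [0.4896, -0.0394, 0.1002]
ee_rot: [3.14, 0.011, 0.008]
contact_force: [-0.5, 0.6, -0.6]
finger_gap: 0.0087
```

```bash
python3 h.py .4877 -.0350 .085 .7
```

```text
t 42.63 pos [ 0.4896 -0.0394  0.1002] X [1.    0.007 0.005] Z [ 0.005 -0.001 -1.   ] gap 0.0087 F [-0.5  0.6 -0.6]
NEED w [ 0.02 -0.06 -0.06] t(first) [-0.08 -0.18  0.61] t(after turn) [-0.07 -0.18  0.61]
```

>>> jog_arm(increments=[{"wx": 0.02, "wy": -0.06, "wz": -0.06, "tx": -0.1, "ty": -0.18, "tz": 0.25, "jaw": -1}, {"wx": 0, "wy": 0, "wz": 0, "tx": 0, "ty": 0, "tz": 0.2, "jaw": -1}, {"wx": 0, "wy": 0, "wz": 0, "tx": 0, "ty": 0, "tz": 0, "jaw": -1}])

```text
t: 42.88
tool_pos: [0.4871, -0.0358, 0.0881]
ee_rot: [-3.141, -0.016, 0.0]
contact_force: [-0.3, 0.9, -0.7]
finger_gap: 0.0086
```

```bash
python3 h.py .4877 -.0350 .085 .7
```

```text
t 42.88 pos [ 0.4871 -0.0358  0.0881] X [ 1.    0.01 -0.  ] Z [-0.  0. -1.] gap 0.0086 F [-0.3  0.9 -0.7]
NEED w [-0.    0.   -0.02] t(first) [ 0.02 -0.03  0.12] t(after turn) [ 0.02 -0.03  0.12]
```

>>> jog_arm(increments=[{"wx": 0, "wy": 0, "wz": 0, "tx": 0.02, "ty": -0.03, "tz": 0.25, "jaw": -1}, {"wx": 0, "wy": 0, "wz": 0, "tx": 0, "ty": 0, "tz": 0.25, "jaw": -1}, {"wx": 0, "wy": 0, "wz": 0, "tx": 0, "ty": 0, "tz": 0.25, "jaw": -1}])

```text
t: 43.13
tool_pos: [0.4876, -0.0347, 0.0687]
ee_rot: [-3.141, -0.017, -0.0]
contact_force: [-0.9, -0.6, 2.7]
finger_gap: 0.0085
```

```bash
python3 h.py .4877 -.0350 .0508 .7
```

```text
t 43.13 pos [ 0.4876 -0.0347  0.0687] X [1.    0.011 0.   ] Z [ 0.  0. -1.] gap 0.0085 F [-0.9 -0.6  2.7]
NEED w [-0.   -0.   -0.02] t(first) [0.   0.01 0.72] t(after turn) [0.   0.01 0.72]
```

>>> jog_arm(increments=[{"wx": 0, "wy": 0, "wz": 0, "tx": 0, "ty": 0, "tz": 0.25, "jaw": -1}, {"wx": 0, "wy": 0, "wz": 0, "tx": 0, "ty": 0, "tz": 0.25, "jaw": -1}, {"wx": 0, "wy": 0, "wz": 0, "tx": 0, "ty": 0, "tz": 0.1, "jaw": -1}])

```text
t: 43.38
tool_pos: [0.4874, -0.0345, 0.0515]
ee_rot: [-3.141, -0.018, 0.0]
contact_force: [-0.1, 0.2, 1.9]
finger_gap: 0.0085
```

```bash
python3 h.py .4877 -.0350 .0508 .7
```

```text
t 43.38 pos [ 0.4874 -0.0345  0.0515] X [ 1.     0.011 -0.   ] Z [-0.  0. -1.] gap 0.0085 F [-0.1  0.2  1.9]
NEED w [-0.    0.   -0.01] t(first) [0.01 0.02 0.03] t(after turn) [0.01 0.02 0.03]
```

>>> jog_arm(increments=[{"wx": 0, "wy": 0, "wz": 0, "tx": 0, "ty": 0, "tz": 0.08, "jaw": -1}, {"wx": 0, "wy": 0, "wz": 0, "tx": 0, "ty": 0, "tz": 0.06, "jaw": -1}])

```text
t: 43.55
tool_pos: [0.4875, -0.0346, 0.0497]
ee_rot: [-3.141, -0.018, -0.001]
contact_force: [-6.1, 2.4, 42.0]
finger_gap: 0.0089
```

```bash
python3 h.py .4877 -.0350 .0508 .7
```

```text
t 43.55 pos [ 0.4875 -0.0346  0.0497] X [1.    0.011 0.001] Z [ 0.001  0.    -1.   ] gap 0.0089 F [-6.1  2.4 42. ]
NEED w [-0.   -0.01 -0.01] t(first) [ 0.01  0.02 -0.04] t(after turn) [ 0.01  0.02 -0.04]
```

It's home. I'll open without lifting first, then rise and check all three.

>>> jog_arm(increments=[{"wx": 0, "wy": 0, "wz": 0, "tx": 0, "ty": 0, "tz": 0, "jaw": 0}, {"wx": 0, "wy": 0, "wz": 0, "tx": 0, "ty": 0, "tz": 0, "jaw": 0}, {"wx": 0, "wy": 0, "wz": 0, "tx": 0, "ty": 0, "tz": 0, "jaw": 0}, {"wx": 0, "wy": 0, "wz": 0, "tx": 0, "ty": 0, "tz": -0.5, "jaw": 0}, {"wx": 0, "wy": 0, "wz": 0, "tx": 0, "ty": 0, "tz": -1, "jaw": 0}])

```text
t: 43.97
tool_pos: [0.4862, -0.0342, 0.085]
ee_rot: [-3.141, -0.018, 0.006]
contact_force: [0.4, -0.6, -0.0]
finger_gap: 0.0427
```

>>> jog_arm(increments=[{"wx": 0, "wy": 0, "wz": 0, "tx": 0, "ty": 0, "tz": -1, "jaw": 0}, {"wx": 0, "wy": 0, "wz": 0, "tx": 0.4, "ty": 0, "tz": -1, "jaw": 0}, {"wx": 0, "wy": 0, "wz": 0, "tx": 0.8, "ty": 0, "tz": -1, "jaw": 0}, {"wx": 0, "wy": 0, "wz": 0, "tx": 0.8, "ty": 0, "tz": -1, "jaw": 0}, {"wx": 0, "wy": 0, "wz": 0, "tx": 0, "ty": 0, "tz": 0, "jaw": 0}])

```text
t: 44.38
tool_pos: [0.5378, -0.034, 0.1902]
ee_rot: [-3.141, -0.017, 0.007]
contact_force: [1.5, 0.6, 0.0]
finger_gap: 0.0428
```

```bash
sleep 0; python3 lookg.py w17.png .42 .55 -.1 .2 .07 .085; python3 look.py w17b.png
```

```text
t 44.43 pos [ 0.5344 -0.034   0.1881] X [ 1.     0.011 -0.011] Z [-0.011  0.    -1.   ] gap 0.043 F [-1.4  0.8 -0.2]
g [251.  35.] 1037 [0.4864 0.0931] [51.1039 10.6994] -88.7432 z 0.0778
g [255. 118.] 1018 [0.4866 0.031 ] [55.4013 10.5298] -89.0255 z 0.0792
g [260. 193.] 746 [ 0.4877 -0.0343] [55.4863 10.2364] 89.4762 z 0.0778
t 44.48 pos [ 0.5316 -0.0341  0.1863] X [ 1.     0.011 -0.016] Z [-0.016  0.    -1.   ] gap 0.0426 F [-0.7  0.4  0.4]
fin 828 (array([0.61243829, 0.03213995]), (42.74005126953125, 12.441239356994629), np.float64(-89.21190214157106))
```

View pics/w17b.png

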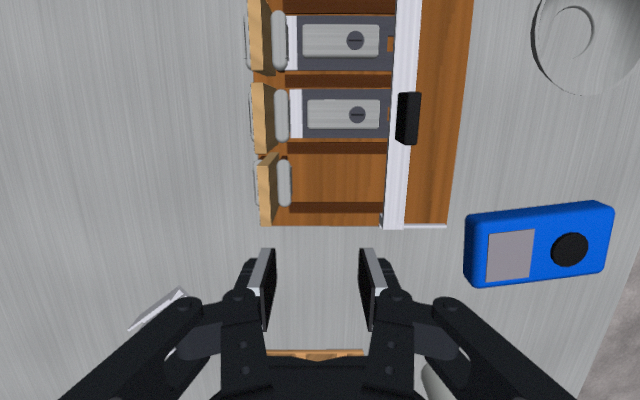

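The guard tops read 77.8, 79.2 and 77.8 mm, so the middle one crept up 1.4 mm at release. I'll press it down with closed fingertips.

>>> jog_arm(increments=[{"wx": 0, "wy": 0.15, "wz": 0, "tx": -0.6, "ty": -0.8, "tz": 0, "jaw": -1}, {"wx": 0, "wy": 0, "wz": 0, "tx": -0.6, "ty": -0.9, "tz": 0.3, "jaw": -1}, {"wx": 0, "wy": 0, "wz": 0, "tx": -0.5, "ty": -0.7, "tz": 0.6, "jaw": -1}, {"wx": 0, "wy": 0, "wz": 0, "tx": 0, "ty": -0.2, "tz": 0.8, "jaw": -1}, {"wx": 0, "wy": 0, "wz": 0, "tx": 0, "ty": 0, "tz": 0.4, "jaw": -1}])

```text
t: 44.9
tool_pos: [0.4795, 0.0299, 0.1284]
ee_rot: [3.139, 0.01, -0.019]
contact_force: [0.3, 0.4, -0.0]
finger_gap: -0.0001
```

```bash
python3 h.py .4868 .0305 .09 .7
```

```text
t 44.9 pos [0.4795 0.0299 0.1284] X [ 1.     0.006 -0.012] Z [-0.012 -0.002 -1.   ] gap -0.0001 F [ 0.3  0.4 -0. ]
NEED w [ 0.02  0.14 -0.07] t(first) [ 0.31 -0.02  1.53] t(after turn) [ 0.29 -0.02  1.54]
```

>>> jog_arm(increments=[{"wx": 0.02, "wy": 0.14, "wz": -0.05, "tx": 0.3, "ty": 0, "tz": 0.6, "jaw": -1}, {"wx": 0, "wy": 0, "wz": 0, "tx": 0, "ty": 0, "tz": 0.6, "jaw": -1}, {"wx": 0, "wy": 0, "wz": 0, "tx": 0, "ty": 0, "tz": 0.2, "jaw": -1}, {"wx": 0, "wy": 0, "wz": 0, "tx": 0, "ty": 0, "tz": 0, "jaw": -1}])

```text
t: 45.23
tool_pos: [0.4755, 0.0303, 0.0852]
ee_rot: [3.139, 0.023, -0.032]
contact_force: [-0.2, 0.1, 0.4]
finger_gap: -0.0002
```

```bash
python3 h.py .4868 .0305 .079 .7
```

```text
t 45.23 pos [0.4755 0.0303 0.0852] X [ 1.     0.014 -0.02 ] Z [-0.02  -0.002 -1.   ] gap -0.0002 F [-0.2  0.1  0.4]
NEED w [0.02 0.23 0.03] t(first) [ 0.46 -0.    0.24] t(after turn) [ 0.45 -0.    0.25]
```

>>> jog_arm(increments=[{"wx": 0, "wy": 0.25, "wz": 0, "tx": 0.46, "ty": 0, "tz": -0.05, "jaw": -1}, {"wx": 0, "wy": 0, "wz": 0, "tx": 0, "ty": 0, "tz": 0, "jaw": -1}])

```text
t: 45.4
tool_pos: [0.4859, 0.0299, 0.0854]
ee_rot: [3.139, 0.022, -0.001]
contact_force: [1.1, -0.7, 0.2]
finger_gap: -0.0
```

```bash
python3 h.py .4868 .0305 .079 .7
```

```text
t 45.4 pos [0.4859 0.0299 0.0854] X [ 1.     0.014 -0.001] Z [-0.001 -0.003 -1.   ] gap -0.0 F [ 1.1 -0.7  0.2]
NEED w [0.03 0.01 0.02] t(first) [ 0.04 -0.02  0.26] t(after turn) [ 0.04 -0.02  0.26]
```

>>> jog_arm(increments=[{"wx": 0, "wy": 0, "wz": 0, "tx": 0.04, "ty": 0, "tz": 0.2, "jaw": -1}, {"wx": 0, "wy": 0, "wz": 0, "tx": 0, "ty": 0, "tz": 0.1, "jaw": -1}])

```text
t: 45.57
tool_pos: [0.4882, 0.0296, 0.079]
ee_rot: [3.139, 0.021, 0.004]
contact_force: [-0.9, -0.5, 3.2]
finger_gap: 0.0001
```

>>> jog_arm(increments=[{"wx": 0, "wy": 0, "wz": 0, "tx": 0, "ty": 0, "tz": 0.08, "jaw": -1}, {"wx": 0, "wy": 0, "wz": 0, "tx": 0, "ty": 0, "tz": 0.05, "jaw": -1}])

```text
t: 45.73
tool_pos: [0.4904, 0.0278, 0.078]
ee_rot: [3.137, 0.017, 0.013]
contact_force: [-1.3, 3.0, 16.6]
finger_gap: 0.0
```

>>> jog_arm(increments=[{"wx": 0, "wy": 0, "wz": 0, "tx": -0.05, "ty": 0, "tz": 0.07, "jaw": -1}])

```text
t: 45.82
tool_pos: [0.4905, 0.0278, 0.078]
ee_rot: [3.138, 0.017, 0.018]
contact_force: [-1.7, 1.2, 21.0]
finger_gap: -0.0001
```

>>> jog_arm(increments=[{"wx": 0, "wy": 0, "wz": 0, "tx": 0, "ty": 0, "tz": -0.3, "jaw": -1}, {"wx": 0, "wy": 0, "wz": 0, "tx": 0, "ty": 0, "tz": -0.8, "jaw": -1}, {"wx": 0, "wy": 0, "wz": 0, "tx": 0, "ty": 0.2, "tz": -1, "jaw": -1}, {"wx": 0, "wy": 0, "wz": 0, "tx": 0.4, "ty": 0.5, "tz": -1, "jaw": -1}, {"wx": 0, "wy": 0, "wz": 0, "tx": 0.8, "ty": 0.8, "tz": -1, "jaw": -1}])

```text
t: 46.23
tool_pos: [0.5133, -0.0049, 0.1821]
ee_rot: [3.14, 0.031, -0.003]
contact_force: [0.5, 0.4, -0.9]
finger_gap: 0.0
```

>>> jog_arm(increments=[{"wx": 0, "wy": 0, "wz": 0, "tx": 0.5, "ty": 0, "tz": -1, "jaw": -1}, {"wx": 0, "wy": 0, "wz": 0, "tx": 0, "ty": -0.3, "tz": -0.5, "jaw": -1}, {"wx": 0, "wy": 0, "wz": 0, "tx": 0, "ty": 0, "tz": 0, "jaw": -1}])

```text
t: 46.48
tool_pos: [0.5329, -0.0033, 0.2281]
ee_rot: [3.137, 0.016, 0.022]
contact_force: [0.1, 0.6, -0.4]
finger_gap: -0.0001
```

```bash
python3 lookg.py w18.png .42 .55 -.1 .2 .07 .085; python3 look.py w18b.png; python3 lookiron.py w18c.png .49 .65 -.005 .135 .008
```

```text
t 46.53 pos [ 0.5325 -0.0042  0.2271] X [1.    0.01  0.013] Z [ 0.013 -0.005 -1.   ] gap 0.0003 F [-1.1 -0.8 -0.8]
g [263.  75.] 798 [0.4861 0.096 ] [55.2671 10.5818] -88.5171 z 0.0779
g [268. 148.] 644 [0.4881 0.0298] [55.8787 10.2746] -89.405 z 0.0779
g [270. 211.] 545 [ 0.4872 -0.035 ] [56.499  10.3035] -89.2551 z 0.0779
t 46.58 pos [ 0.531  -0.0043  0.2257] X [1.    0.01  0.009] Z [ 0.009 -0.005 -1.   ] gap -0.0001 F [-0.5 -0.1 -0.4]
fin 604 (array([0.61272247, 0.03249825]), (43.57388687133789, 12.557341575622559), np.float64(-89.26998025178911))
t 46.63 pos [ 0.5299 -0.0042  0.2246] X [1.    0.01  0.006] Z [ 0.006 -0.006 -1.   ] gap 0.0001 F [-0.4 -0.7  0.7]
cap [391.  94.] 2115 [0.6124 0.065 ] [140.169   23.0924] -89.2533 z 0.0318
cap [337.  76.] 1886 [0.5537 0.0983] [69.7011 27.9031] 0.5616 z 0.0279
cap [339. 139.] 1606 [0.5579 0.0332] [69.576  27.4837] 0.6474 z 0.0279
plate+ [344. 102.] 12730 [0.5597 0.065 ] [139.9709 128.8153] 89.9953 z 0.014
```

View pics/w18c.png

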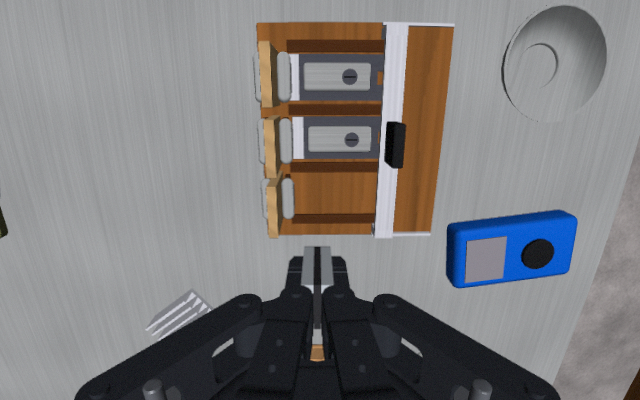

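All three guard tops now read 77.9 mm, the caps read 27.9 mm, and the fin is at 0.6127. I'll take one last overall look.

Run:
```python
from h import *
c=manip.read_camera('scene');crop(c,120,140,460,320,2.3,'s1.png')
c=manip.read_camera('top');cv2.imwrite('pics/t1.png',c['img']);st()
```

```text
t 46.73 pos [ 0.5292 -0.004   0.2238] X [1.    0.011 0.004] Z [ 0.004 -0.006 -1.   ] gap 0.0004 F [0.3 0.4 0.1]
```

View pics/s1.png

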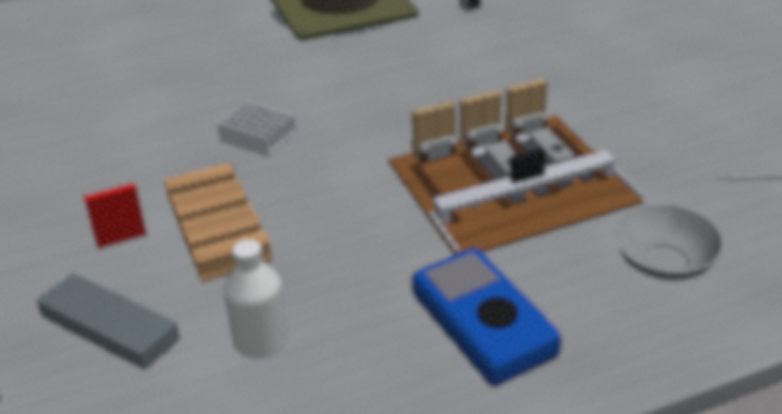

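View pics/t1.png

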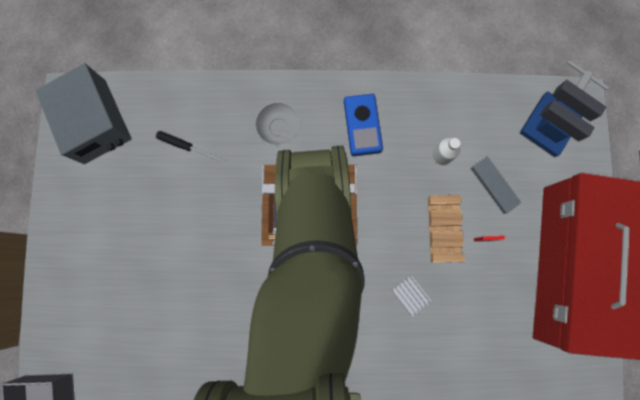

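The scene view shows the three guards upright and level at the front, both irons under the closed keeper, an empty block, and the bystanders and red panel where they started. Handing in.

```bash
python3 -c "
from bench import manip
print(manip.job_done(), manip.sense()['t'])"
```

```text
the job is handed in; nothing more can be done
the job is handed in; nothing more can be done
```

I handed the job in at about 47 s of the 210 s allowed, with everything in place. No verdict was reported. I slid the keeper back to its stop (17 N pushed against it) and laid both irons in the +y and middle beds; the third iron isn't in the scene. I then pushed the keeper home and pressed the three plywood guards into the three slots.

**Last checks:**
- **Guards:** all three tops read 77.9 mm (78 expected) and are centred within about 1 mm. The middle one had risen 1.4 mm when released, so I pressed it down again.
- **Irons:** both lie flat, with cap tops at 27.9 mm (28 expected) and notches over the pins.
- **Keeper:** it sits 50 mm from its back stop, so fully home.
- **Rest of the bench:** the other items and the red panel look to be where they started.

**Off or uncertain:**
- **+y iron:** its last reading was about 2 mm nearer the slot wall than when I placed it. That is inside the bed's 3 mm clearance, so I left it.
- **Wrist force:** it reached 89 N while seating the second guard, against the limit of 120 N.
- **Keeper start:** it seems to have begun 3 to 4 mm short of fully home.

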